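# Slide the gear shaft into the vee stand and drop the keeper

## Task

Slide the standing gear shaft with the bronze ring across the bench, upright all the way, until its foot bearing is home against both faces of the blue vee stand; then push the stand's red-handled keeper bar over and fully down across the front of it. The gears on the shaft are not clipped yet, so do not pinch, lift or carry it: push it gently with the fingertips, low down near its foot, so that it slides without tipping. Leave the other shaft and everything else on the bench where it is.

Things in the scene. Friction and masses are not known exactly. Their poses are not given: they have to be found in the camera images.
- gear_shaft: The gear shaft to slide: loose, 0.7 to 0.95 kg, standing upright, 200 mm tall, round about its z. Origin: centre of its underside, on the bench. It stands on a collar 52 mm across, 6 mm high. Above the foot bearing: gears 54 mm across (34-50 mm high), 46 mm (55-69), bronze ring 44 mm (73-80), dog ring 40 mm (80-90), gear 38 mm (96-111), bare shaft 22 mm to the top.
- foot_bearing (a point): Centre of the shaft's bright steel foot bearing, 15 mm above its underside: a smooth round disc 62 mm across, 6 to 24 mm high, the widest part of the shaft and the place to push. Friction on the bench is about 0.5 to 0.7: pushed below 30 mm height the shaft slides; pushed above 35 to 50 mm it tips over.
- stand: Upright vee stand, blue with bright vee faces, bolted down: a block 50 mm high, 130 mm wide (190 mm over its ears), with a vertical 90 degree vee groove open to its own -x side (the robot's right). Origin: on the bench where the shaft's axis stands when the foot bearing touches both vee faces. The vee's apex is at x = +44 mm, the block's front at x = -4 mm, its bolted foot ends at x = 117 mm.
- vee_mouth (a point): Point on the bench on the vee's centre line, 48 mm in front of the seat (stand's x = -48 mm), level with the front ends of its two ears, 12 mm thick, centred at y = -88 mm (far from the robot: hinge fork, 67 mm high) and y = +88 mm (near: forked rest for the bar, 62 mm high); the 164 mm between them is free and the bench in front is bare.
- keeper (a joint): Angle of the keeper bar, rad: 0 = fully down (level, across the front of the shaft, in the rest on the +y ear, hard stop), 1.57 = upright, more = leaning out to the stand's -y side, away from the robot; it starts at 1.58 to 1.78. It turns in a vertical plane about an axis along the stand's x. Friction holds it wherever it is left; 1 to 2 N at the handle moves it.
- keeper_hinge (a point): Point on the keeper's hinge axis, at x = -33, y = -88, z = 58 mm of the stand's frame. The bar is 8 mm wide (along the stand's x) and 10 mm deep, and runs 186 mm from here; fully down it points along the stand's +y at 58 mm height, 6 mm clear of the seated shaft.
- keeper_grip (a point): Middle of the keeper's red round handle, 18 mm across and 40 mm long, along the bar; this point is 206 mm from the hinge axis, and the bar's end is 226 mm from it. Push it from its outer or upper side.
- mate_shaft: Bystander: the other, darker gear shaft without a bronze ring, loose, standing upright, 140 mm tall, 60 mm across at the foot. Origin at the centre of its underside.
- fork: Bystander: cast selector fork with a steel rod, lying flat, 80 mm across the prongs, about 210 mm long along its y.
- oil_bottle: Bystander: beige oil bottle with a black cap, standing, 60 mm across, 190 mm tall. Origin at the centre of its underside.
- race: Bystander: steel bearing race lying flat, 72 mm across, 17 mm high.
- bronze_ring: Bystander: loose bronze synchro ring lying flat, 60 mm across, 10 mm high.
- spanner: Bystander: steel spanner lying along its x.
- driver: Bystander: screwdriver with a teal handle, lying along its x.
Mind the look-alikes: they are no part of the job. Leave any orange, turquoise or yellow look-alike of the gear_shaft alone.

How it is judged (in metres and radians):
On the way, in this order (a step that is already met when the one before it is completed fails the run):
1. the gear shaft stands upright, home in the vee, with the keeper still open (horizontal distance between gear_shaft and stand below 0.006 m and angle between gear_shaft's own z axis and vertical below 0.05 rad and height (world z) of gear_shaft below 0.004 m and value of joint keeper above 0.6 rad), for 0.2 s.
2. the keeper bar is fully down across it (value of joint keeper below 0.09 rad), for 0.2 s.
At the end, for the whole second after the job is handed in: The gear shaft stands upright (within 0.05 rad) on the bench, at rest, its axis within 6 mm of its seat in the vee, and the keeper is down to within 0.09 rad of its stop (horizontal distance between gear_shaft and stand below 0.006 m and angle between gear_shaft's own z axis and vertical below 0.05 rad and height (world z) of gear_shaft below 0.004 m and value of joint keeper below 0.09 rad and linear speed of gear_shaft below 0.01 m/s); the robot touches nothing.
It fails at once if the gear shaft rocks or tips (more than 0.15 rad) (angle between gear_shaft's own z axis and vertical above 0.15 rad).
It fails at once if the gear shaft is lifted off the bench (more than 8 mm) (height (world z) of gear_shaft above 0.008 m).
It fails at once if the gear shaft is pinched or pushed hard (more than 40 N from the fingers) (contact force between the fingers and gear_shaft above 40 N).
It fails at once if something else on the bench is moved (more than 15 mm) (distance of any of mate_shaft, fork, oil_bottle, race, bronze_ring, spanner, driver from where it was at the start of the episode above 0.015 m).
It fails at once if the other shaft or the bottle is tipped (angle between any of mate_shaft, oil_bottle's own z axis and vertical above 0.3 rad).
It also fails if it takes over 72 s, if anything falls off the work surface, if the arm or the gripper's body presses on something with over 40 N, if the wrist force passes 120 N, or if a joint passes its speed limit or range.

## Robot

A 6-joint arm with a two-finger parallel gripper is mounted at the origin on the work surface. World frame = base frame: x ahead of the robot, y to its left, z up, the work surface at z = 0. Lengths are in m, angles in degrees, forces in N, time in s.
With the tool pointing down it reaches from about 0.3 to 0.85 m from the base axis. Payload 4.2 kg.
Tool frame: the origin (TCP) lies on the mounting face of the last link; the fingertips stand 191 mm ahead of it and the grasp point (between the pads) lies 172 mm ahead of it; z points along the fingers, x is the direction in which the jaws open and shut, and the axes are right-handed (so a half turn about z gives the same grasp; the last joint's range is limited). The gripper opens to 91 mm and grips with 3 to 60 N. Pads are 32 mm wide; open, the fingers measure 118 mm over their backs; the gripper's body (76 mm by 178 mm) begins 60 mm behind the grasp point.
Start: joints at [-75.459, 18.312, 89.639, -0, 72.044, -1.146], TCP at [0.155, -0.554, 0.405] pointing down, gripper open.
Joint ranges: [-177.97, 177.97], [-48.28, 115.42], [12.27, 149.76], [-77.06, 257.06], [2.81, 150.46], [-146.56, 146.56]. Speed limits (degrees/s): [147.25, 147.25, 180, 180, 180, 180].

## Interface

Orientations are given as [roll, pitch, yaw] about the fixed x, y, z axes, in that order (R = Rz(yaw) Ry(pitch) Rx(roll)).
In Python, from rig import r gives the robot as it stands.
- The arm moves only by the tool move_arm, never from a script. Its argument "targets" is a list of rows, each a list of 3 entries, a list of its own where there are three numbers: the shift along the tool's x, y, z in units of 40 mm (1.0 is 40 mm), then the turn, a rotation vector about the tool's x, y, z in units of 5 degrees (1.0 is 5 degrees), then the opening, from -1 (shut) to 1 (fully open), so that 0 is half open. A call has exactly 8 rows; each row shifts and turns the pose as measured when the row begins, along the tool's axes as they then stand; what a row does not reach is not made up. A row lasts 1/12 s, in which the tool goes at most 41.7 mm and 7.16 degrees, less where a joint would pass 70% of its speed; a pose out of reach is approached as far as the arm can. A call is refused whole if a number of a shift passes 1 or a number of a turn 1, either way. A call with a gripper value outside its range is refused whole. The fingers move at their own pace and stop on an object; the grip force is fixed at half the most. Time passes only in rows, so rows that do not move let the fingers close, or fill a call up. It gives the time, the measured TCP pose, the force and the opening at its end, in the units of the state.
- r.observe(): the state, without advancing time (a new reading comes with each control period).
- r.camera(name): name is "scene" or "top" or "wrist"; returns (picture, depth): 480x640x3 uint8, red, green, blue; 480x640 float32, m along the optical axis (not along the pixel's ray), 0 where there is no reading.
- r.camera_model(name): a dict with "fx", "fy", "cx", "cy" (pixels), "camera_from_world" (4x4, takes a point from world to camera coordinates); the wrist camera has in their place "hand_eye" (4x4, takes a point from camera to tool coordinates, whose origin is the TCP and whose axes are the tool frame's). Camera axes: x right, y down, z forward; pixel columns grow to the right and rows downward; lengths in m; the calibration is good to about 2 mm. A picture is of the moment at which its call begins: read the wrist's pose just before it. camera_model takes no time and is no camera call.
- r.finish_job(): hands the job in, once; it reports no verdict.
The state is a dict: "time_s": time; "qpos": joint angles; "joint_vel": joint speeds; "joint_efforts": joint torques, N m; "tool_pos": TCP position; "ee_rot": TCP orientation; "contact_force": force on the tool from outside, world axes, zero at the start; "ft_torque": the same for the moment, N m; "finger_gap": opening from 0.0 (shut) to 1.0 (fully open).
Only numpy, scipy, OpenCV 4.12 (cv2) and the standard library are available. Lean on these libraries where they do the work, as an engineer would, in place of code of your own. Each camera call takes 0.05 s, during which the arm holds its last target.

## Working session

There is one attempt and no reset: what is moved stays moved. The work goes in short steps, Python scripts to look and compute and a tool call to move; the robot and the scene stay as the last step left them, time stands still between calls to the robot, and variables do not carry over. Pictures are saved under pics/ and viewed, and the job is handed in when it is done.

Besides the shell and the picture viewer there is one more tool, called as a command line: name --argument value ..., lists and objects as JSON in quotes. move_arm: Moves the arm, as the interface text tells. Its arguments: {"type":"object","properties":{"targets":{"type":"array"}},"required":["targets"]}

```bash
ls; mkdir -p pics
python3 - <<'E'
from rig import r
import cv2,numpy as np,pickle
print(r.observe())
for n in("scene","top","wrist"):
    p,d=r.camera(n); cv2.imwrite(f"pics/{n}0.png",p[:,:,::-1]); np.savez(f"pics/{n}0.npz",p=p,d=d)
    print(n,r.camera_model(n))
E
```

```text
pics
{'time_s': 0.0, 'qpos': array([-7.54558544e+01,  1.83533067e+01,  8.97050074e+01, -1.51648799e-03,
        7.20434466e+01, -1.14610651e+00]), 'joint_vel': array([ 0.07281406, -0.02894048, -0.06008221,  0.0348996 ,  0.03768614,
       -0.02389188]), 'joint_efforts': array([ 1.86351470e-03, -4.12453294e+01, -2.31973815e+01,  7.27668498e-02,
        4.57814592e-02, -1.57572508e-04]), 'tool_pos': array([ 0.15545845, -0.55342902,  0.40391275]), 'ee_rot': array([-1.79999406e+02,  1.01769235e-01, -7.43092786e+01]), 'contact_force': array([0.04262044, 0.40800948, 0.06567316]), 'ft_torque': array([ 0.00657611,  0.03059942, -0.02716367]), 'finger_gap': 1.0039093152824903}
scene {'fx': 480.3485617990476, 'fy': 480.3485617990476, 'cx': 311.5765961794891, 'cy': 238.3115926763719, 'camera_from_world': array([[-0.87436245,  0.4851017 ,  0.01290927,  0.50141334],
       [ 0.31122175,  0.5809696 , -0.75207403, -0.10401758],
       [-0.37233228, -0.65356765, -0.6589522 ,  1.44860149],
       [ 0.        ,  0.        ,  0.        ,  1.        ]])}
top {'fx': 553.4897830964786, 'fy': 553.4897830964786, 'cx': 316.5448914282496, 'cy': 238.1661955803794, 'camera_from_world': array([[-0.02575089, -0.9995714 ,  0.01392507, -0.01059583],
       [-0.99303227,  0.02397509, -0.11537808,  0.5824087 ],
       [ 0.11499477, -0.01679914, -0.99322404,  1.42879751],
       [ 0.        ,  0.        ,  0.        ,  1.        ]])}
wrist {'fx': 421.0717530185697, 'fy': 421.0717530185697, 'cx': 318.0276542390344, 'cy': 240.5657291199591, 'hand_eye': array([[ 9.99999842e-01,  2.57284278e-05, -5.61740752e-04,
        -8.79025363e-04],
       [ 1.39611490e-04,  9.56316240e-01,  2.92334107e-01,
        -8.30235761e-02],
       [ 5.44723101e-04, -2.92334140e-01,  9.56316085e-01,
         2.04194796e-02],
       [ 0.00000000e+00,  0.00000000e+00,  0.00000000e+00,
         1.00000000e+00]])}
```

View pics/scene0.png

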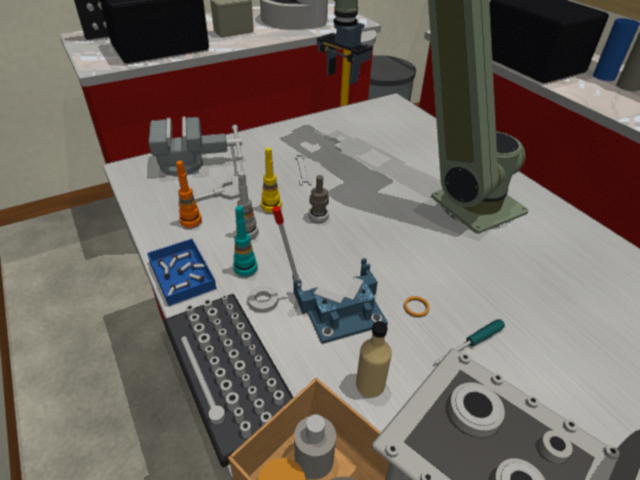

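View pics/top0.png

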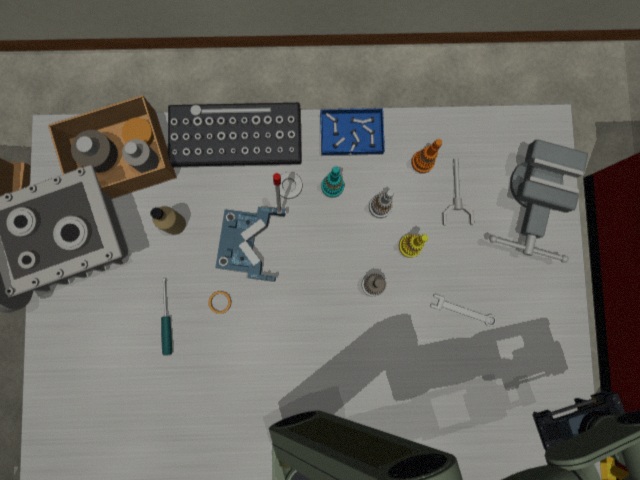

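The scene picture shows the grey target with its bronze ring at about (246,210), between the orange, teal and yellow look-alikes. In the top picture it is at (382,203), the stand at (250,240), and the red keeper handle at (277,178). Next I'll measure positions.

```bash
cat > h.py <<'E'
import numpy as np,cv2
from rig import r
def load(n,f):
    z=np.load(f); return z['p'],z['d']
def world(n,d):
    m=r.camera_model(n); v,u=np.mgrid[0:480,0:640]
    P=np.stack([(u-m['cx'])/m['fx']*d,(v-m['cy'])/m['fy']*d,d],-1)
    T=np.linalg.inv(m['camera_from_world']); W=P@T[:3,:3].T+T[:3,3]
    W[d<=0]=np.nan; return W
def proj(n,X):
    m=r.camera_model(n); T=m['camera_from_world']; c=np.asarray(X)@T[:3,:3].T+T[:3,3]
    return np.stack([c[...,0]/c[...,2]*m['fx']+m['cx'],c[...,1]/c[...,2]*m['fy']+m['cy']],-1)
E
python3 - <<'E'
from h import *
p,d=load('top','pics/top0.npz')
W=world('top',d)
c=p[150:310,200:460]; cv2.imwrite('pics/c1.png',cv2.resize(c[:,:,::-1],None,fx=3,fy=3,interpolation=cv2.INTER_CUBIC))
p2,d2=load('scene','pics/scene0.npz')
c=p2[140:350,140:400]; cv2.imwrite('pics/c2.png',cv2.resize(c[:,:,::-1],None,fx=2.8,fy=2.8,interpolation=cv2.INTER_CUBIC))
for u,v in [(382,203),(386,194),(377,212),(333,182),(413,243),(374,284),(277,178),(250,240),(220,302),(290,185),(163,218)]: print(u,v,W[v,u].round(4))
W2=world('scene',d2)
for nm,W_ in(('top',W),('scene',W2)):
    for lab,(x0,x1,y0,y1) in dict(shaft=(.55,.68,-.22,-.1)).items():
        q=W_.reshape(-1,3); 
        m=(q[:,0]>x0)&(q[:,0]<x1)&(q[:,1]>y0)&(q[:,1]<y1)&(q[:,2]>.004)&(q[:,2]<.25)
        q=q[m]; print(nm,lab,len(q))
        for a,b in [(.004,.03),(.03,.055),(.055,.09),(.09,.12),(.12,.21)]:
            s=q[(q[:,2]>=a)&(q[:,2]<b)]
            if len(s): print(a,len(s),s.min(0).round(3),s.max(0).round(3),s.mean(0).round(3))
E
```

```text
382 203 [ 0.6581 -0.1911  0.1126]
386 194 [ 0.6666 -0.1914  0.186 ]
377 212 [ 0.6463 -0.1863  0.0455]
333 182 [ 0.7147 -0.0691  0.1131]
413 243 [ 0.5547 -0.2645  0.1141]
374 284 [ 0.4545 -0.161   0.1315]
277 178 [0.6897 0.0633 0.2813]
250 240 [0.5844 0.1532 0.0072]
220 302 [0.4211 0.2351 0.0036]
290 185 [0.7335 0.043  0.0015]
163 218 [0.6259 0.3473 0.1562]
top shaft 691
0.004 314 [ 0.55  -0.22   0.004] [ 0.68  -0.1    0.029] [ 0.62  -0.165  0.01 ]
0.03 76 [ 0.638 -0.22   0.03 ] [ 0.679 -0.171  0.054] [ 0.652 -0.19   0.045]
0.055 85 [ 0.644 -0.22   0.056] [ 0.678 -0.176  0.09 ] [ 0.655 -0.192  0.074]
0.09 99 [ 0.647 -0.216  0.09 ] [ 0.68  -0.179  0.119] [ 0.66  -0.194  0.108]
0.12 117 [ 0.655 -0.208  0.122] [ 0.674 -0.187  0.205] [ 0.663 -0.196  0.174]
scene shaft 642
0.004 98 [ 0.563 -0.198  0.004] [ 0.678 -0.1    0.028] [ 0.656 -0.177  0.019]
0.03 77 [ 0.642 -0.201  0.033] [ 0.678 -0.172  0.054] [ 0.661 -0.179  0.045]
0.055 118 [ 0.646 -0.198  0.055] [ 0.678 -0.175  0.09 ] [ 0.663 -0.183  0.073]
0.09 112 [ 0.648 -0.216  0.09 ] [ 0.679 -0.178  0.119] [ 0.666 -0.189  0.107]
0.12 237 [ 0.655 -0.207  0.12 ] [ 0.679 -0.185  0.203] [ 0.669 -0.194  0.163]
```

View pics/c1.png

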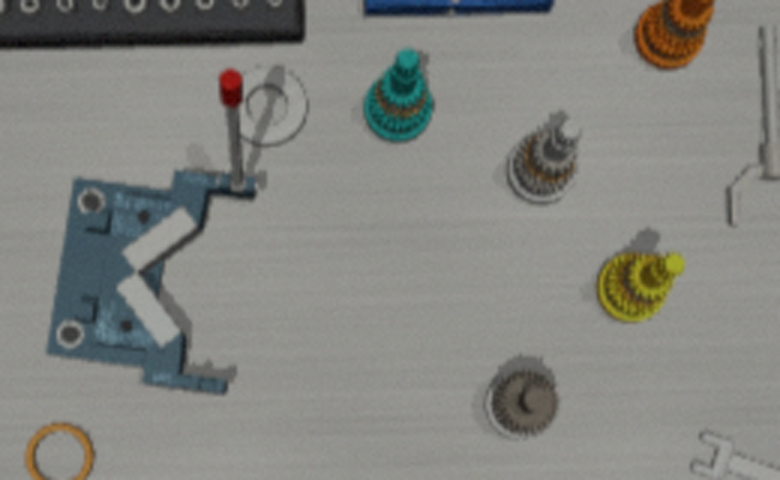

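View pics/c2.png

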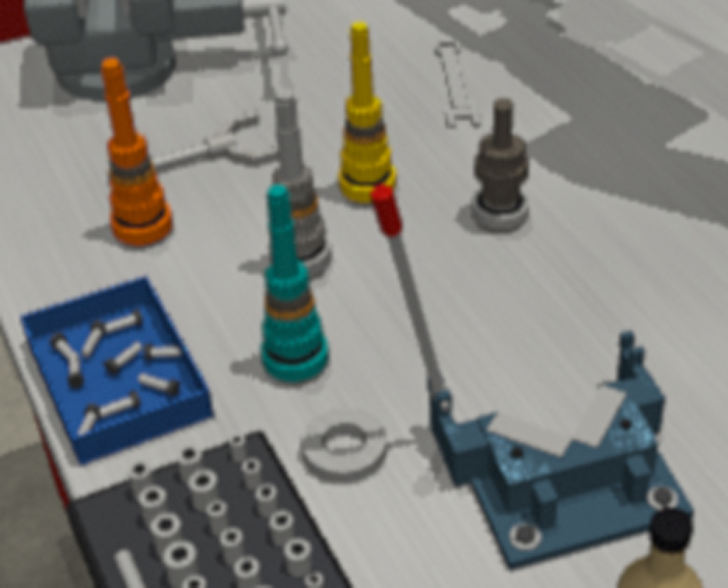

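```bash
cat > fit.py <<'E'
from h import *
from scipy.optimize import least_squares
def rad(z):
    return np.select([z<.006,z<.024,z<.034,z<.050,z<.055,z<.069,z<.073,z<.080,z<.090,z<.096,z<.111],[.026,.031,np.nan,.027,np.nan,.023,np.nan,.022,.020,np.nan,.019],.011)
def fitshaft(W,x,y,R=.06):
    q=W.reshape(-1,3); q=q[np.isfinite(q).all(1)]
    m=(np.hypot(q[:,0]-x,q[:,1]-y)<R)&(q[:,2]>.008)&(q[:,2]<.197); q=q[m]
    # keep side-surface points
    rr=rad(q[:,2]); q=q[np.isfinite(rr)]; rr=rr[np.isfinite(rr)]
    f=lambda c:np.hypot(q[:,0]-c[0],q[:,1]-c[1])-rr
    s=least_squares(f,[x,y],loss='soft_l1',f_scale=.002)
    return s.x,len(q),np.median(np.abs(s.fun))
E
python3 - <<'E'
from fit import *
M=np.full((700,700,3),255,np.uint8)
for n in('top','scene'):
    p,d=load(n,f'pics/{n}0.npz'); W=world(n,d)
    print(n,fitshaft(W,.66,-.19), fitshaft(W,.715,-.075), fitshaft(W,.555,-.26))
    q=W.reshape(-1,3)
    z=q[:,2]
    for a,b,col in [(.004,.03,(200,200,200)),(.042,.054,(255,0,0)),(.054,.075,(0,160,0)),(.075,.35,(0,0,255))]:
        m=(z>a)&(z<b)&(q[:,0]>.45)&(q[:,0]<.8)&(q[:,1]>-.05)&(q[:,1]<.3)
        for X in q[m]:
            cv2.circle(M,(int((.3-X[1])*2000),int((.8-X[0])*2000)),1 if n=='top' else 2,col,-1 if n=='top' else 1)
for i in range(1,7):
    cv2.putText(M,f"y{.3-.05*i:.2f}",(100*i,10),0,.35,(0,0,0)); cv2.putText(M,f"x{.8-.05*i:.2f}",(0,100*i),0,.35,(0,0,0))
    cv2.line(M,(100*i,0),(100*i,700),(220,220,220)); cv2.line(M,(0,100*i),(700,100*i),(220,220,220))
M=cv2.resize(M,(590,590));cv2.imwrite('pics/map.png',M)
E
```

```text
top (array([ 0.66782065, -0.19952044]), 397, np.float64(0.0016502329482619964)) (array([ 0.72746451, -0.07217398]), 392, np.float64(0.0015411961346262848)) (array([ 0.55833747, -0.27629076]), 386, np.float64(0.0015702405619264738))
scene (array([ 0.66693619, -0.20168085]), 566, np.float64(0.0014438764202196076)) (array([ 0.72591674, -0.07455561]), 902, np.float64(0.0015709522195199409)) (array([ 0.55696556, -0.27831208]), 680, np.float64(0.0018774030988006766))
```

View pics/map.png

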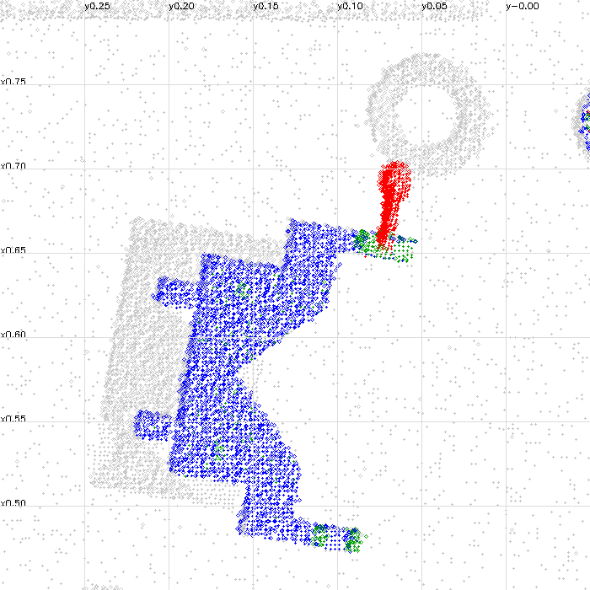

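Run:
```python
from fit import *
for n in('top','scene'):
    p,d=load(n,f'pics/{n}0.npz'); W=world(n,d); q=W.reshape(-1,3)
    q=q[(q[:,2]>.044)&(q[:,2]<.056)&(q[:,0]>.47)&(q[:,0]<.68)&(q[:,1]>.04)&(q[:,1]<.25)]
    B=[]
    for x in np.arange(.525,.635,.003):
        s=q[abs(q[:,0]-x)<.0015]
        if len(s)>3: B.append((x,np.sort(s[:,1])[0]))
    B=np.array(B)
    def f(c):
        ax,ay,t=c; e=np.array([np.cos(t),np.sin(t)]); l=np.array([-e[1],e[0]])
        D=B-[ax,ay]; u=D@e; v=D@l
        return (u+abs(v))/np.sqrt(2)
    s=least_squares(f,[.578,.158,np.radians(81)],loss='soft_l1',f_scale=.0015)
    ax,ay,t=s.x; e=np.array([np.cos(t),np.sin(t)])
    print(n,'apex',ax,ay,np.degrees(t),'seat',np.array([ax,ay])-.044*e,np.median(abs(s.fun)))
    # back edge
    B=[]
    for x in list(np.arange(.565,.61,.003)):
        s=q[abs(q[:,0]-x)<.0015]; B.append((x,s[:,1].max()))
    B=np.array(B); k=np.polyfit(B[:,0],B[:,1],1); print('back angle',90+np.degrees(np.arctan(k[0])))
    r_=W.reshape(-1,3); h=r_[(r_[:,2]>.08)&(r_[:,2]<.35)&(r_[:,0]>.6)&(r_[:,0]<.72)&(r_[:,1]>.04)&(r_[:,1]<.1)]
    for a in np.arange(.08,.3,.03):
        g=h[(h[:,2]>a)&(h[:,2]<a+.03)]; print(a.round(2),len(g),g.mean(0).round(4) if len(g) else '')
```

```text
top apex 0.5770679814429035 0.1630181971783558 82.33546900194608 seat [0.57119958 0.1194113 ] 0.0006755138043589118
back angle 80.91420230274092
0.08 16 [0.6562 0.0699 0.0949]
0.11 19 [0.6614 0.0696 0.1238]
0.14 15 [0.667  0.0689 0.1579]
0.17 21 [0.6731 0.0673 0.1863]
0.2 18 [0.6788 0.0665 0.214 ]
0.23 25 [0.6826 0.0656 0.2477]
0.26 74 [0.691  0.0648 0.2759]
0.29 0 
scene apex 0.5792660495384955 0.16230993092029936 81.3586195991163 seat [0.57265508 0.11880941] 0.0007328793746054084
back angle 80.77158924540723
0.08 43 [0.6619 0.0727 0.0955]
0.11 44 [0.6674 0.0711 0.1251]
0.14 49 [0.6733 0.0707 0.1556]
0.17 47 [0.6788 0.0696 0.1851]
0.2 58 [0.6843 0.0689 0.2152]
0.23 75 [0.6913 0.0702 0.2483]
0.26 98 [0.6953 0.0678 0.2731]
0.29 0
```

The fits give the shaft at about (0.667, −0.201) and the stand's seat at (0.572, 0.119), with the stand's x-axis at about 81.5°. I'll push with the tool tilted 30°, so that the gripper body and camera clear the tall shaft, and the two parted fingertips cradle the disc.

```bash
cat > plan.py <<'E'
from h import *
from scipy.spatial.transform import Rotation as Ro, Slerp
SH=np.array([.6674,-.2006]); SEAT=np.array([.572,.119]); TH=81.5
e=np.array([np.cos(np.radians(TH)),np.sin(np.radians(TH))]); l=np.array([-e[1],e[0]])
def orient(phi,th):   # heading phi deg, tilt th deg ; tool y = back
    f=np.array([np.cos(np.radians(phi)),np.sin(np.radians(phi)),0]); up=np.array([0,0,1.]); c,s=np.cos(np.radians(th)),np.sin(np.radians(th))
    z=f*s-up*c; y=-(f*c+up*s); x=np.cross(y,z); return Ro.from_matrix(np.stack([x,y,z],1))
def tcp_for_tip(tip,R): return np.asarray(tip)-.191*R.as_matrix()[:,2]
def state():
    s=r.observe(); return s['tool_pos'],Ro.from_euler('xyz',s['ee_rot'],degrees=True),s
def rows(wps,grip,p=None,R=None):
    """wps: list of (pos,Rot,n)"""
    if p is None: p,R,_=state()
    out=[]
    for P,Q,n in wps:
        rv=(R.inv()*Q).as_rotvec()
        for i in range(n):
            R0=R*Ro.from_rotvec(rv*i/n); d=R0.inv().apply((P-p)/n)/.040
            t=np.degrees(rv/n)/5
            out.append([[round(float(v),2) for v in d],[round(float(v),2) for v in t],grip])
        p,R=P,Q
    for i,o in enumerate(out):
        if i%8==0: print()
        print(str(o).replace(' ','')+',')
def show():
    p,R,s=state(); print('t',s['time_s'],'p',p.round(4),'eul',s['ee_rot'].round(1),'q',s['qpos'].round(1),'F',s['contact_force'].round(2),'gap',round(s['finger_gap'],3))
    tip=p+.191*R.as_matrix()[:,2]; print('tip',tip.round(4))
E
python3 - <<'E'
from plan import *
phi=106.6; R=orient(phi,30); f=np.array([np.cos(np.radians(phi)),np.sin(np.radians(phi)),0])
tip=np.array([*SH,0])-.062*f; tip[2]=.24
P=tcp_for_tip(tip,R); print(P,tip,R.as_euler('xyz',degrees=True))
rows([(P,R,24)],-0.23)
E
```

```text
[ 0.71239592 -0.35153581  0.40541085] [ 0.68511268 -0.260016    0.24      ] [-150.     0.    16.6]

[[-0.05,-0.62,-0.0],[0.19,-0.2,-0.74],-0.23],
[[-0.01,-0.62,0.01],[0.19,-0.2,-0.74],-0.23],
[[0.03,-0.62,0.02],[0.19,-0.2,-0.74],-0.23],
[[0.07,-0.61,0.03],[0.19,-0.2,-0.74],-0.23],
[[0.11,-0.61,0.04],[0.19,-0.2,-0.74],-0.23],
[[0.15,-0.6,0.05],[0.19,-0.2,-0.74],-0.23],
[[0.19,-0.58,0.05],[0.19,-0.2,-0.74],-0.23],
[[0.23,-0.57,0.06],[0.19,-0.2,-0.74],-0.23],

[[0.27,-0.55,0.06],[0.19,-0.2,-0.74],-0.23],
[[0.3,-0.53,0.07],[0.19,-0.2,-0.74],-0.23],
[[0.34,-0.51,0.07],[0.19,-0.2,-0.74],-0.23],
[[0.37,-0.49,0.07],[0.19,-0.2,-0.74],-0.23],
[[0.4,-0.46,0.08],[0.19,-0.2,-0.74],-0.23],
[[0.43,-0.43,0.08],[0.19,-0.2,-0.74],-0.23],
[[0.46,-0.4,0.08],[0.19,-0.2,-0.74],-0.23],
[[0.49,-0.37,0.07],[0.19,-0.2,-0.74],-0.23],

[[0.51,-0.34,0.07],[0.19,-0.2,-0.74],-0.23],
[[0.53,-0.3,0.07],[0.19,-0.2,-0.74],-0.23],
[[0.55,-0.27,0.06],[0.19,-0.2,-0.74],-0.23],
[[0.57,-0.23,0.06],[0.19,-0.2,-0.74],-0.23],
[[0.58,-0.19,0.05],[0.19,-0.2,-0.74],-0.23],
[[0.6,-0.15,0.04],[0.19,-0.2,-0.74],-0.23],
[[0.61,-0.11,0.04],[0.19,-0.2,-0.74],-0.23],
[[0.61,-0.07,0.03],[0.19,-0.2,-0.74],-0.23],
```

move_arm --targets '[[[-0.05, -0.62, -0.1], [0.19, -0.2, -0.74], -0.23], [[-0.01, -0.62, -0.1], [0.19, -0.2, -0.74], -0.23], [[0.03, -0.62, -0.1], [0.19, -0.2, -0.74], -0.23], [[0.07, -0.61, 0.0], [0.19, -0.2, -0.74], -0.23], [[0.11, -0.61, 0.04], [0.19, -0.2, -0.74], -0.23], [[0.15, -0.6, 0.05], [0.19, -0.2, -0.74], -0.23], [[0.19, -0.58, 0.05], [0.19, -0.2, -0.74], -0.23], [[0.23, -0.57, 0.06], [0.19, -0.2, -0.74], -0.23]]'

```text
time_s: 0.82
tool_pos: [0.3435, -0.4823, 0.4167]
ee_rot: [-170.2, 6.2, -43.2]
contact_force: [-0.0, -0.8, 0.5]
finger_gap: 0.445
```

move_arm --targets '[[[0.27, -0.55, 0.06], [0.19, -0.2, -0.74], -0.23], [[0.3, -0.53, 0.07], [0.19, -0.2, -0.74], -0.23], [[0.34, -0.51, 0.07], [0.19, -0.2, -0.74], -0.23], [[0.37, -0.49, 0.07], [0.19, -0.2, -0.74], -0.23], [[0.4, -0.46, 0.08], [0.19, -0.2, -0.74], -0.23], [[0.43, -0.43, 0.08], [0.19, -0.2, -0.74], -0.23], [[0.46, -0.4, 0.08], [0.19, -0.2, -0.74], -0.23], [[0.49, -0.37, 0.07], [0.19, -0.2, -0.74], -0.23]]'

```text
time_s: 1.48
tool_pos: [0.5353, -0.4049, 0.4142]
ee_rot: [-158.3, 6.2, -10.8]
contact_force: [0.2, 0.0, -0.0]
finger_gap: 0.385
```

Run:
```python
from plan import *
show()
phi=106.6; R=orient(phi,30); f=np.array([np.cos(np.radians(phi)),np.sin(np.radians(phi)),0])
tip=np.array([*SH,0])-.062*f; tip[2]=.24
rows([(tcp_for_tip(tip,R),R,8)],-0.23)
```

```text
t 1.4833 p [ 0.5353 -0.4049  0.4142] eul [-158.3    6.2  -10.8] q [-41.4  30.8  69.6  15.6  95.9 -30.1] F [ 0.16  0.02 -0.04] gap 0.385
tip [ 0.5298 -0.3321  0.2378]

[[0.51,-0.26,0.07],[0.17,-0.16,-0.68],-0.23],
[[0.53,-0.23,0.07],[0.17,-0.16,-0.68],-0.23],
[[0.54,-0.19,0.06],[0.17,-0.16,-0.68],-0.23],
[[0.55,-0.16,0.06],[0.17,-0.16,-0.68],-0.23],
[[0.56,-0.13,0.05],[0.17,-0.16,-0.68],-0.23],
[[0.57,-0.09,0.05],[0.17,-0.16,-0.68],-0.23],
[[0.57,-0.06,0.04],[0.17,-0.16,-0.68],-0.23],
[[0.58,-0.02,0.03],[0.17,-0.16,-0.68],-0.23],
```

move_arm --targets '[[[0.51, -0.26, 0.07], [0.17, -0.16, -0.68], -0.23], [[0.53, -0.23, 0.07], [0.17, -0.16, -0.68], -0.23], [[0.54, -0.19, 0.06], [0.17, -0.16, -0.68], -0.23], [[0.55, -0.16, 0.06], [0.17, -0.16, -0.68], -0.23], [[0.56, -0.13, 0.05], [0.17, -0.16, -0.68], -0.23], [[0.57, -0.09, 0.05], [0.17, -0.16, -0.68], -0.23], [[0.57, -0.06, 0.04], [0.17, -0.16, -0.68], -0.23], [[0.58, -0.02, 0.03], [0.17, -0.16, -0.68], -0.23]]'

```text
time_s: 2.15
tool_pos: [0.7205, -0.3454, 0.4017]
ee_rot: [-149.4, -0.2, 17.9]
contact_force: [0.5, 0.0, 0.8]
finger_gap: 0.382
```

Run:
```python
from plan import *
show()
p,d=r.camera('wrist'); cv2.imwrite('pics/w1.png',p[:,:,::-1])
p,d=r.camera('scene'); cv2.imwrite('pics/s1.png',p[:,:,::-1])
phi=106.6; R=orient(phi,30); f=np.array([np.cos(np.radians(phi)),np.sin(np.radians(phi)),0])
tip=np.array([*SH,0])-.062*f; tip[2]=.06
rows([(tcp_for_tip(tip,R),R,8)],-0.23)
```

```text
t 2.15 p [ 0.7205 -0.3454  0.4017] eul [-149.4   -0.2   17.9] q [-30.   47.1  41.7  22.  113.2 -43.2] F [0.52 0.02 0.84] gap 0.382
tip [ 0.6911 -0.2526  0.2374]

[[-0.04,0.29,0.46],[-0.02,0.01,0.03],-0.23],
[[-0.04,0.29,0.46],[-0.02,0.01,0.03],-0.23],
[[-0.04,0.29,0.46],[-0.02,0.01,0.03],-0.23],
[[-0.04,0.29,0.46],[-0.02,0.01,0.03],-0.23],
[[-0.04,0.28,0.46],[-0.02,0.01,0.03],-0.23],
[[-0.04,0.28,0.46],[-0.02,0.01,0.03],-0.23],
[[-0.04,0.28,0.46],[-0.02,0.01,0.03],-0.23],
[[-0.04,0.28,0.46],[-0.02,0.01,0.03],-0.23],
```

View pics/w1.png

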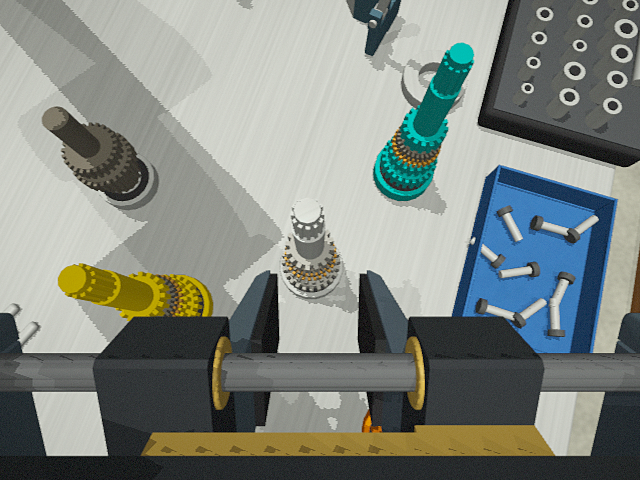

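View pics/s1.png

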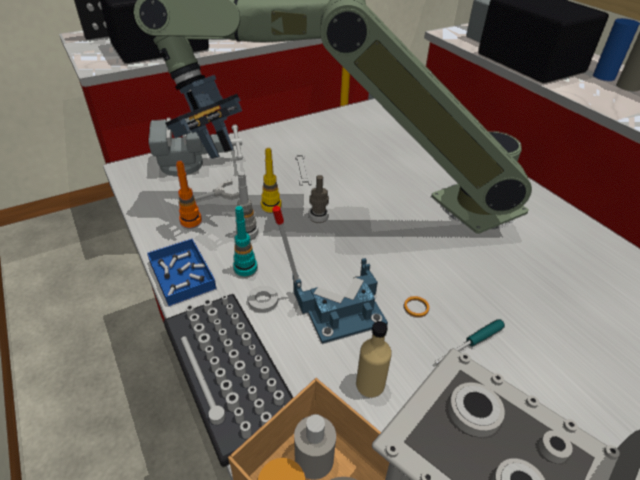

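The wrist view shows the target at (312,270), centred between the fingers. The orange look-alike shows just behind the hand at (370,420), so I'll check its position before lowering.

Run:
```python
from fit import *
from plan import *
for n in('top','scene'):
    p,d=load(n,f'pics/{n}0.npz'); W=world(n,d)
    print(n,W[160,424] if n=='top' else W[215,190])
    g=W.reshape(-1,3); c=p.reshape(-1,3).astype(int)
    m=(c[:,0]>150)&(c[:,1]<c[:,0]*.65)&(c[:,2]<60)&(g[:,2]>.005)&(g[:,1]<-.2)&(g[:,0]>.65); q=g[m]; print(len(q),q.mean(0),q.min(0),q.max(0))
    print(fitshaft(W,q[:,0].mean(),q[:,1].mean()))
    # fork region
    u=(g[:,2]>.004)&(g[:,2]<.05)&(g[:,0]>.58)&(g[:,0]<.8)&(g[:,1]<-.27)&(g[:,1]>-.42)
    print(len(g[u]),g[u].min(0),g[u].max(0))
```

```text
top [ 0.77214513 -0.30737695  0.09123611]
20 [ 0.78723569 -0.3214509   0.1910372 ] [ 0.77411821 -0.32832316  0.11225891] [ 0.79301289 -0.31614142  0.20558587]
(array([ 0.78880227, -0.32118542]), 480, np.float64(0.001573142592088973))
1003 [ 0.58031988 -0.41969692  0.00400084] [ 0.79972702 -0.27030176  0.04992433]
scene [ 0.79097737 -0.2974417   0.04437244]
105 [ 0.78405215 -0.31017935  0.09112564] [ 0.75996084 -0.32799894  0.01853512] [ 0.81230202 -0.29181315  0.20188883]
(array([ 0.78738968, -0.32353042]), 798, np.float64(0.0016764230252874447))
471 [ 0.58030279 -0.41860411  0.00400689] [ 0.79999988 -0.27047111  0.04990829]
```

Run:
```python
from plan import *
from scipy.optimize import least_squares
Q=np.radians([[-75.456,18.353,89.705,0,72.043,-1.146],[-41.4,30.8,69.6,15.6,95.9,-30.1],[-30.,47.1,41.7,22.,113.2,-43.2]])
P=np.array([[.15546,-.55343,.40391],[.5353,-.4049,.4142],[.7205,-.3454,.4017]])
E=[[-180,.1,-74.31],[-158.3,6.2,-10.8],[-149.4,-.2,17.9]]
Rz=lambda a:Ro.from_euler('z',a); Ry=lambda a:Ro.from_euler('y',a)
def fk(q,c):
    h,o,L1,a,L2,d6=c
    R1=Rz(q[0]); R2=R1*Ry(q[1]); R3=R2*Ry(q[2])
    sh=np.array([0,0,h])+R1.apply([o,0,0]); el=sh+R2.apply([0,0,L1]); w=el+R3.apply([a,0,L2])
    R6=R3*Rz(-q[3])*Ry(q[4])*Rz(q[5]*-1)
    return sh,el,w,w+R6.apply([0,0,d6]),R6
def f(c): return np.concatenate([fk(q,c)[3]-p for q,p in zip(Q,P)])
best=None
for s in range(10):
    g=np.random.rand(6)*[.3,.1,.5,.1,.5,.2]
    z=least_squares(f,g); 
    if best is None or z.cost<best.cost: best=z
print(best.x.round(4),abs(best.fun).max())
for q,p,ee in zip(Q,P,E):
    R6=fk(q,best.x)[4]; print((R6.inv()*Ro.from_euler('xyz',ee,degrees=True)).as_matrix().round(2).tolist())
```

```text
[ 0.6921  0.5794  0.0106  0.4449  0.1301 -0.1737] 0.013611135089925841
[[-1.0, -0.04, -0.0], [0.04, -1.0, -0.0], [-0.0, -0.0, 1.0]]
[[-0.49, -0.83, 0.27], [0.83, -0.34, 0.44], [-0.27, 0.44, 0.86]]
[[0.1, -0.85, 0.51], [0.85, 0.34, 0.4], [-0.51, 0.4, 0.76]]
```

```bash
cat > kin.py <<'E'
from plan import *
from scipy.optimize import least_squares
import itertools
Q=np.radians([[-75.456,18.353,89.705,0,72.043,-1.146],[-41.4,30.8,69.6,15.6,95.9,-30.1],[-30.,47.1,41.7,22.,113.2,-43.2]])
P=np.array([[.15546,-.55343,.40391],[.5353,-.4049,.4142],[.7205,-.3454,.4017]])
E=[Ro.from_euler('xyz',x,degrees=True) for x in [[-180,.1,-74.31],[-158.3,6.2,-10.8],[-149.4,-.2,17.9]]]
Rz=lambda a:Ro.from_euler('z',a); Ry=lambda a:Ro.from_euler('y',a)
def fk(q,c,s4=1,s6=1):
    h,L1,L2,d6=c
    R1=Rz(q[0]); R2=R1*Ry(q[1]); R3=R2*Ry(q[2])
    sh=np.array([0,0,h]); el=sh+R2.apply([0,0,L1]); w=el+R3.apply([0,0,L2])
    R6=R3*Rz(s4*q[3])*Ry(q[4])*Rz(s6*q[5])
    return sh,el,w,w+R6.apply([0,0,d6]),R6
E
python3 - <<'E'
from kin import *
for s4,s6 in itertools.product((1,-1),(1,-1)):
    A=[fk(q,[0,0,0,0],s4,s6)[4].inv()*e for q,e in zip(Q,E)]
    print(s4,s6,[np.degrees((A[0].inv()*a).magnitude()).round(2) for a in A],A[0].as_euler('xyz',degrees=True).round(1))
    f=lambda c:np.concatenate([fk(q,c,s4,s6)[3]-p for q,p in zip(Q,P)])
    z=least_squares(f,[.2,.4,.4,.1],bounds=(0,1)); print(z.x.round(4),abs(z.fun).max())
E
```

```text
1 1 [np.float64(0.0), np.float64(0.08), np.float64(0.07)] [  -0.    0. -180.]
[0.1171 0.6228 0.4042 0.1766] 0.009785374817494613
1 -1 [np.float64(0.0), np.float64(57.83), np.float64(84.06)] [ -0.    0.  177.7]
[0.1171 0.6228 0.4042 0.1766] 0.00978537481006822
-1 1 [np.float64(0.0), np.float64(31.18), np.float64(43.93)] [  -0.    0. -180.]
[0.0537 0.5058 0.4261 0.    ] 0.0528608347651352
-1 -1 [np.float64(0.0), np.float64(67.86), np.float64(107.68)] [ -0.    0.  177.7]
[0.0537 0.5058 0.4261 0.    ] 0.05286083511722223
```

```bash
cat >> kin.py <<'E'
RC=Ro.from_euler('z',180,degrees=True)
def fk(q,c):
    h,o,L1,a,L2,d6=c
    R1=Rz(q[0]); R2=R1*Ry(q[1]); R3=R2*Ry(q[2])
    sh=np.array([0,0,h])+R1.apply([o,0,0]); el=sh+R2.apply([0,0,L1]); w=el+R3.apply([a,0,L2])
    R6=R3*Rz(q[3])*Ry(q[4])*Rz(q[5])*RC
    return sh,el,w,w+R6.apply([0,0,d6]),R6
C=least_squares(lambda c:np.concatenate([np.concatenate([fk(q,c)[3]-p for q,p in zip(Q,P)]),.0005*(c-[.2,0,.4,0,.4,.1])]),[.2,0,.4,0,.4,.1]).x
LO=np.radians([-177.97,-48.28,12.27,-77.06,2.81,-146.56]);HI=np.radians([177.97,115.42,149.76,257.06,150.46,146.56])
def ik(p,R,q0=Q[2]):
    f=lambda q:np.concatenate([(fk(q,C)[3]-p)*5,(fk(q,C)[4].inv()*R).as_rotvec()])
    return least_squares(f,np.clip(q0,LO+.01,HI-.01),bounds=(LO,HI))
E
python3 - <<'E'
from kin import *
print(C.round(4),[abs(fk(q,C)[3]-p).max().round(5) for q,p in zip(Q,P)])
def orientN(phi,th,sgn=1):
    f=np.array([np.cos(np.radians(phi)),np.sin(np.radians(phi)),0]); up=np.array([0,0,1.]); L=np.cross(f,up)
    c,s=np.cos(np.radians(th)),np.sin(np.radians(th)); z=f*s-up*c; y=sgn*L; x=np.cross(y,z); return Ro.from_matrix(np.stack([x,y,z],1))
for phi in (95,106.6,115):
  for sgn in(1,-1):
    R=orientN(phi,42,sgn); F=np.array([np.cos(np.radians(phi)),np.sin(np.radians(phi)),0])
    for adv in(-.06,.02):
        tip=np.array([*SH,.012])+F*(adv-.041); p=tcp_for_tip(tip,R)
        z=ik(p,R); sh,el,w,_,_=fk(z.x,C)
        print(phi,sgn,adv,'cost',round(z.cost,6),np.degrees(z.x).round(0),'tcp',p.round(3),'wr',w.round(3),'el',el.round(3))
E
```

```text
[ 0.079  -0.0634  0.6566 -0.0209  0.4481  0.1804] [np.float64(0.01093), np.float64(0.00241), np.float64(0.00106)]
95 1 -0.06 cost 0.0 [ -38.   55.   60.   29.   96. -138.] tcp [ 0.687 -0.429  0.154] wr [ 0.698 -0.549  0.288] el [ 0.372 -0.292  0.458]
95 1 0.02 cost 0.0 [ -34.   50.   71.   31.   89. -138.] tcp [ 0.68  -0.349  0.154] wr [ 0.691 -0.469  0.288] el [ 0.364 -0.247  0.501]
95 -1 -0.06 cost 0.0 [-38.  55.  60.  29.  96.  42.] tcp [ 0.687 -0.429  0.154] wr [ 0.698 -0.549  0.288] el [ 0.372 -0.292  0.458]
95 -1 0.02 cost 0.0 [-34.  50.  71.  31.  89.  42.] tcp [ 0.68  -0.349  0.154] wr [ 0.691 -0.469  0.288] el [ 0.364 -0.247  0.501]
106.6 1 -0.06 cost 0.0 [ -35.   60.   49.   26.  105. -142.] tcp [ 0.733 -0.42   0.154] wr [ 0.767 -0.536  0.288] el [ 0.413 -0.288  0.41 ]
106.6 1 0.02 cost 0.0 [ -32.   53.   63.   27.   97. -143.] tcp [ 0.71  -0.343  0.154] wr [ 0.744 -0.459  0.288] el [ 0.395 -0.244  0.47 ]
106.6 -1 -0.06 cost 0.0 [-35.  60.  49.  26. 105.  38.] tcp [ 0.733 -0.42   0.154] wr [ 0.767 -0.536  0.288] el [ 0.413 -0.288  0.41 ]
106.6 -1 0.02 cost 0.0 [-32.  53.  63.  27.  97.  37.] tcp [ 0.71  -0.343  0.154] wr [ 0.744 -0.459  0.288] el [ 0.395 -0.244  0.47 ]
115 1 -0.06 cost 0.0 [ -32.   64.   40.   23.  112. -146.] tcp [ 0.764 -0.408  0.154] wr [ 0.815 -0.517  0.288] el [ 0.443 -0.281  0.371]
115 1 0.02 cost 5.7e-05 [ -30.   56.   58.   23.  102. -147.] tcp [ 0.73  -0.335  0.154] wr [ 0.782 -0.445  0.288] el [ 0.417 -0.237  0.447]
115 -1 -0.06 cost 0.0 [-32.  64.  40.  23. 112.  34.] tcp [ 0.764 -0.408  0.154] wr [ 0.815 -0.517  0.288] el [ 0.443 -0.281  0.371]
115 -1 0.02 cost 0.0 [-30.  56.  58.  23. 102.  33.] tcp [ 0.73  -0.335  0.154] wr [ 0.781 -0.445  0.288] el [ 0.417 -0.237  0.448]
```

Run:
```python
import cv2
p=cv2.imread('pics/s1.png'); c=p[50:190,110:290]; cv2.imwrite('pics/s1c.png',cv2.resize(c,None,fx=4.2,fy=4.2,interpolation=cv2.INTER_CUBIC))
```

```text
(no output)
```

View pics/s1c.png

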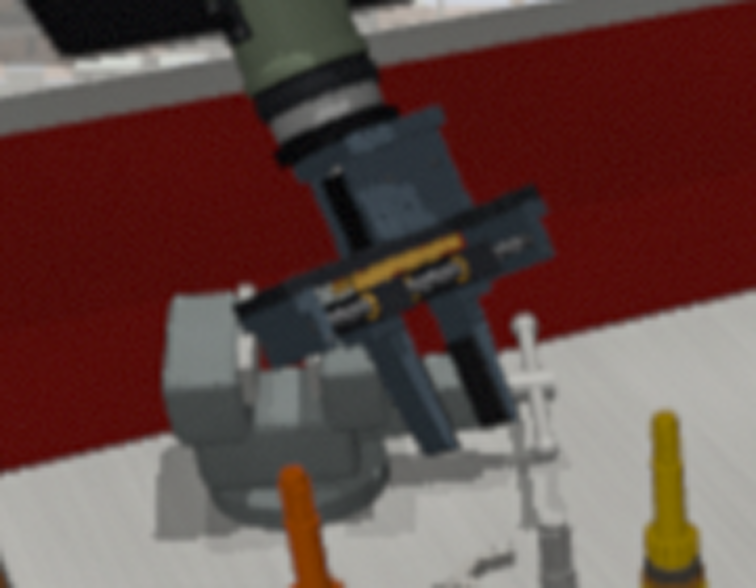

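The orange look-alike at (0.788, −0.322) rules out the 30° tilt. I worked out the clearances again: heading 115° with a 22° tilt and only 7 mm standoff passes both the orange and the yellow one.

```bash
cat >> plan.py <<'E'
def nest(sh,phi,th,stand,ztip=.010,g=.0175):
    F=np.array([np.cos(np.radians(phi)),np.sin(np.radians(phi)),0]); R=orient(phi,th)
    D=.016*np.cos(np.radians(th))+np.sqrt(.031**2-g**2)+stand
    tip=np.array([sh[0],sh[1],0])-D*F; tip[2]=ztip
    return tcp_for_tip(tip,R),R
E
python3 - <<'E'
from plan import *
a=nest(SH,115,22,.007,.24); b=nest(SH,115,22,.007,.10)
print(a[0]); rows([(*a,4),(*b,4)],-.23)
E
```

```text
[ 0.71768011 -0.30842605  0.41709212]

[[0.04,-0.25,0.01],[-0.43,-0.16,-0.31],-0.23],
[[0.05,-0.25,0.0],[-0.43,-0.16,-0.31],-0.23],
[[0.05,-0.25,-0.01],[-0.43,-0.16,-0.31],-0.23],
[[0.06,-0.24,-0.02],[-0.43,-0.16,-0.31],-0.23],
[[0.0,0.33,0.81],[0.0,0.0,0.0],-0.23],
[[0.0,0.33,0.81],[0.0,0.0,0.0],-0.23],
[[0.0,0.33,0.81],[0.0,0.0,0.0],-0.23],
[[0.0,0.33,0.81],[0.0,0.0,0.0],-0.23],
```

move_arm --targets '[[[0.04, -0.25, 0.01], [-0.43, -0.16, -0.31], -0.23], [[0.05, -0.25, 0.0], [-0.43, -0.16, -0.31], -0.23], [[0.05, -0.25, -0.01], [-0.43, -0.16, -0.31], -0.23], [[0.06, -0.24, -0.02], [-0.43, -0.16, -0.31], -0.23], [[0, 0, 0], [0, 0, 0], -0.23], [[0, 0, 0], [0, 0, 0], -0.23], [[0, 0, 0], [0, 0, 0], -0.23], [[0, 0, 0], [0, 0, 0], -0.23]]'

```text
time_s: 2.92
tool_pos: [0.715, -0.3114, 0.4131]
ee_rot: [-158.0, 0.6, 24.7]
contact_force: [0.9, 0.8, -0.1]
finger_gap: 0.384
```

```bash
cat > wr.py <<'E'
from plan import *
from fit import fitshaft
def wshot(name=None):
    p,R,s=state(); im,d=r.camera('wrist'); m=r.camera_model('wrist'); H=m['hand_eye']
    v,u=np.mgrid[0:480,0:640]
    Pc=np.stack([(u-m['cx'])/m['fx']*d,(v-m['cy'])/m['fy']*d,d],-1)
    Pt=Pc@H[:3,:3].T+H[:3,3]; W=Pt@R.as_matrix().T+p; W[d<=0]=np.nan
    if name: cv2.imwrite(f'pics/{name}.png',im[:,:,::-1])
    return im,W,Pt
E
python3 - <<'E'
from wr import *
show()
im,W,Pt=wshot('w2')
print(fitshaft(W,.667,-.2)); 
q=W.reshape(-1,3); b=q[(q[:,0]>.6)&(q[:,0]<.65)&(q[:,1]>-.15)&(q[:,1]<-.1)]; print('bench z',np.nanmedian(b[:,2]))
print('fork?')
a=nest(SH,115,22,.007,.24); b=nest(SH,115,22,.007,.11)
rows([(*a,2),(*b,6)],-.23)
E
```

```text
t 2.9167 p [ 0.715  -0.3114  0.4131] eul [-158.     0.6   24.7] q [-26.8  43.2  46.7  13.7 107.5 -49.3] F [ 0.88  0.79 -0.05] gap 0.384
tip [ 0.6834 -0.2471  0.236 ]
(array([ 0.66669126, -0.19666273]), 2651, np.float64(0.0015481867977219857))
bench z -0.00033002702520906757
fork?

[[0.05,-0.04,-0.04],[-0.0,0.04,-0.05],-0.23],
[[0.05,-0.04,-0.04],[-0.0,0.04,-0.05],-0.23],
[[0.0,0.2,0.5],[0.0,0.0,0.0],-0.23],
[[0.0,0.2,0.5],[0.0,0.0,0.0],-0.23],
[[0.0,0.2,0.5],[0.0,0.0,0.0],-0.23],
[[0.0,0.2,0.5],[0.0,0.0,0.0],-0.23],
[[0.0,0.2,0.5],[0.0,0.0,0.0],-0.23],
[[0.0,0.2,0.5],[0.0,0.0,0.0],-0.23],
```

View pics/w2.png

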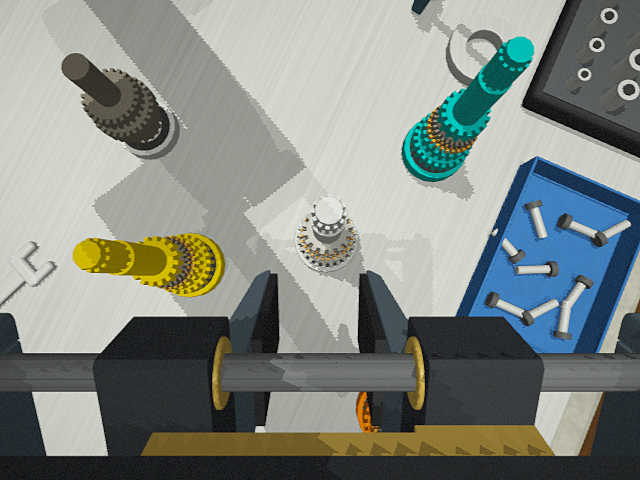

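The wrist view shows the target at (327,240), centred ahead of the fingers, with yellow clear at (205,260) and a piece of orange at (368,410). I'll lower in stages.

move_arm --targets '[[[0.05, -0.06, -0.04], [0, 0.04, -0.05], -0.23], [[0.05, -0.06, -0.04], [0, 0.04, -0.05], -0.23], [[0, 0.2, 0.5], [0, 0, 0], -0.23], [[0, 0.2, 0.5], [0, 0, 0], -0.23], [[0, 0.2, 0.5], [0, 0, 0], -0.23], [[0, 0.2, 0.5], [0, 0, 0], -0.23], [[0, 0.2, 0.5], [0, 0, 0], -0.23], [[0, 0.2, 0.5], [0, 0, 0], -0.23]]'

```text
time_s: 3.63
tool_pos: [0.7188, -0.3087, 0.291]
ee_rot: [-158.5, -0.7, 24.8]
contact_force: [0.3, 0.2, -0.4]
finger_gap: 0.38
```

Run:
```python
from wr import *
show()
im,W,Pt=wshot('w3')
q,d=r.camera('scene'); c=q[100:260,130:310]; cv2.imwrite('pics/s3.png',cv2.resize(c[:,:,::-1],None,fx=4,fy=3.7,interpolation=cv2.INTER_CUBIC))
a=nest([.667,-.199],115,22,.007,.04)
rows([(*a,8)],-.23)
```

```text
t 3.6333 p [ 0.7188 -0.3087  0.291 ] eul [-158.5   -0.7   24.8] q [-26.6  45.7  58.6  13.7  92.3 -53. ] F [ 0.35  0.2  -0.35] gap 0.38
tip [ 0.6913 -0.2443  0.1133]

[[-0.0,0.08,0.21],[0.0,-0.01,-0.0],-0.23],
[[-0.0,0.08,0.21],[0.0,-0.01,-0.0],-0.23],
[[-0.0,0.08,0.21],[0.0,-0.01,-0.0],-0.23],
[[-0.0,0.08,0.2],[0.0,-0.01,-0.0],-0.23],
[[-0.0,0.08,0.2],[0.0,-0.01,-0.0],-0.23],
[[-0.0,0.08,0.2],[0.0,-0.01,-0.0],-0.23],
[[-0.0,0.08,0.2],[0.0,-0.01,-0.0],-0.23],
[[-0.0,0.08,0.2],[0.0,-0.01,-0.0],-0.23],
```

View pics/s3.png

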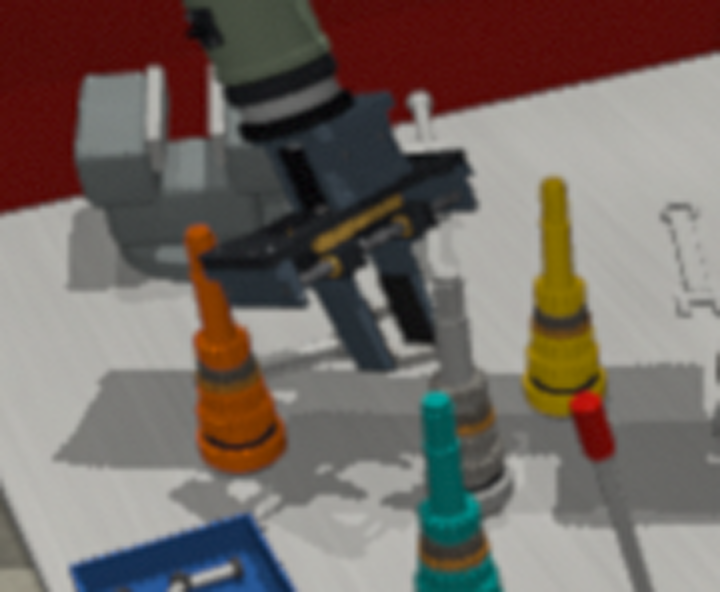

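View pics/w3.png

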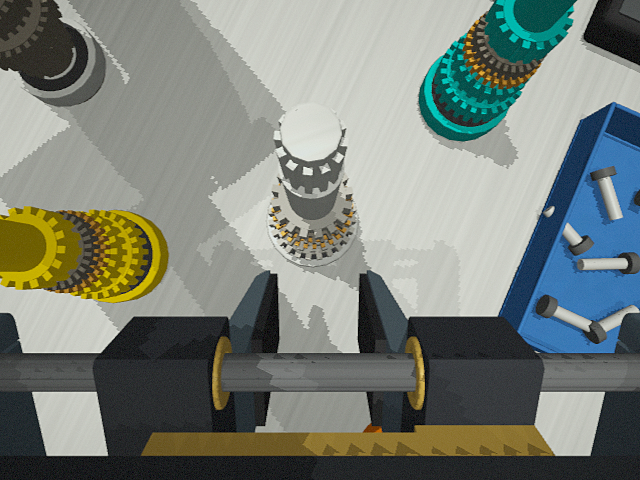

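Run:
```python
from wr import *
p,R,s=state()
q,d=r.camera('scene'); W=world('scene',d)
g=W.reshape(-1,3); c=q.reshape(-1,3).astype(int)
# points of the gripper in tool frame
T=(g-p)@R.as_matrix()
m=(T[:,2]>-.05)&(T[:,2]<.2)&(abs(T[:,0])<.11)&(abs(T[:,1])<.09)&(g[:,2]>.1)&~((c[:,0]>130)&(c[:,2]<60))
for a in np.arange(0,.2,.015):
    k=m&(T[:,2]>=a)&(T[:,2]<a+.015); t=T[k]
    if len(t): print(a.round(3),len(t),'x',t[:,0].min().round(3),t[:,0].max().round(3),'y',t[:,1].min().round(3),t[:,1].max().round(3))
O=np.array([.788,-.322])
for h in(.1,.15,.2):
    o=(np.array([*O,h])-p)@R.as_matrix(); print('orange in tool',h,o.round(3))
# nearest gripper pts to axis
k=m&(T[:,2]>0)&(T[:,0]>.04); D=np.hypot(g[k][:,0]-O[0],g[k][:,1]-O[1]); i=np.argsort(D)[:5]; print(D[i].round(4),g[k][i].round(3),T[k][i].round(3))
```

```text
0.0 222 x -0.052 0.041 y -0.041 0.026
0.015 164 x -0.051 0.019 y -0.041 0.033
0.03 189 x -0.051 0.02 y -0.027 0.022
0.045 192 x -0.053 0.02 y -0.03 0.022
0.06 486 x -0.089 0.091 y -0.042 0.083
0.075 416 x -0.089 0.092 y -0.042 0.082
0.09 454 x -0.083 0.084 y -0.042 0.087
0.105 192 x -0.083 0.082 y -0.041 0.09
0.12 177 x -0.033 0.071 y -0.087 0.089
0.135 179 x -0.029 0.062 y -0.088 0.09
0.15 170 x -0.029 0.061 y -0.08 0.09
0.165 152 x -0.03 0.03 y -0.076 0.017
0.18 114 x -0.021 0.029 y -0.069 0.019
0.195 14 x -0.005 0.012 y -0.062 -0.046
orange in tool 0.1 [0.057 0.108 0.158]
orange in tool 0.15 [0.057 0.09  0.112]
orange in tool 0.2 [0.057 0.071 0.066]
[0.0061 0.0063 0.0067 0.0071 0.0073] [[ 0.791 -0.317  0.189]
 [ 0.791 -0.317  0.17 ]
 [ 0.783 -0.318  0.188]
 [ 0.794 -0.318  0.17 ]
 [ 0.794 -0.318  0.183]] [[0.062 0.072 0.078]
 [0.062 0.079 0.094]
 [0.054 0.07  0.079]
 [0.064 0.081 0.094]
 [0.064 0.077 0.082]]
```

move_arm --targets '[[[-0.01, 0.11, 0.3], [0, 0, 0], -0.23], [[-0.01, 0.11, 0.3], [0, 0, 0], -0.23], [[-0.01, 0.11, 0.3], [0, 0, 0], -0.23], [[-0.01, 0.11, 0.3], [0, 0, 0], -0.23], [[-0.01, 0.11, 0.3], [0, 0, 0], -0.23], [[-0.01, 0.11, 0.3], [0, 0, 0], -0.23], [[-0.01, 0.11, 0.25], [0, 0, 0], -0.23], [[0, 0.0, 0.0], [0, 0, 0], -0.23]]'

```text
time_s: 4.45
tool_pos: [0.7175, -0.3085, 0.2]
ee_rot: [-158.7, -0.9, 24.8]
contact_force: [0.4, 0.3, -0.9]
finger_gap: 0.385
```

Run:
```python
from wr import *
show()
im,W,Pt=wshot('w4')
print(fitshaft(W,.667,-.2)); 
q,d=r.camera('scene'); c=q[100:260,130:310]; cv2.imwrite('pics/s4.png',cv2.resize(c[:,:,::-1],None,fx=4,fy=3.7,interpolation=cv2.INTER_CUBIC))
print(fitshaft(world('scene',d),.667,-.2));
```

```text
t 4.45 p [ 0.7175 -0.3085  0.2   ] eul [-158.7   -0.9   24.8] q [-26.6  49.2  64.6  13.9  82.8 -55.4] F [ 0.38  0.33 -0.94] gap 0.385
tip [ 0.6909 -0.2444  0.022 ]
(array([ 0.6802341 , -0.22802928]), 46596, np.float64(0.012771646901671365))
(array([ 0.66889238, -0.20306227]), 763, np.float64(0.003125610564149218))
```

View pics/w4.png

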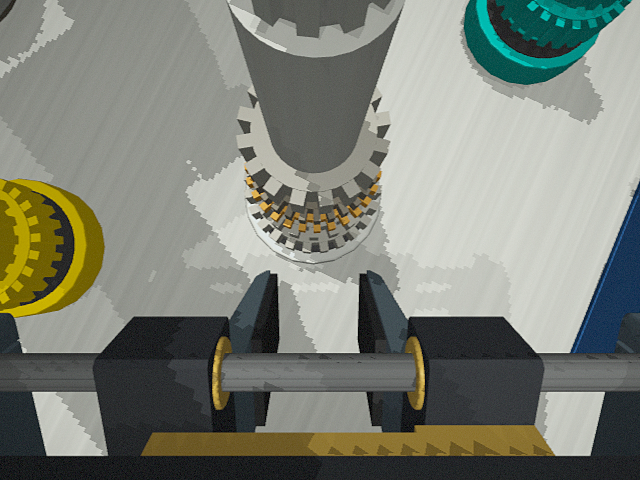

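View pics/s4.png

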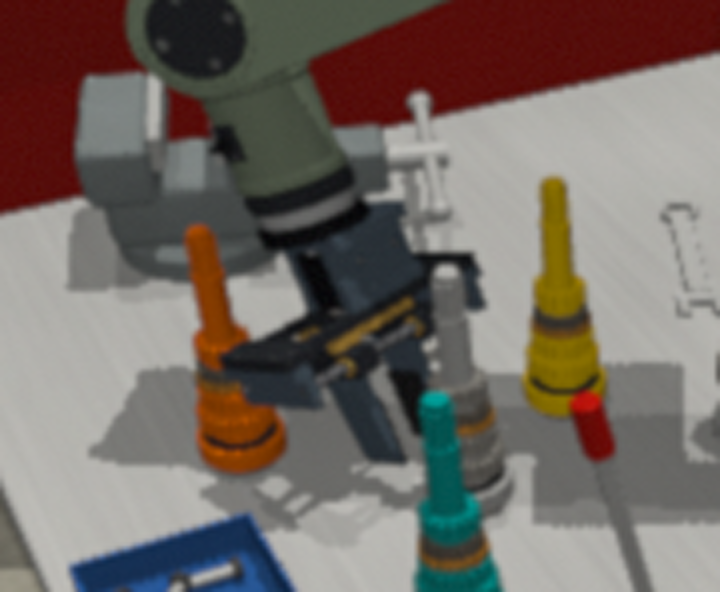

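move_arm --targets '[[[0, 0.06, 0.15], [0, 0, 0], -0.23], [[0, 0.06, 0.15], [0, 0, 0], -0.23], [[0, 0, 0.0], [0, 0, 0], -0.23], [[0, -0.1, 0.04], [0, 0, 0], -0.23], [[0, -0.1, 0.04], [0, 0, 0], -0.23], [[0, -0.1, 0.04], [0, 0, 0], -0.23], [[0, -0.1, 0.04], [0, 0, 0], -0.23], [[0, 0, 0], [0, 0, 0], -0.23]]'

```text
time_s: 5.22
tool_pos: [0.7114, -0.2939, 0.1919]
ee_rot: [-159.5, -1.2, 24.9]
contact_force: [0.3, -1.0, -1.1]
finger_gap: 0.384
```

Run:
```python
from wr import *
show()
im,W,Pt=wshot('w5')
```

```text
t 5.2167 p [ 0.7114 -0.2939  0.1919] eul [-159.5   -1.2   24.9] q [-25.9  48.4  67.7  14.   79.7 -55.4] F [ 0.34 -0.96 -1.12] gap 0.384
tip [ 0.6868 -0.2316  0.0131]
```

View pics/w5.png

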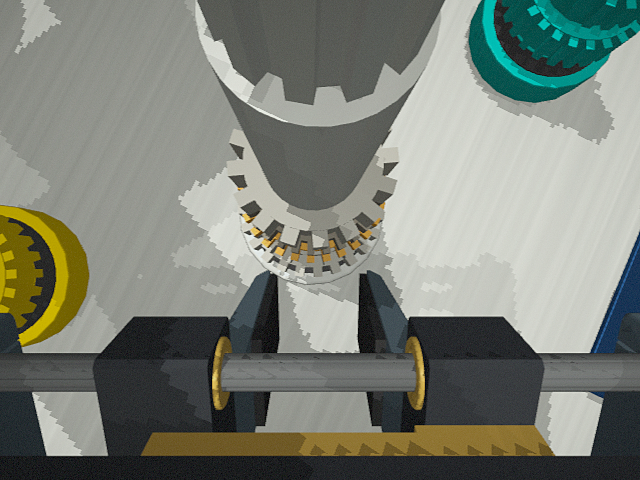

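Contact is imminent, with the shaft centred between the fingers at about (315,280). I'll push gently now.

move_arm --targets '[[[0, -0.1, 0.08], [0.05, 0, 0], -0.23], [[0, -0.1, 0.06], [0.05, 0.03, 0], -0.23], [[0, -0.12, 0.06], [0.05, 0.03, 0], -0.23], [[0, -0.14, 0.06], [0.05, 0.03, 0], -0.23], [[0, -0.14, 0.06], [0.05, 0.03, 0], -0.23], [[0, -0.14, 0.06], [0.05, 0.03, 0], -0.23], [[0, -0.14, 0.06], [0.05, 0.03, 0], -0.23], [[0, -0.14, 0.06], [0.05, 0.03, 0], -0.23]]'

```text
time_s: 5.93
tool_pos: [0.6928, -0.2559, 0.1905]
ee_rot: [-158.4, -2.6, 24.3]
contact_force: [0.7, -3.0, -1.2]
finger_gap: 0.383
```

Run:
```python
from wr import *
show()
im,W,Pt=wshot('w6')
q,d=r.camera('scene'); c=q[100:260,130:310]; cv2.imwrite('pics/s6.png',cv2.resize(c[:,:,::-1],None,fx=4,fy=3.7,interpolation=cv2.INTER_CUBIC))
```

```text
t 5.9333 p [ 0.6928 -0.2559  0.1905] eul [-158.4   -2.6   24.3] q [-24.3  45.7  74.1  16.5  75.8 -55.3] F [ 0.73 -3.02 -1.17] gap 0.383
tip [ 0.6711 -0.1886  0.0131]
```

View pics/w6.png

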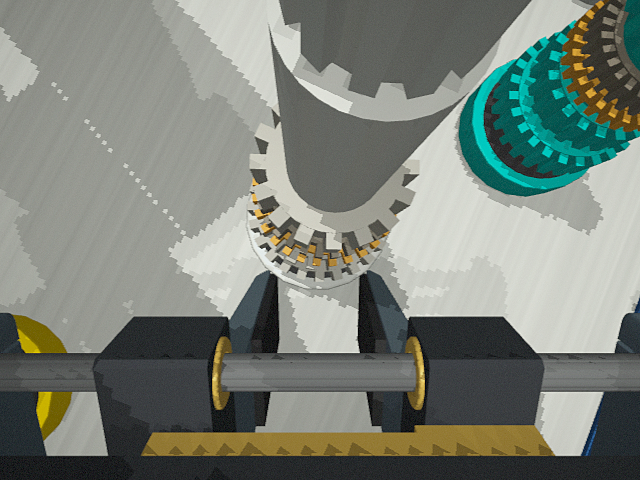

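View pics/s6.png

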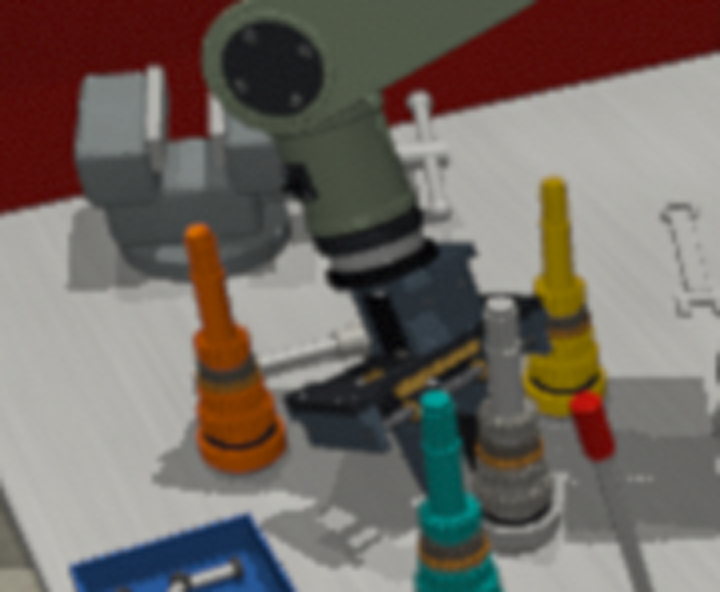

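```bash
cat > path.py <<'E'
from plan import *
from fit import rad
S0=np.array([.6546,-.1516])
# shaft waypoints: pos, heading, tilt
WP=[(S0,114,22),((.632,-.112),98,22),((.588,-.036),96,24),(SEAT-.045*e,82.5,32),(SEAT+.0*e,81.5,32)]
WP=[(np.array(a),b,c) for a,b,c in WP]
cum=np.concatenate([[0],np.cumsum([np.linalg.norm(WP[i+1][0]-WP[i][0]) for i in range(len(WP)-1)])])
def at(s):
    s=max(s,0)
    if s>cum[-1]: return WP[-1][0]+(s-cum[-1])*e,81.5,32
    return (np.array([np.interp(s,cum,[w[0][k] for w in WP]) for k in (0,1)]),np.interp(s,cum,[w[1] for w in WP]),np.interp(s,cum,[w[2] for w in WP]))
def pose(s,zt=.011):
    a,b,c=at(s); return nest(a,b,c,0,zt)
OBS={'yellow':(.5577,-.277),'orange':(.788,-.322),'teal':(.7267,-.073),'mate':(.4545,-.161)}
def boxpts(hx,hy,z0,z1,n=12):
    X,Y,Z=np.meshgrid(np.linspace(-hx,hx,2*n),np.linspace(-hy,hy,n),np.linspace(z0,z1,n)); return np.stack([X.ravel(),Y.ravel(),Z.ravel()],1)
B=np.concatenate([boxpts(.091,.042,.058,.113),boxpts(.053,.042,0,.058),boxpts(.04,.04,-.12,0)])
def clear(p,R,sh=None):
    w=R.apply(B)+p; out={}
    for k,o in list(OBS.items())+([('self',sh)] if sh is not None else []):
        D=np.hypot(w[:,0]-o[0],w[:,1]-o[1]); h=.142 if k=='mate' else .203
        rr=np.where(w[:,2]<h,np.nan_to_num(rad(w[:,2]),nan=.027),-.5) if k!='mate' else np.where(w[:,2]<h,.03,-.5)
        out[k]=(D-rr).min()*1000
    # keeper at angle 1.74
    a=np.linspace(0,.226,40); hp=SEAT-.033*e-.088*l
    K=np.stack([*(hp[:,None]+l[:,None]*(a*np.cos(1.75))),.058+a*np.sin(1.75)],1)
    out['keeper']=min(np.linalg.norm(w-k,axis=1).min() for k in K)*1000-8
    out['zmin']=w[:,2].min()*1000
    return {k:round(float(v)) for k,v in out.items() if v<60}
E
python3 - <<'E'
from path import *
print(cum)
for s in np.arange(0,cum[-1]+.001,.02): print(round(s,3),at(s)[0].round(3),round(at(s)[1]),clear(*pose(s),at(s)[0]))
p,R,_=state(); print('now',clear(p,R,S0))
E
```

```text
[0.         0.04559518 0.13341317 0.24620534 0.29120534]
0.0 [ 0.655 -0.152] 114 {'yellow': 22, 'orange': 43, 'teal': 54, 'self': 12}
0.02 [ 0.645 -0.134] 107 {'yellow': 7, 'teal': 47, 'self': 12}
0.04 [ 0.635 -0.117] 100 {'yellow': 1, 'teal': 39, 'self': 12}
0.06 [ 0.625 -0.1  ] 98 {'yellow': 20, 'teal': 27, 'mate': 56, 'self': 12}
0.08 [ 0.615 -0.082] 97 {'yellow': 32, 'teal': 15, 'mate': 48, 'self': 13}
0.1 [ 0.605 -0.065] 97 {'yellow': 40, 'teal': 11, 'mate': 40, 'self': 14}
0.12 [ 0.595 -0.048] 96 {'yellow': 50, 'teal': 11, 'mate': 31, 'self': 14}
0.14 [ 0.587 -0.03 ] 95 {'teal': 18, 'mate': 23, 'self': 15}
0.16 [ 0.583 -0.01 ] 93 {'teal': 23, 'mate': 15, 'self': 17}
0.18 [0.579 0.01 ] 90 {'teal': 29, 'mate': 17, 'self': 19}
0.2 [0.575 0.029] 88 {'teal': 37, 'mate': 28, 'self': 20, 'zmin': 59}
0.22 [0.571 0.049] 86 {'teal': 47, 'mate': 42, 'self': 22, 'zmin': 57}
0.24 [0.567 0.068] 83 {'teal': 58, 'mate': 51, 'self': 24, 'keeper': 51, 'zmin': 55}
0.26 [0.567 0.088] 82 {'self': 25, 'keeper': 34, 'zmin': 55}
0.28 [0.57  0.108] 82 {'self': 25, 'keeper': 15, 'zmin': 55}
now {'yellow': 18, 'orange': 47, 'teal': 53, 'self': 10}
```

```bash
sed -i 's/^WP=\[(S0.*/WP=[(S0,114,22),((.640,-.124),110,22),((.619,-.089),97,22),((.588,-.036),95,24),(SEAT-.045*e,82.5,32),(SEAT+.0*e,81.5,32)]/' path.py
cat >> path.py <<'E'
def leg(s0,s1,n=8,zt=.011):
    rows([(*pose(s0+(s1-s0)*(i+1)/n,zt),1) for i in range(n)],-.23)
E
python3 - <<'E'
from path import *
print(cum)
for s in np.arange(0,.1,.01): print(round(s,3),at(s)[0].round(3),round(at(s)[1]),clear(*pose(s),at(s)[0]))
leg(0,.05)
E
```

```text
[0.         0.03122371 0.07204037 0.1334407  0.24623287 0.29123287]
0.0 [ 0.655 -0.152] 114 {'yellow': 22, 'orange': 43, 'teal': 54, 'self': 12}
0.01 [ 0.65  -0.143] 113 {'yellow': 19, 'orange': 53, 'teal': 47, 'self': 12}
0.02 [ 0.645 -0.134] 111 {'yellow': 16, 'teal': 39, 'self': 12}
0.03 [ 0.641 -0.125] 110 {'yellow': 12, 'teal': 32, 'self': 12}
0.04 [ 0.635 -0.116] 107 {'yellow': 6, 'teal': 27, 'self': 12}
0.05 [ 0.63  -0.108] 104 {'yellow': 7, 'teal': 24, 'self': 12}
0.06 [ 0.625 -0.099] 101 {'yellow': 16, 'teal': 21, 'mate': 58, 'self': 12}
0.07 [ 0.62  -0.091] 98 {'yellow': 30, 'teal': 19, 'mate': 52, 'self': 12}
0.08 [ 0.615 -0.082] 97 {'yellow': 33, 'teal': 15, 'mate': 48, 'self': 12}
0.09 [ 0.61  -0.073] 96 {'yellow': 37, 'teal': 12, 'mate': 43, 'self': 13}

[[0.13,-0.07,0.1],[0.05,-0.38,0.4],-0.23],
[[-0.05,-0.14,0.06],[0.0,0.06,0.15],-0.23],
[[-0.05,-0.14,0.06],[0.0,0.06,0.15],-0.23],
[[-0.06,-0.14,0.06],[0.0,0.06,0.15],-0.23],
[[-0.06,-0.14,0.06],[-0.0,0.06,0.15],-0.23],
[[-0.13,-0.14,0.06],[-0.0,0.15,0.37],-0.23],
[[-0.13,-0.14,0.06],[0.0,0.15,0.37],-0.23],
[[-0.14,-0.14,0.06],[0.0,0.15,0.37],-0.23],
```

move_arm --targets '[[[0.0, -0.13, 0.07], [0.01, -0.05, 0.12], -0.23], [[0.0, -0.14, 0.07], [0.01, -0.05, 0.12], -0.23], [[-0.01, -0.14, 0.07], [0.01, -0.05, 0.12], -0.23], [[-0.01, -0.14, 0.06], [0.01, -0.05, 0.12], -0.23], [[-0.03, -0.14, 0.06], [0, 0.02, 0.2], -0.23], [[-0.05, -0.14, 0.06], [0, 0.04, 0.25], -0.23], [[-0.08, -0.14, 0.06], [0, 0.1, 0.3], -0.23], [[-0.1, -0.14, 0.06], [0, 0.1, 0.3], -0.23]]'

```text
time_s: 6.7
tool_pos: [0.6654, -0.214, 0.1914]
ee_rot: [-158.8, -0.4, 16.4]
contact_force: [1.8, -4.6, 0.5]
finger_gap: 0.388
```

```bash
cat > stat.py <<'E'
from wr import *
from path import *
import sys
show()
p,R,_=state(); M=R.as_matrix(); F=-M[:2,1]/np.linalg.norm(M[:2,1]); th=np.degrees(np.arccos(-M[2,2]))
tip=(p+.191*M[:,2])[:2]; sh=tip+(.016*np.cos(np.radians(th))+.0256)*F
ss=np.linspace(0,cum[-1],600); D=[np.linalg.norm(at(s)[0]-sh) for s in ss]; s=ss[int(np.argmin(D))]
d=sh-SEAT
print('phi',np.degrees(np.arctan2(F[1],F[0])).round(1),'tilt',th.round(1),'nest shaft',sh.round(4),'s',s.round(4),'dev',min(D).round(4),'uv',(d@e).round(4),(d@l).round(4),clear(p,R,sh))
im,W,Pt=wshot(sys.argv[1])
q,d=r.camera('top'); Wt=world('top',d)
try: print('top fit',fitshaft(Wt,*sh,R=.045))
except Exception as x: print(x)
cv2.imwrite(f'pics/{sys.argv[1]}t.png',q[:,:,::-1])
leg(s,s+float(sys.argv[2]),zt=float(sys.argv[3]) if len(sys.argv)>3 else .011)
E
python3 stat.py w7 .06
```

```text
t 6.7 p [ 0.6654 -0.214   0.1914] eul [-158.8   -0.4   16.4] q [-22.2  42.1  81.8  17.8  70.3 -46.8] F [ 1.81 -4.61  0.52] gap 0.388
tip [ 0.6473 -0.1472  0.0133]
phi 106.5 tilt 21.2 nest shaft [ 0.6357 -0.1084] s 0.0467 dev 0.0044 uv -0.2155 -0.0967 {'yellow': 11, 'teal': 20, 'self': 11}
top fit (array([ 0.63601914, -0.10964625]), 426, np.float64(0.0025092979831355094))

[[-0.29,-0.04,0.1],[0.12,0.21,0.73],-0.23],
[[-0.18,-0.17,0.07],[-0.0,0.18,0.44],-0.23],
[[-0.18,-0.16,0.07],[0.0,0.18,0.44],-0.23],
[[-0.12,-0.15,0.07],[0.03,0.08,0.2],-0.23],
[[-0.09,-0.14,0.07],[0.05,0.02,0.05],-0.23],
[[-0.09,-0.14,0.07],[0.05,0.02,0.05],-0.23],
[[-0.09,-0.14,0.07],[0.05,0.02,0.05],-0.23],
[[-0.09,-0.14,0.07],[0.05,0.02,0.04],-0.23],
```

View pics/w7.png

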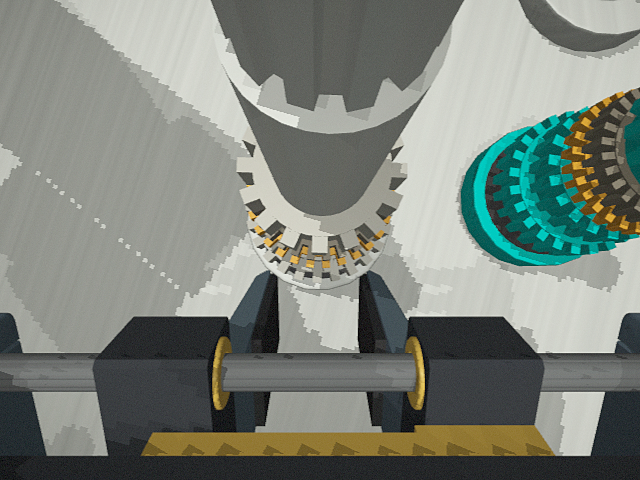

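The cradle holds: the top fit gives the shaft at (0.636, −0.110), which agrees with the fingers. Push force is about 5 N.

move_arm --targets '[[[-0.2, -0.13, 0.08], [0.03, 0.18, 0.5], -0.23], [[-0.2, -0.16, 0.08], [0.03, 0.18, 0.5], -0.23], [[-0.19, -0.16, 0.07], [0.03, 0.18, 0.45], -0.23], [[-0.13, -0.15, 0.07], [0.05, 0.1, 0.3], -0.23], [[-0.1, -0.15, 0.07], [0.05, 0.02, 0.1], -0.23], [[-0.1, -0.15, 0.07], [0.05, 0.02, 0.05], -0.23], [[-0.1, -0.15, 0.07], [0.05, 0.02, 0.05], -0.23], [[-0.1, -0.15, 0.07], [0.05, 0.02, 0.05], -0.23]]'

```text
time_s: 7.47
tool_pos: [0.6127, -0.1686, 0.189]
ee_rot: [-157.1, -0.7, 5.0]
contact_force: [2.9, -3.8, -0.7]
finger_gap: 0.385
```

```bash
python3 stat.py w8 .065
```

```text
t 7.4667 p [ 0.6127 -0.1686  0.189 ] eul [-157.1   -0.7    5. ] q [-21.   37.   93.7  23.8  61.4 -39.9] F [ 2.87 -3.84 -0.68] gap 0.385
tip [ 0.6083 -0.0944  0.013 ]
phi 95.3 tilt 22.9 nest shaft [ 0.6046 -0.0543] s 0.1094 dev 0.0051 uv -0.1666 -0.0579 {'yellow': 52, 'teal': 11, 'mate': 37, 'self': 13}
top fit (array([ 0.60431922, -0.05451433]), 370, np.float64(0.0024564870533257954))

[[-0.12,-0.03,0.08],[0.1,-0.13,-0.04],-0.23],
[[-0.1,-0.15,0.07],[0.05,0.02,0.05],-0.23],
[[-0.1,-0.15,0.07],[0.06,0.02,0.05],-0.23],
[[-0.07,-0.14,0.08],[0.12,0.07,0.16],-0.23],
[[-0.07,-0.14,0.08],[0.12,0.08,0.16],-0.23],
[[-0.08,-0.14,0.09],[0.12,0.08,0.16],-0.23],
[[-0.08,-0.13,0.09],[0.12,0.08,0.16],-0.23],
[[-0.09,-0.13,0.09],[0.12,0.08,0.16],-0.23],
```

View pics/w8.png

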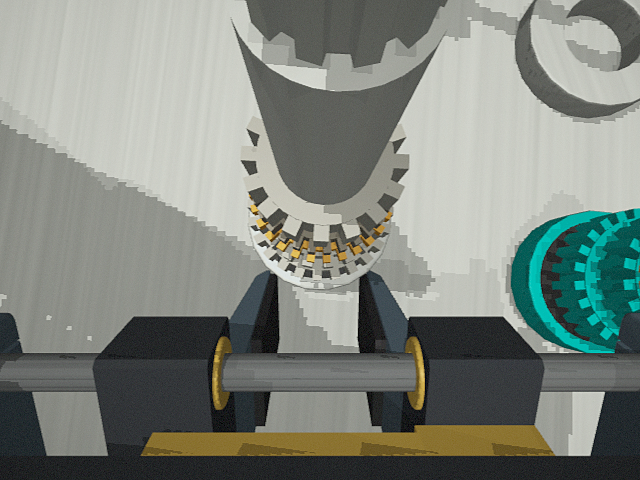

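move_arm --targets '[[[-0.13, -0.11, 0.08], [0.06, -0.02, 0.02], -0.23], [[-0.13, -0.15, 0.08], [0.06, 0.0, 0.05], -0.23], [[-0.11, -0.15, 0.08], [0.08, 0.02, 0.08], -0.23], [[-0.08, -0.15, 0.09], [0.12, 0.07, 0.16], -0.23], [[-0.08, -0.15, 0.09], [0.12, 0.07, 0.16], -0.23], [[-0.08, -0.15, 0.09], [0.12, 0.07, 0.16], -0.23], [[-0.08, -0.15, 0.09], [0.12, 0.07, 0.16], -0.23], [[-0.08, -0.15, 0.09], [0.12, 0.07, 0.16], -0.23]]'

```text
time_s: 8.23
tool_pos: [0.5786, -0.1142, 0.1824]
ee_rot: [-153.0, -0.4, -0.4]
contact_force: [0.9, -2.5, -2.0]
finger_gap: 0.387
```

```bash
python3 stat.py w9 .06
```

```text
t 8.2333 p [ 0.5786 -0.1142  0.1824] eul [-153.    -0.4   -0.4] q [-18.4  34.3 101.8  31.3  56.8 -38.5] F [ 0.94 -2.5  -2.05] gap 0.387
tip [ 0.5804 -0.0274  0.0122]
phi 89.8 tilt 27.0 nest shaft [0.5806 0.0124] s 0.1823 dev 0.0025 uv -0.1041 -0.0242 {'teal': 29, 'mate': 19, 'self': 19}
top fit (array([0.58047205, 0.01432484]), 334, np.float64(0.0020329130410629923))

[[-0.11,-0.04,0.1],[0.17,0.03,0.19],-0.23],
[[-0.09,-0.12,0.09],[0.11,0.08,0.15],-0.23],
[[-0.09,-0.12,0.09],[0.11,0.08,0.15],-0.23],
[[-0.1,-0.12,0.09],[0.11,0.08,0.14],-0.23],
[[-0.1,-0.11,0.09],[0.11,0.08,0.14],-0.23],
[[-0.1,-0.11,0.09],[0.11,0.08,0.14],-0.23],
[[-0.1,-0.11,0.09],[0.11,0.09,0.14],-0.23],
[[-0.11,-0.11,0.09],[0.11,0.09,0.14],-0.23],
```

move_arm --targets '[[[-0.1, -0.09, 0.09], [0.12, 0.07, 0.15], -0.23], [[-0.1, -0.12, 0.09], [0.12, 0.08, 0.15], -0.23], [[-0.1, -0.12, 0.09], [0.11, 0.08, 0.15], -0.23], [[-0.1, -0.12, 0.09], [0.11, 0.08, 0.14], -0.23], [[-0.1, -0.11, 0.09], [0.11, 0.08, 0.14], -0.23], [[-0.1, -0.11, 0.09], [0.11, 0.08, 0.14], -0.23], [[-0.1, -0.11, 0.09], [0.11, 0.09, 0.14], -0.23], [[-0.1, -0.11, 0.09], [0.11, 0.09, 0.14], -0.23]]'

```text
time_s: 9.0
tool_pos: [0.5483, -0.0644, 0.174]
ee_rot: [-148.2, -0.6, -7.6]
contact_force: [0.2, -3.4, -2.1]
finger_gap: 0.384
```

```bash
python3 stat.py w10 .04
```

```text
t 9.0 p [ 0.5483 -0.0644  0.174 ] eul [-148.2   -0.6   -7.6] q [-15.8  32.3 109.5  42.2  51.2 -39.2] F [ 0.19 -3.42 -2.12] gap 0.384
tip [0.5633 0.0353 0.0118]
phi 82.8 tilt 31.8 nest shaft [0.5682 0.0742] s 0.2455 dev 0.0028 uv -0.0449 -0.0029 {'teal': 59, 'mate': 55, 'self': 26, 'keeper': 47, 'zmin': 55}
top fit (array([0.56824172, 0.07596509]), 333, np.float64(0.001869080829399468))

[[-0.02,-0.05,0.07],[0.02,-0.07,0.06],-0.23],
[[-0.0,-0.11,0.07],[0.0,0.01,0.02],-0.23],
[[-0.01,-0.11,0.07],[0.0,0.01,0.02],-0.23],
[[-0.01,-0.11,0.07],[-0.0,0.01,0.02],-0.23],
[[-0.01,-0.11,0.07],[0.0,0.01,0.02],-0.23],
[[-0.01,-0.11,0.07],[-0.0,0.01,0.02],-0.23],
[[-0.01,-0.11,0.07],[0.0,0.01,0.02],-0.23],
[[-0.01,-0.11,0.07],[-0.0,0.01,0.02],-0.23],
```

View pics/w10.png

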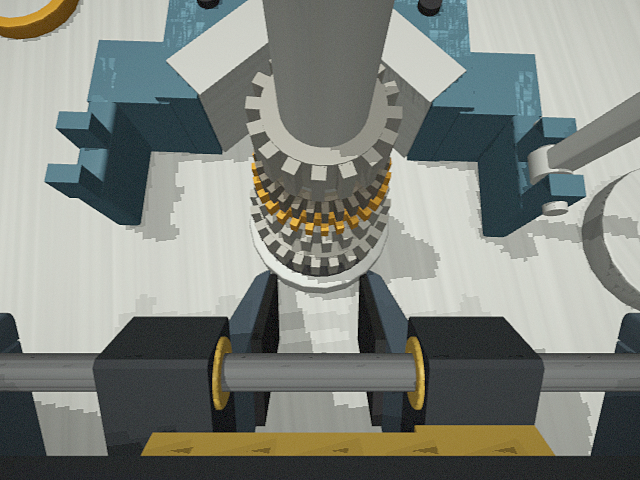

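View pics/w10t.png

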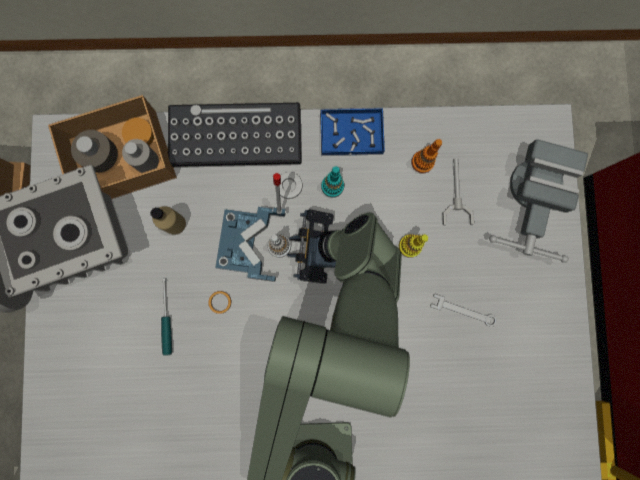

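The wrist view shows the shaft centred on the vee, with the apex line at about column 317 and the keeper open at the right. About 43 mm are left.

move_arm --targets '[[[0, -0.08, 0.055], [0, 0, 0.02], -0.23], [[0, -0.09, 0.057], [0, 0, 0.02], -0.23], [[0, -0.09, 0.057], [0, 0, 0.02], -0.23], [[0, -0.09, 0.057], [0, 0, 0.02], -0.23], [[0, -0.09, 0.057], [0, 0, 0.02], -0.23], [[0, -0.09, 0.057], [0, 0, 0.02], -0.23], [[0, -0.08, 0.05], [0, 0, 0.02], -0.23], [[0, -0.06, 0.04], [0, 0, 0], -0.23]]'

```text
time_s: 9.77
tool_pos: [0.5525, -0.0312, 0.1742]
ee_rot: [-148.3, -0.2, -8.0]
contact_force: [-0.4, -5.5, 1.0]
finger_gap: 0.381
```

```bash
python3 stat.py w11 .015
```

```text
t 9.7667 p [ 0.5525 -0.0312  0.1742] eul [-148.3   -0.2   -8. ] q [-12.3  32.1 109.8  43.5  49.7 -36.6] F [-0.39 -5.55  1.03] gap 0.381
tip [0.5671 0.0681 0.0117]
phi 82.1 tilt 31.7 nest shaft [0.5725 0.107 ] s 0.2796 dev 0.0022 uv -0.0118 -0.0022 {'self': 26, 'keeper': 15, 'zmin': 56}
top fit (array([0.57355041, 0.10905118]), 411, np.float64(0.0025936135890793077))

[[-0.06,-0.01,0.04],[0.05,-0.0,0.06],-0.23],
[[-0.0,-0.04,0.02],[0.0,0.0,0.01],-0.23],
[[-0.0,-0.04,0.02],[-0.0,0.0,0.01],-0.23],
[[-0.0,-0.04,0.02],[0.0,0.0,0.01],-0.23],
[[-0.0,-0.04,0.02],[-0.0,0.0,0.01],-0.23],
[[-0.0,-0.04,0.02],[0.0,0.0,0.01],-0.23],
[[-0.0,-0.04,0.02],[-0.0,0.0,0.0],-0.23],
[[-0.0,-0.04,0.02],[0.0,0.0,0.0],-0.23],
```

View pics/w11.png

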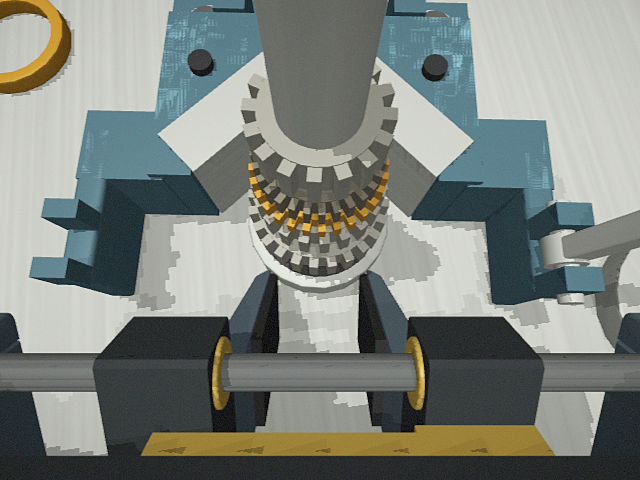

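move_arm --targets '[[[0, -0.05, 0.03], [0, 0, 0], -0.23], [[0, -0.05, 0.03], [0, 0, 0], -0.23], [[0, -0.05, 0.03], [0, 0, 0], -0.23], [[0, -0.04, 0.025], [0, 0, 0], -0.23], [[0, -0.04, 0.025], [0, 0, 0], -0.23], [[0, -0.03, 0.02], [0, 0, 0], -0.23], [[0, -0.03, 0.02], [0, 0, 0], -0.23], [[0, -0.03, 0.02], [0, 0, 0], -0.23]]'

```text
time_s: 10.53
tool_pos: [0.5542, -0.0206, 0.1751]
ee_rot: [-149.0, -0.5, -7.8]
contact_force: [-4.4, -11.3, 4.1]
finger_gap: 0.386
```

```bash
python3 stat.py w12 .008
```

```text
t 10.5333 p [ 0.5542 -0.0206  0.1751] eul [-149.    -0.5   -7.8] q [-11.1  31.9 109.9  43.3  48.7 -35.7] F [ -4.4  -11.34   4.1 ] gap 0.386
tip [0.5691 0.0768 0.0115]
phi 82.5 tilt 31.1 nest shaft [0.5742 0.1158] s 0.2883 dev 0.0026 uv -0.0029 -0.0026 {'self': 25, 'keeper': 5, 'zmin': 56}
top fit (array([0.57481469, 0.11735035]), 474, np.float64(0.0030317541633503526))

[[-0.07,0.06,0.03],[0.19,-0.02,0.17],-0.23],
[[-0.0,-0.02,0.01],[0.0,0.0,0.0],-0.23],
[[-0.0,-0.02,0.01],[-0.0,0.0,0.0],-0.23],
[[-0.0,-0.02,0.01],[0.0,0.0,0.0],-0.23],
[[-0.0,-0.02,0.01],[0.0,0.0,0.0],-0.23],
[[0.0,-0.02,0.01],[0.0,0.0,0.0],-0.23],
[[-0.0,-0.02,0.01],[0.0,0.0,0.0],-0.23],
[[-0.0,-0.02,0.01],[0.0,0.0,0.0],-0.23],
```

View pics/w12.png

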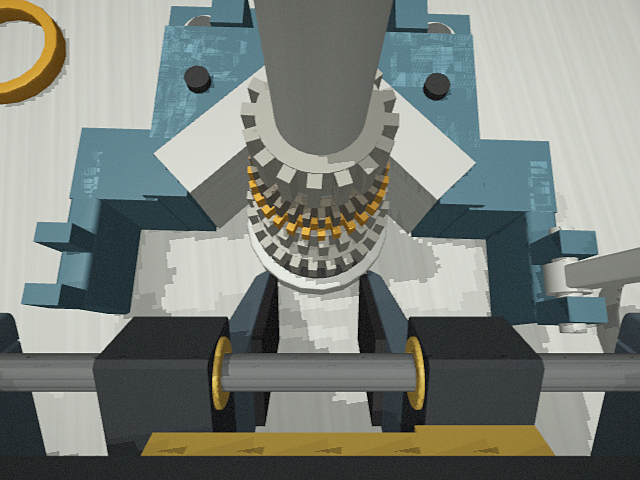

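Force has risen to 12 N with a sideways part, so the disc touches the far face first. I'll ease the tool 2–3 mm towards the robot while pressing lightly.

move_arm --targets '[[[-0.04, -0.02, 0.015], [0, 0, 0], -0.23], [[-0.04, -0.02, 0.015], [0, 0, 0], -0.23], [[-0.03, -0.03, 0.02], [0, 0, 0], -0.23], [[-0.03, -0.03, 0.02], [0, 0, 0], -0.23], [[-0.02, -0.03, 0.02], [0, 0, 0], -0.23], [[-0.01, -0.04, 0.02], [0, 0, 0], -0.23], [[0, -0.04, 0.02], [0, 0, 0], -0.23], [[0, -0.04, 0.02], [0, 0, 0], -0.23]]'

```text
time_s: 11.3
tool_pos: [0.551, -0.0169, 0.1772]
ee_rot: [-150.1, -1.6, -8.0]
contact_force: [-4.5, -13.2, 4.3]
finger_gap: 0.386
```

```bash
python3 stat.py w13 .008
```

```text
t 11.3 p [ 0.551  -0.0169  0.1772] eul [-150.1   -1.6   -8. ] q [-10.5  31.2 110.6  43.1  46.9 -35.5] F [ -4.52 -13.21   4.32] gap 0.386
tip [0.5688 0.0768 0.0117]
phi 82.9 tilt 30.0 nest shaft [0.5737 0.116 ] s 0.2883 dev 0.0021 uv -0.0027 -0.0021 {'self': 23, 'keeper': 4, 'zmin': 56}
top fit (array([0.57476955, 0.11764814]), 500, np.float64(0.0034244896964114))

[[0.02,0.16,0.03],[0.41,-0.23,0.25],-0.23],
[[-0.0,-0.02,0.01],[0.0,0.0,0.0],-0.23],
[[-0.0,-0.02,0.01],[-0.0,0.0,0.0],-0.23],
[[-0.0,-0.02,0.01],[0.0,0.0,0.0],-0.23],
[[-0.0,-0.02,0.01],[0.0,0.0,0.0],-0.23],
[[0.0,-0.02,0.01],[0.0,0.0,0.0],-0.23],
[[-0.0,-0.02,0.01],[0.0,0.0,0.0],-0.23],
[[-0.0,-0.02,0.01],[0.0,0.0,0.0],-0.23],
```

The tip no longer advances at 14 N, so the shaft looks seated. I'll back straight off and check from above.

move_arm --targets '[[[0, 0.1, -0.06], [0, 0, 0], -0.23], [[0, 0.17, -0.1], [0, 0, 0], -0.23], [[0, 0.26, -0.15], [0, 0, 0], -0.23], [[0, 0.34, -0.2], [0, 0, 0], -0.23], [[0, 0.34, -0.2], [0, 0, 0], -0.23], [[0, 0.34, -0.3], [0, 0, 0], -0.23], [[0, 0.2, -0.6], [0, 0, 0], -0.23], [[0, 0, -0.6], [0, 0, 0], -0.23]]'

```text
time_s: 12.07
tool_pos: [0.5326, -0.1232, 0.2157]
ee_rot: [-149.4, -0.7, -7.8]
contact_force: [0.6, -0.6, 1.2]
finger_gap: 0.387
```

```bash
cat > chk.py <<'E'
from wr import *
import sys
show()
im,W,Pt=wshot(sys.argv[1])
def vee(W,lab):
    q=W.reshape(-1,3); q=q[(q[:,2]>.044)&(q[:,2]<.055)&(q[:,0]>.47)&(q[:,0]<.68)&(q[:,1]>.05)&(q[:,1]<.25)]
    # exclude shaft
    q=q[np.hypot(q[:,0]-.572,q[:,1]-.119)>.0305]
    B=[]
    for x in np.arange(.525,.635,.003):
        s=q[abs(q[:,0]-x)<.0015]
        if len(s)>3: B.append((x,np.sort(s[:,1])[1]))
    B=np.array(B)
    def f(c):
        ax,ay,t=c; E=np.array([np.cos(t),np.sin(t)]); L=np.array([-E[1],E[0]]); D=B-[ax,ay]; return (D@E+abs(D@L))/2**.5
    s=least_squares(f,[.578,.163,np.radians(81.5)],loss='soft_l1',f_scale=.001); ax,ay,t=s.x
    print(lab,'seat',(np.array([ax,ay])-.044*np.array([np.cos(t),np.sin(t)])).round(4),np.degrees(t).round(2))
from scipy.optimize import least_squares
for lab,Wx in (('wrist',W),('top',world('top',r.camera('top')[1])),('scene',world('scene',r.camera('scene')[1]))):
    print(lab,'shaft',fitshaft(Wx,.574,.117,R=.045))
    q=Wx.reshape(-1,3); t=q[(np.hypot(q[:,0]-.572,q[:,1]-.119)<.03)&(q[:,2]>.193)&(q[:,2]<.21)]
    print('  top face',len(t),t.mean(0).round(4) if len(t) else '')
    try: vee(Wx,lab)
    except Exception as x: print(x)
E
python3 chk.py w14
```

```text
t 12.0667 p [ 0.5326 -0.1232  0.2157] eul [-149.4   -0.7   -7.8] q [-21.8  28.9 107.3  36.2  57.2 -37.9] F [ 0.63 -0.59  1.19] gap 0.387
tip [ 0.5477 -0.027   0.0514]
wrist shaft (array([0.57375765, 0.11653392]), 13046, np.float64(0.00185052927658709))
  top face 0 
wrist seat [0.5518 0.0911] 120.19
top shaft (array([0.57477871, 0.11819414]), 493, np.float64(0.0030941230755543083))
  top face 46 [0.572  0.1144 0.1991]
top seat [0.5715 0.1222] 82.34
scene shaft (array([0.57241815, 0.11210641]), 861, np.float64(0.0013872118383220552))
  top face 48 [0.5748 0.1157 0.1979]
scene seat [0.5726 0.1216] 82.61
```

View pics/w14.png

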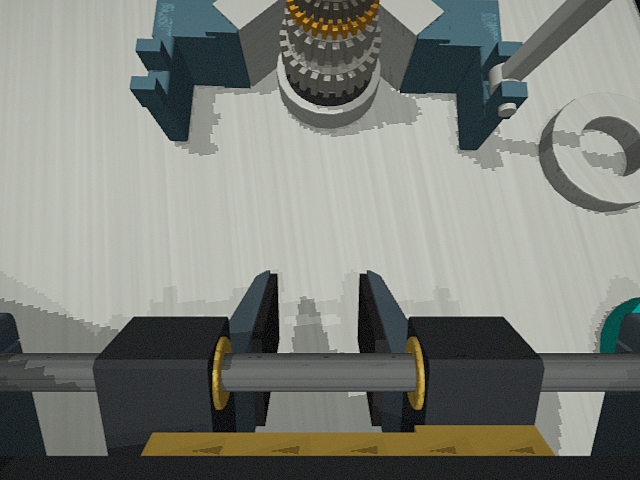

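move_arm --targets '[[[0, -0.2, -0.3], [0, 0, 0], -0.23], [[0, -0.3, -0.3], [0, 0, 0], -0.23], [[0, -0.35, -0.2], [0, 0, 0], -0.23], [[0, -0.35, -0.2], [0, 0, 0], -0.23], [[0, -0.35, -0.2], [0, 0, 0], -0.23], [[0, -0.35, -0.2], [0, 0, 0], -0.23], [[0, 0, 0], [0, 0, 0], -0.23], [[0, 0, 0], [0, 0, 0], -0.23]]'

```text
time_s: 12.88
tool_pos: [0.5347, -0.0804, 0.2991]
ee_rot: [-148.9, 0.0, -7.5]
contact_force: [-0.9, 0.1, 0.0]
finger_gap: 0.382
```

```bash
cat > rel.py <<'E'
from wr import *
from scipy.optimize import least_squares
import sys
show()
im,W,Pt=wshot(sys.argv[1])
np.savez('pics/last.npz',im=im,W=W)
q=W.reshape(-1,3)
# disc rim
t=q[(q[:,2]>.009)&(q[:,2]<.021)&(np.hypot(q[:,0]-.573,q[:,1]-.117)<.045)&((q[:,:2]-[.573,.117])@e<0)]
s=least_squares(lambda c:np.hypot(t[:,0]-c[0],t[:,1]-c[1])-.031,[.573,.117],loss='soft_l1',f_scale=.001)
print('disc',s.x.round(4),len(t),np.median(abs(s.fun)).round(5)); dc=s.x
# vee faces (stand-frame): points z .03-.046
d=q[:,:2]-SEAT; u=d@e; v=d@l
for sg in(1,-1):
    m=(q[:,2]>.028)&(q[:,2]<.046)&(u>-.003)&(u<.04)&(v*sg>.01)&(abs(u+abs(v)-.044)<.012)&(np.hypot(q[:,0]-dc[0],q[:,1]-dc[1])>.0295)
    f=q[m]
    if len(f)<20: print(sg,'few',len(f)); continue
    n=(e+sg*l)/2**.5   # outward normal, distance seat->face should be .031
    c=least_squares(lambda a:(f[:,:2]-dc)@np.array([np.cos(a[0]),np.sin(a[0])])-a[1],[np.arctan2(n[1],n[0]),.031],loss='soft_l1',f_scale=.001)
    h=(f[:,:2]-dc)@n
    print(sg,len(f),'normal dev deg',np.degrees(c.x[0]-np.arctan2(n[1],n[0])).round(2),'gap disc-face mm',((c.x[1]-.031)*1000).round(2),'fixed-angle gap',((np.median(h)-.031)*1000).round(2),'mad',np.median(abs(c.fun)).round(5))
E
python3 rel.py w15
```

```text
t 12.8833 p [ 0.5347 -0.0804  0.2991] eul [-148.9    0.    -7.5] q [-17.6  22.2 103.6  34.2  64.6 -28. ] F [-0.91  0.08  0.03] gap 0.382
tip [0.5476 0.0173 0.1355]
disc [0.5736 0.1145] 297 0.00017
1 434 normal dev deg -1.19 gap disc-face mm 3.68 fixed-angle gap 3.99 mad 0.00018
-1 323 normal dev deg -0.96 gap disc-face mm 1.38 fixed-angle gap 1.08 mad 0.00018
```

View pics/w15.png

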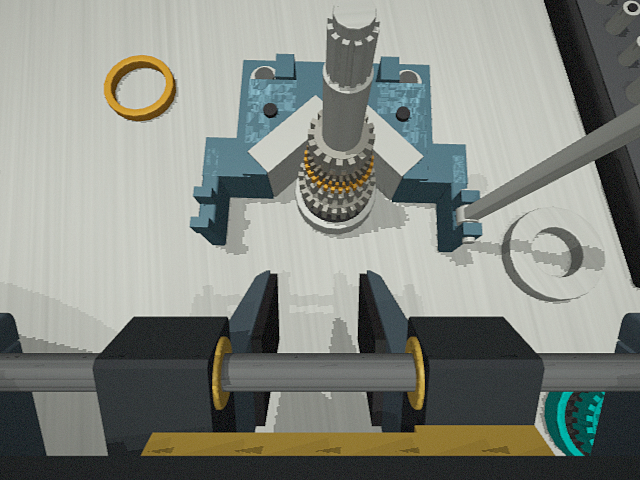

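The wrist-frame fit shows about 1 mm gap at the far face and 3.8 mm at the near face, so the shaft is not fully home. I'll nudge it again with closed fingertips, so that the vee can centre it.

Run:
```python
from plan import *
R=orient(81.5,31)
def P(back,z,dv=0): 
    t=np.array([*(SEAT-back*e+dv*l),z]); return tcp_for_tip(t,R)
rows([(P(.085,.04,.002),R,5),(P(.075,.012,.002),R,3)],-1)
```

```text
[[0.03,0.16,0.46],[-0.0,0.02,0.03],-1],
[[0.03,0.16,0.46],[-0.0,0.02,0.03],-1],
[[0.03,0.16,0.46],[-0.0,0.02,0.03],-1],
[[0.03,0.16,0.46],[-0.0,0.02,0.03],-1],
[[0.03,0.16,0.46],[-0.0,0.02,0.03],-1],
[[-0.0,0.05,0.24],[0.0,0.0,0.0],-1],
[[-0.0,0.05,0.24],[0.0,0.0,0.0],-1],
[[-0.0,0.05,0.24],[0.0,0.0,0.0],-1],
```

move_arm --targets '[[[0.03, 0.16, 0.46], [0, 0.02, 0.03], -1], [[0.03, 0.16, 0.46], [0, 0.02, 0.03], -1], [[0.03, 0.16, 0.46], [0, 0.02, 0.03], -1], [[0.03, 0.16, 0.46], [0, 0.02, 0.03], -1], [[0.03, 0.16, 0.46], [0, 0.02, 0.03], -1], [[0, 0.05, 0.24], [0, 0, 0], -1], [[0, 0.05, 0.24], [0, 0, 0], -1], [[0, 0.05, 0.2], [0, 0, 0], -1]]'

```text
time_s: 13.6
tool_pos: [0.5434, -0.0547, 0.1697]
ee_rot: [-148.8, 0.3, -8.4]
contact_force: [-33.4, -53.2, 109.7]
finger_gap: 0.003
```

```bash
cat > st2.py <<'E'
from plan import *
show()
p,R,_=state(); t=p+.191*R.as_matrix()[:,2]; d=t[:2]-SEAT; print('uv tip',(d@e).round(4),(d@l).round(4))
E
python3 st2.py
python3 - <<'E'
from plan import *
R=orient(81.5,31)
P=lambda back,z,dv=0: tcp_for_tip(np.array([*(SEAT-back*e+dv*l),z]),R)
rows([(P(.055,.011,.002),R,4),(P(.044,.011,.002),R,4)],-1)
E
```

```text
t 13.6 p [ 0.5434 -0.0547  0.1697] eul [-148.8    0.3   -8.4] q [-14.8  32.3 110.5  42.2  50.  -37.7] F [-33.41 -53.25 109.73] gap 0.003
tip [0.557  0.0432 0.0063]
uv tip -0.0772 0.0036

[[0.0,-0.14,0.05],[-0.01,0.01,-0.0],-1],
[[0.0,-0.14,0.05],[-0.01,0.01,-0.0],-1],
[[0.0,-0.14,0.05],[-0.01,0.01,-0.0],-1],
[[0.0,-0.14,0.05],[-0.01,0.01,-0.0],-1],
[[-0.0,-0.06,0.04],[0.0,0.0,0.0],-1],
[[-0.0,-0.06,0.04],[0.0,0.0,0.0],-1],
[[-0.0,-0.06,0.04],[0.0,0.0,0.0],-1],
[[-0.0,-0.06,0.04],[0.0,0.0,0.0],-1],
```

That descent overshot: the fingertips pressed the bench and the reading is about 126 N in total, which may count against the 120 N limit. I'll lift off at once, then continue.

move_arm --targets '[[[0, -0.05, -0.1], [0, 0, 0], -1], [[0, -0.04, -0.07], [0, 0, 0], -1], [[0, 0, 0], [0, 0, 0], -1], [[0, 0, 0], [0, 0, 0], -1], [[0, 0, 0], [0, 0, 0], -1], [[0, 0, 0], [0, 0, 0], -1], [[0, 0, 0], [0, 0, 0], -1], [[0, 0, 0], [0, 0, 0], -1]]'

```text
time_s: 14.27
tool_pos: [0.5434, -0.0566, 0.1783]
ee_rot: [-148.8, 0.2, -8.4]
contact_force: [0.7, 0.4, -0.5]
finger_gap: 0.004
```

```bash
python3 st2.py; python3 rel.py w16;python3 - <<'E'
from plan import *
R=orient(81.5,31)
P=lambda back,z,dv=0: tcp_for_tip(np.array([*(SEAT-back*e+dv*l),z]),R)
rows([(P(.055,.012,.002),R,4),(P(.044,.012,.002),R,4)],-1)
E
```

```text
t 14.2667 p [ 0.5434 -0.0566  0.1783] eul [-148.8    0.2   -8.4] q [-15.   31.5 110.1  41.6  50.8 -37. ] F [ 0.72  0.38 -0.49] gap 0.004
tip [0.5575 0.0414 0.015 ]
uv tip -0.0789 0.0029
t 14.2667 p [ 0.5434 -0.0566  0.1783] eul [-148.8    0.2   -8.4] q [-15.   31.5 110.1  41.6  50.8 -37. ] F [ 0.72  0.38 -0.49] gap 0.004
tip [0.5575 0.0414 0.015 ]
disc [0.5736 0.1145] 863 0.00018
1 1445 normal dev deg -1.26 gap disc-face mm 3.72 fixed-angle gap 4.13 mad 0.00024
-1 1071 normal dev deg -0.73 gap disc-face mm 1.21 fixed-angle gap 0.98 mad 0.00023

[[0.0,-0.12,0.09],[-0.01,0.01,-0.0],-1],
[[0.0,-0.12,0.09],[-0.01,0.01,-0.0],-1],
[[0.0,-0.12,0.09],[-0.01,0.01,-0.0],-1],
[[0.0,-0.12,0.09],[-0.01,0.01,-0.0],-1],
[[-0.0,-0.06,0.04],[0.0,0.0,0.0],-1],
[[-0.0,-0.06,0.04],[0.0,0.0,0.0],-1],
[[-0.0,-0.06,0.04],[0.0,0.0,0.0],-1],
[[-0.0,-0.06,0.04],[0.0,0.0,0.0],-1],
```

View pics/w16.png

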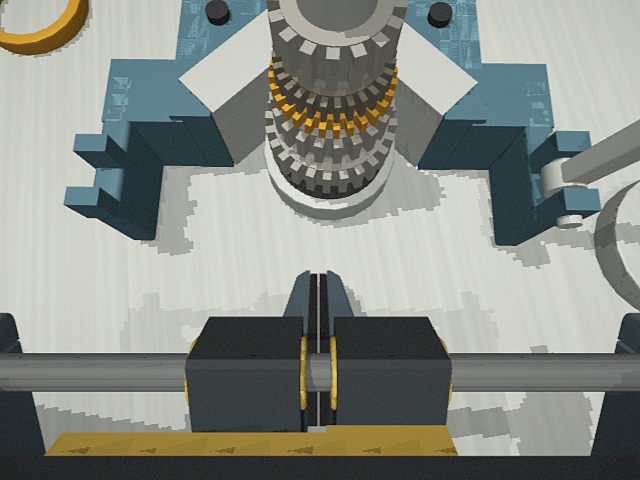

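move_arm --targets '[[[0, -0.1, 0.07], [0, 0, 0], -1], [[0, -0.1, 0.065], [0, 0, 0], -1], [[0, -0.1, 0.06], [0, 0, 0], -1], [[0, -0.09, 0.06], [0, 0, 0], -1], [[0, -0.09, 0.055], [0, 0, 0], -1], [[0, -0.08, 0.05], [0, 0, 0], -1], [[0, -0.06, 0.035], [0, 0, 0], -1], [[0, -0.04, 0.025], [0, 0, 0], -1]]'

```text
time_s: 14.98
tool_pos: [0.548, -0.0253, 0.1773]
ee_rot: [-149.4, -0.1, -8.2]
contact_force: [-6.9, -16.0, 9.4]
finger_gap: 0.005
```

```bash
python3 st2.py
```

```text
t 14.9833 p [ 0.548  -0.0253  0.1773] eul [-1.494e+02 -1.000e-01 -8.200e+00] q [-11.6  31.4 110.4  42.5  48.8 -35.1] F [ -6.91 -15.98   9.43] gap 0.005
tip [0.5621 0.071  0.0129]
uv tip -0.049 0.0027
```

The fit is unchanged at 17 N, so pushing straight ahead jams the disc on the far face. I'll back off and open the fingers to about 54 mm, shifted 3 mm towards the robot. Then the far fingertip will push along the far face, towards the near one.

move_arm --targets '[[[0, 0.1, -0.06], [0, 0, 0], -1], [[0, 0.2, -0.12], [0, 0, 0], -1], [[0, 0.2, -0.12], [0, 0, 0], 0.19], [[0, 0.1, -0.06], [0, 0, 0], 0.19], [[0, 0, 0], [0, 0, 0], 0.19], [[0, 0, 0], [0, 0, 0], 0.19], [[0, 0, 0], [0, 0, 0], 0.19], [[0, 0, 0], [0, 0, 0], 0.19]]'

```text
time_s: 15.65
tool_pos: [0.5438, -0.0554, 0.1778]
ee_rot: [-149.4, -0.1, -8.2]
contact_force: [-0.2, 1.0, -0.2]
finger_gap: 0.411
```

```bash
python3 st2.py; python3 rel.py w17;python3 - <<'E'
from path import *
R=orient(81,33)
P=lambda back,z,dv=0: tcp_for_tip(np.array([*(SEAT-back*e+dv*l),z]),R)
for b in(.05,.04,.034): print(b,clear(P(b,.012,.003),R,SEAT))
rows([(P(.043,.0125,.003),R,8)],.19)
E
```

```text
t 15.65 p [ 0.5438 -0.0554  0.1778] eul [-1.494e+02 -1.000e-01 -8.200e+00] q [-14.7  31.5 110.2  41.2  50.2 -36.8] F [-0.2   0.97 -0.17] gap 0.411
tip [0.5581 0.0409 0.0135]
uv tip -0.0793 0.0022
t 15.65 p [ 0.5438 -0.0554  0.1778] eul [-1.494e+02 -1.000e-01 -8.200e+00] q [-14.7  31.5 110.2  41.2  50.2 -36.8] F [-0.2   0.97 -0.17] gap 0.411
tip [0.5581 0.0409 0.0135]
disc [0.5737 0.1145] 860 0.00018
1 1474 normal dev deg -1.28 gap disc-face mm 3.74 fixed-angle gap 4.15 mad 0.00025
-1 1080 normal dev deg -0.78 gap disc-face mm 1.22 fixed-angle gap 0.96 mad 0.00024
0.05 {'self': 38, 'keeper': 18, 'zmin': 55}
0.04 {'self': 28, 'keeper': 9, 'zmin': 55}
0.034 {'self': 22, 'keeper': 4, 'zmin': 55}

[[-0.01,-0.07,0.06],[0.06,0.01,0.02],0.19],
[[-0.01,-0.07,0.06],[0.06,0.01,0.02],0.19],
[[-0.01,-0.07,0.06],[0.06,0.01,0.02],0.19],
[[-0.01,-0.07,0.06],[0.06,0.01,0.02],0.19],
[[-0.01,-0.07,0.06],[0.06,0.01,0.02],0.19],
[[-0.01,-0.07,0.06],[0.06,0.01,0.02],0.19],
[[-0.01,-0.07,0.06],[0.06,0.01,0.02],0.19],
[[-0.01,-0.07,0.06],[0.06,0.01,0.02],0.19],
```

move_arm --targets '[[[-0.01, -0.08, 0.065], [0.06, 0.01, 0.02], 0.19], [[-0.01, -0.08, 0.065], [0.06, 0.01, 0.02], 0.19], [[-0.01, -0.08, 0.065], [0.06, 0.01, 0.02], 0.19], [[-0.01, -0.08, 0.065], [0.06, 0.01, 0.02], 0.19], [[-0.01, -0.08, 0.065], [0.06, 0.01, 0.02], 0.19], [[-0.01, -0.08, 0.065], [0.06, 0.01, 0.02], 0.19], [[-0.01, -0.08, 0.065], [0.06, 0.01, 0.02], 0.19], [[-0.01, -0.08, 0.065], [0.06, 0.01, 0.02], 0.19]]'

```text
time_s: 16.37
tool_pos: [0.5464, -0.0195, 0.1731]
ee_rot: [-147.0, -0.2, -9.2]
contact_force: [0.7, -17.3, 3.2]
finger_gap: 0.599
```

```bash
python3 st2.py;  python3 rel.py w18
```

```text
t 16.3667 p [ 0.5464 -0.0195  0.1731] eul [-147.    -0.2   -9.2] q [-11.6  31.8 111.3  46.5  48.7 -37.5] F [  0.72 -17.31   3.25] gap 0.599
tip [0.5637 0.0831 0.013 ]
uv tip -0.0367 0.0029
t 16.3667 p [ 0.5464 -0.0195  0.1731] eul [-147.    -0.2   -9.2] q [-11.6  31.8 111.3  46.5  48.7 -37.5] F [  0.72 -17.31   3.25] gap 0.599
tip [0.5637 0.0831 0.013 ]
disc [0.5755 0.1138] 473 0.00076
1 1342 normal dev deg -1.18 gap disc-face mm 5.41 fixed-angle gap 5.77 mad 0.00019
-1 786 normal dev deg -0.82 gap disc-face mm 0.05 fixed-angle gap -0.23 mad 0.00019
```

View pics/w18.png

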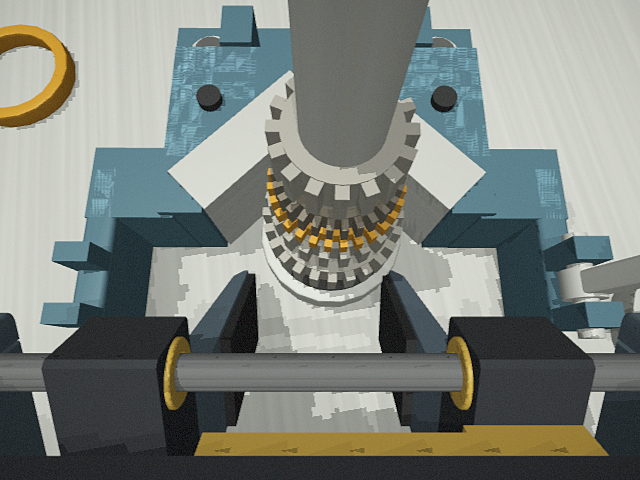

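move_arm --targets '[[[-0.05, 0.03, -0.02], [0, 0, 0], 0.19], [[-0.07, -0.02, 0.01], [0, 0, 0], 0.19], [[-0.08, -0.04, 0.025], [0, 0, 0], 0.19], [[-0.09, -0.05, 0.03], [0, 0, 0], 0.19], [[-0.09, -0.05, 0.03], [0, 0, 0], 0.19], [[-0.09, -0.05, 0.03], [0, 0, 0], 0.19], [[0, 0, 0], [0, 0, 0], 0.19], [[0, 0, 0], [0, 0, 0], 0.19]]'

```text
time_s: 17.08
tool_pos: [0.5382, -0.0159, 0.1753]
ee_rot: [-148.3, -2.4, -10.7]
contact_force: [1.2, -0.1, -1.1]
finger_gap: 0.592
```

```bash
python3 st2.py;  python3 rel.py w19
```

```text
t 17.0833 p [ 0.5382 -0.0159  0.1753] eul [-148.3   -2.4  -10.7] q [-11.1  30.5 113.3  47.9  45.1 -38.5] F [ 1.15 -0.08 -1.05] gap 0.592
tip [0.5636 0.0815 0.013 ]
uv tip -0.0383 0.0027
t 17.0833 p [ 0.5382 -0.0159  0.1753] eul [-148.3   -2.4  -10.7] q [-11.1  30.5 113.3  47.9  45.1 -38.5] F [ 1.15 -0.08 -1.05] gap 0.592
tip [0.5636 0.0815 0.013 ]
disc [0.5751 0.1137] 440 0.00059
1 1417 normal dev deg -1.11 gap disc-face mm 5.31 fixed-angle gap 5.61 mad 0.00016
-1 653 normal dev deg -0.89 gap disc-face mm 0.53 fixed-angle gap 0.2 mad 0.00019
```

View pics/w19.png

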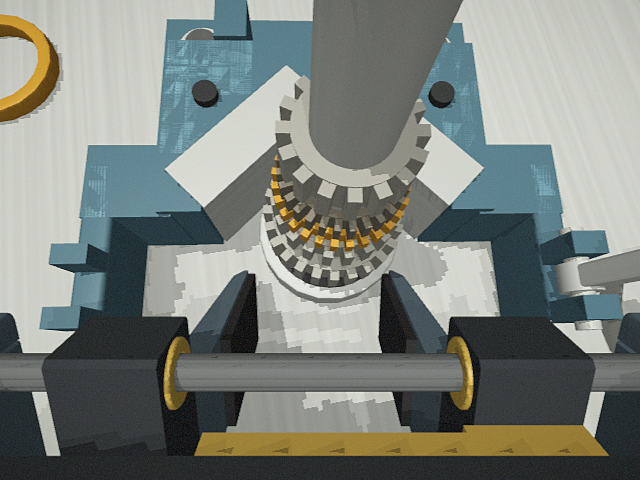

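move_arm --targets '[[[0.02, 0.1, -0.06], [0, -0.2, 0], 0.19], [[0.0, 0.2, -0.12], [0, -0.2, 0.1], 0.19], [[0, 0.2, -0.12], [0, -0.1, 0.1], 0.19], [[0, 0.2, -0.12], [0, 0, 0.1], 0.19], [[0, 0.2, -0.2], [0, 0, 0], 0.19], [[0, 0, -0.2], [0, 0, 0], 0.19], [[0, 0, 0], [0, 0, 0], 0.19], [[0, 0, 0], [0, 0, 0], 0.19]]'

```text
time_s: 17.8
tool_pos: [0.5277, -0.065, 0.1845]
ee_rot: [-148.0, 1.3, -10.3]
contact_force: [0.3, -0.3, -0.8]
finger_gap: 0.599
```

```bash
python3 st2.py;  python3 rel.py w20
python3 - <<'E'
from wr import *
from scipy.optimize import least_squares
z=np.load('pics/last.npz'); W=z['W']; q=W.reshape(-1,3)
c0=np.array([.5736,.1145])
for a,b,r0 in [(.009,.021,.031),(.036,.048,.027),(.057,.067,.023),(.074,.079,.022),(.113,.19,.011)]:
    t=q[(q[:,2]>a)&(q[:,2]<b)&(np.hypot(q[:,0]-c0[0],q[:,1]-c0[1])<r0+.006)&((q[:,:2]-c0)@e<-.2*r0)]
    if len(t)<20: print(a,'few'); continue
    f=least_squares(lambda c:np.hypot(t[:,0]-c[0],t[:,1]-c[1])-c[2],[*c0,r0],loss='soft_l1',f_scale=.0007)
    g=least_squares(lambda c:np.hypot(t[:,0]-c[0],t[:,1]-c[1])-r0,c0,loss='soft_l1',f_scale=.0007)
    print(a,len(t),'free',f.x.round(4),'fixed r',g.x.round(4))
d=q[:,:2]-SEAT; u=d@e; v=d@l
for sg in(1,-1):
    m=(q[:,2]>.02)&(q[:,2]<.046)&(abs(u+abs(v)-.044)<.012)&(v*sg>.02)&(u>-.003)&(np.hypot(*(q[:,:2]-c0).T)>.033)
    print(sg,m.sum(),'v',v[m].min().round(3),v[m].max().round(3),'dist along normal', np.percentile(((u+abs(v))/2**.5)[m],[5,50,95]).round(4))
E
```

```text
t 17.8 p [ 0.5277 -0.065   0.1845] eul [-148.     1.3  -10.3] q [-16.5  30.3 111.7  42.1  51.6 -36.6] F [ 0.32 -0.35 -0.81] gap 0.599
tip [0.5424 0.0353 0.0226]
uv tip -0.0872 0.0169
t 17.8 p [ 0.5277 -0.065   0.1845] eul [-148.     1.3  -10.3] q [-16.5  30.3 111.7  42.1  51.6 -36.6] F [ 0.32 -0.35 -0.81] gap 0.599
tip [0.5424 0.0353 0.0226]
disc [0.574  0.1143] 903 0.00019
1 1424 normal dev deg -1.2 gap disc-face mm 4.17 fixed-angle gap 4.51 mad 0.00024
-1 938 normal dev deg -0.31 gap disc-face mm 0.87 fixed-angle gap 0.75 mad 0.00026
0.009 848 free [0.5737 0.1141 0.0308] fixed r [0.5738 0.1143]
0.036 1482 free [0.5737 0.1143 0.0261] fixed r [0.574  0.1155]
0.057 1442 free [0.5739 0.1151 0.0228] fixed r [0.574  0.1153]
0.074 1246 free [0.5739 0.1148 0.0213] fixed r [0.574  0.1157]
0.113 809 free [0.5736 0.114  0.011 ] fixed r [0.5736 0.1141]
1 1873 v 0.021 0.058 dist along normal [0.0299 0.0305 0.0313]
-1 1212 v -0.049 -0.032 dist along normal [0.03   0.0306 0.0313]
```

View pics/w20.png

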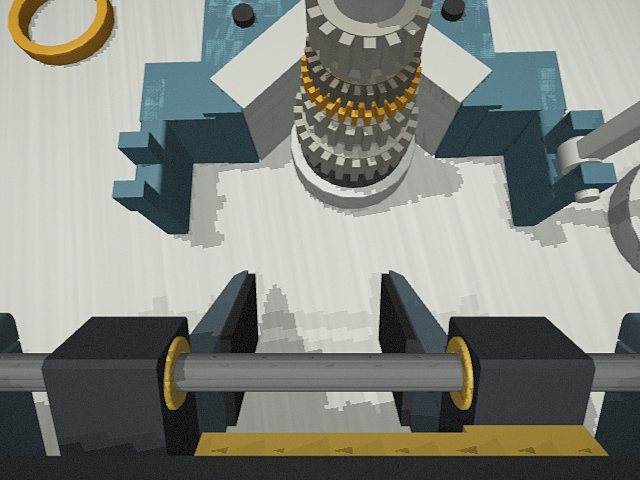

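The disc is really 4 mm off the near face. When I shifted sideways, the tool only pivoted about its tip. I'll try again, adding a turn that swings the fingertips towards the robot.

Run:
```python
from path import *
R=orient(81,34)
P=lambda back,z,dv=0: tcp_for_tip(np.array([*(SEAT-back*e+dv*l),z]),R)
print(clear(P(.036,.014,.003),R,SEAT))
rows([(P(.06,.014,.003),R,4),(P(.043,.014,.003),R,4)],.19)
# vertical/forward unit & n+ in tool frame
n=np.array([*((e+l)/2**.5),0]); print('n+',R.inv().apply(n).round(2),'l',R.inv().apply([*l,0]).round(2),'e',R.inv().apply([*e,0]).round(2),'up',R.inv().apply([0,0,1]).round(2))
```

```text
{'self': 26, 'keeper': 7, 'zmin': 55}

[[0.08,-0.08,0.14],[0.1,0.02,-0.09],0.19],
[[0.08,-0.08,0.14],[0.1,0.02,-0.09],0.19],
[[0.08,-0.07,0.14],[0.1,0.02,-0.09],0.19],
[[0.08,-0.07,0.14],[0.1,0.02,-0.09],0.19],
[[-0.0,-0.09,0.06],[0.0,0.0,0.0],0.19],
[[-0.0,-0.09,0.06],[0.0,0.0,0.0],0.19],
[[-0.0,-0.09,0.06],[0.0,0.0,0.0],0.19],
[[-0.0,-0.09,0.06],[0.0,0.0,0.0],0.19],
n+ [-0.71 -0.58  0.39] l [-1.    0.01 -0.  ] e [-0.01 -0.83  0.56] up [-0.   -0.56 -0.83]
```

move_arm --targets '[[[0.08, -0.08, 0.13], [0.1, 0.02, -0.09], 0.19], [[0.08, -0.08, 0.13], [0.1, 0.02, -0.09], 0.19], [[0.08, -0.07, 0.13], [0.1, 0.02, -0.09], 0.19], [[0.08, -0.07, 0.13], [0.1, 0.02, -0.09], 0.19], [[0, -0.09, 0.06], [0, 0, 0], 0.19], [[0, -0.09, 0.06], [0, 0, 0], 0.19], [[0, -0.09, 0.06], [0, 0, 0], 0.19], [[0, -0.07, 0.045], [0, 0, 0], 0.19]]'

```text
time_s: 18.52
tool_pos: [0.5485, -0.0246, 0.1717]
ee_rot: [-145.7, -0.1, -8.8]
contact_force: [-0.7, -1.0, 0.4]
finger_gap: 0.596
```

```bash
python3 st2.py
```

```text
t 18.5167 p [ 0.5485 -0.0246  0.1717] eul [-1.457e+02 -1.000e-01 -8.800e+00] q [-12.3  32.3 110.9  47.2  50.1 -39. ] F [-0.67 -1.02  0.4 ] gap 0.596
tip [0.5653 0.0818 0.014 ]
uv tip -0.0378 0.0011
```

move_arm --targets '[[[-0.04, -0.03, 0.01], [0, -0.05, 0], 0.19], [[-0.06, -0.04, 0.02], [0, -0.1, 0], 0.19], [[-0.07, -0.05, 0.025], [0, -0.12, 0], 0.19], [[-0.07, -0.05, 0.025], [0, -0.12, 0], 0.19], [[-0.07, -0.05, 0.025], [0, -0.12, 0], 0.19], [[-0.07, -0.05, 0.025], [0, -0.12, 0], 0.19], [[-0.07, -0.05, 0.025], [0, -0.12, 0], 0.19], [[-0.07, -0.05, 0.025], [0, -0.12, 0], 0.19]]'

```text
time_s: 19.18
tool_pos: [0.5452, -0.0153, 0.1811]
ee_rot: [-147.2, 0.4, -8.2]
contact_force: [3.1, -8.7, 0.6]
finger_gap: 0.597
```

```bash
python3 st2.py; python3 rel.py w21
```

```text
t 19.1833 p [ 0.5452 -0.0153  0.1811] eul [-147.2    0.4   -8.2] q [-11.1  31.1 110.9  44.9  50.1 -36. ] F [ 3.13 -8.72  0.57] gap 0.597
tip [0.5589 0.0873 0.0206]
uv tip -0.0333 0.0083
t 19.1833 p [ 0.5452 -0.0153  0.1811] eul [-147.2    0.4   -8.2] q [-11.1  31.1 110.9  44.9  50.1 -36. ] F [ 3.13 -8.72  0.57] gap 0.597
tip [0.5589 0.0873 0.0206]
disc [0.5744 0.1139] 321 0.0009
1 1037 normal dev deg -1.18 gap disc-face mm 4.68 fixed-angle gap 5.05 mad 0.00017
-1 795 normal dev deg -0.81 gap disc-face mm 1.0 fixed-angle gap 0.73 mad 0.00019
```

View pics/w21.png

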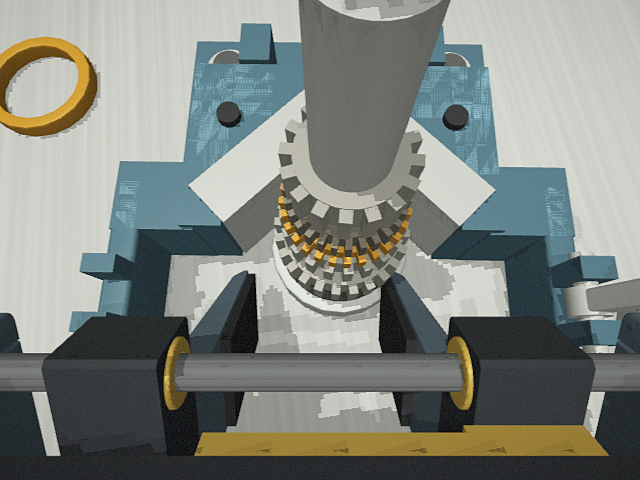

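```bash
cat > sh.py <<'E'
from wr import *
from scipy.optimize import least_squares
def shaftfit(W,c0=np.array([.5736,.1150])):
    q=W.reshape(-1,3); q=q[np.isfinite(q).all(1)]
    for a,b,r0 in [(.057,.067,.023),(.074,.079,.022),(.113,.19,.011)]:
        t=q[(q[:,2]>a)&(q[:,2]<b)&(np.hypot(q[:,0]-c0[0],q[:,1]-c0[1])<r0+.012)&((q[:,:2]-c0)@e<0)]
        if len(t)<20: continue
        g=least_squares(lambda c:np.hypot(t[:,0]-c[0],t[:,1]-c[1])-r0,c0,loss='soft_l1',f_scale=.0007)
        d=g.x-SEAT; print(a,len(t),g.x.round(4),'uv mm',(d@e*1000).round(2),(d@l*1000).round(2))
if __name__=='__main__':
    shaftfit(np.load('pics/last.npz')['W'])
E
python3 sh.py
```

```text
0.057 675 [0.5724 0.1158] uv mm -3.13 -0.87
0.074 813 [0.5725 0.1164] uv mm -2.47 -0.85
0.113 20778 [0.5717 0.1154] uv mm -3.62 -0.25
```

The shaft has moved about 2 mm towards the near face, but the fingertips rode up to z ≈ 21 mm, which is too high. I'll back off, lower, and push again at the right height.

move_arm --targets '[[[0, 0.1, -0.06], [0, 0, 0], 0.19], [[0.03, 0.15, -0.1], [0.03, 0, 0], 0.19], [[0.03, 0.15, -0.1], [0.03, 0, 0], 0.19], [[0.03, 0.15, -0.1], [0.03, 0, 0], 0.19], [[0, 0.1, 0.08], [0, 0, 0], 0.19], [[0, 0.06, 0.1], [0, 0, 0], 0.19], [[0, 0, 0], [0, 0, 0], 0.19], [[0, 0, 0], [0, 0, 0], 0.19]]'

```text
time_s: 19.9
tool_pos: [0.5433, -0.0464, 0.1713]
ee_rot: [-146.6, 0.5, -8.2]
contact_force: [0.1, -0.2, -0.5]
finger_gap: 0.596
```

```bash
python3 st2.py; python3 rel.py w22; python3 sh.py;python3 - <<'E'
from path import *
R=orient(81,33)
P=lambda back,z,dv=0: tcp_for_tip(np.array([*(SEAT-back*e+dv*l),z]),R)
rows([(P(.043,.0125,.004),R,8)],.19)
E
```

```text
t 19.9 p [ 0.5433 -0.0464  0.1713] eul [-146.6    0.5   -8.2] q [-14.4  32.3 110.6  44.4  51.2 -39. ] F [ 0.14 -0.2  -0.47] gap 0.596
tip [0.5569 0.0578 0.0118]
uv tip -0.0628 0.0059
t 19.9 p [ 0.5433 -0.0464  0.1713] eul [-146.6    0.5   -8.2] q [-14.4  32.3 110.6  44.4  51.2 -39. ] F [ 0.14 -0.2  -0.47] gap 0.596
tip [0.5569 0.0578 0.0118]
disc [0.5725 0.1146] 777 0.00018
1 1351 normal dev deg -1.3 gap disc-face mm 3.02 fixed-angle gap 3.43 mad 0.00023
-1 1132 normal dev deg -0.67 gap disc-face mm 2.04 fixed-angle gap 1.8 mad 0.00025
0.057 1463 [0.5724 0.1157] uv mm -3.24 -0.93
0.074 1434 [0.5725 0.116 ] uv mm -2.85 -0.94
0.113 4935 [0.5721 0.1144] uv mm -4.58 -0.81

[[-0.0,-0.06,0.03],[-0.01,0.02,0.01],0.19],
[[-0.0,-0.06,0.03],[-0.01,0.02,0.01],0.19],
[[-0.0,-0.06,0.03],[-0.01,0.02,0.01],0.19],
[[-0.0,-0.06,0.03],[-0.01,0.02,0.01],0.19],
[[-0.0,-0.06,0.03],[-0.01,0.02,0.01],0.19],
[[-0.0,-0.06,0.03],[-0.01,0.02,0.01],0.19],
[[-0.0,-0.06,0.03],[-0.01,0.02,0.01],0.19],
[[-0.0,-0.06,0.03],[-0.01,0.02,0.01],0.19],
```

move_arm --targets '[[[0.03, -0.08, 0.05], [0, 0, 0], 0.19], [[0.03, -0.09, 0.055], [0, 0, 0], 0.19], [[0.02, -0.09, 0.055], [0, 0, 0], 0.19], [[0, -0.09, 0.055], [0, 0, 0], 0.19], [[0, -0.07, 0.045], [0, 0, 0], 0.19], [[0, -0.07, 0.045], [0, 0, 0], 0.19], [[0, -0.07, 0.045], [0, 0, 0], 0.19], [[0, -0.07, 0.045], [0, 0, 0], 0.19]]'

```text
time_s: 20.62
tool_pos: [0.5533, -0.0154, 0.1724]
ee_rot: [-147.0, 0.1, -8.3]
contact_force: [0.3, -4.8, 0.7]
finger_gap: 0.597
```

```bash
python3 st2.py; python3 rel.py w23; python3 sh.py
```

```text
t 20.6167 p [ 0.5533 -0.0154  0.1724] eul [-1.47e+02  1.00e-01 -8.30e+00] q [-11.   32.3 110.2  45.7  49.5 -36.9] F [ 0.33 -4.77  0.7 ] gap 0.597
tip [0.5681 0.0876 0.0123]
uv tip -0.0316 -0.0008
t 20.6167 p [ 0.5533 -0.0154  0.1724] eul [-1.47e+02  1.00e-01 -8.30e+00] q [-11.   32.3 110.2  45.7  49.5 -36.9] F [ 0.33 -4.77  0.7 ] gap 0.597
tip [0.5681 0.0876 0.0123]
disc [0.5736 0.1135] 493 0.00171
1 1094 normal dev deg -1.39 gap disc-face mm 4.43 fixed-angle gap 4.91 mad 0.00019
-1 963 normal dev deg -0.76 gap disc-face mm 1.82 fixed-angle gap 1.58 mad 0.00017
0.057 727 [0.5723 0.1155] uv mm -3.37 -0.82
0.074 994 [0.5724 0.1161] uv mm -2.79 -0.85
0.113 19087 [0.5721 0.1145] uv mm -4.48 -0.8
```

move_arm --targets '[[[0, 0.15, -0.1], [0, 0, 0], 0.19], [[0, 0.2, -0.13], [0, 0, 0], 0.19], [[0, 0.2, -0.13], [0, 0, 0], -0.23], [[0, 0, 0], [0, 0, 0], -0.23], [[0, 0, 0], [0, 0, 0], -0.23], [[0, 0, 0], [0, 0, 0], -0.23], [[0, -0.05, 0.03], [0, 0, 0], -0.23], [[0, -0.08, 0.05], [0, 0, 0], -0.23]]'

```text
time_s: 21.33
tool_pos: [0.5496, -0.0376, 0.1729]
ee_rot: [-146.9, 0.2, -8.3]
contact_force: [-0.9, 0.2, -0.1]
finger_gap: 0.388
```

```bash
python3 st2.py
```

```text
t 21.3333 p [ 0.5496 -0.0376  0.1729] eul [-146.9    0.2   -8.3] q [-13.3  32.3 110.1  44.7  50.7 -38.1] F [-0.87  0.16 -0.15] gap 0.388
tip [0.5643 0.0657 0.0129]
uv tip -0.0539 -0.0003
```

move_arm --targets '[[[-0.01, -0.07, 0.045], [0, 0, 0], -0.23], [[-0.01, -0.07, 0.045], [0, 0, 0], -0.23], [[0, -0.07, 0.045], [0, 0, 0], -0.23], [[0, -0.07, 0.045], [0, 0, 0], -0.23], [[0, -0.07, 0.045], [0, 0, 0], -0.23], [[0, -0.07, 0.045], [0, 0, 0], -0.23], [[0, -0.07, 0.045], [0, 0, 0], -0.23], [[0, -0.07, 0.045], [0, 0, 0], -0.23]]'

```text
time_s: 22.0
tool_pos: [0.5526, -0.0198, 0.1753]
ee_rot: [-148.8, -1.0, -8.0]
contact_force: [-8.3, -19.7, 11.6]
finger_gap: 0.385
```

```bash
python3 st2.py; python3 rel.py w24; python3 sh.py
```

```text
t 22.0 p [ 0.5526 -0.0198  0.1753] eul [-148.8   -1.    -8. ] q [-11.1  31.8 110.3  44.   48.2 -36.4] F [ -8.34 -19.7   11.65] gap 0.385
tip [0.5692 0.0777 0.0119]
uv tip -0.0413 -0.0033
t 22.0 p [ 0.5526 -0.0198  0.1753] eul [-148.8   -1.    -8. ] q [-11.1  31.8 110.3  44.   48.2 -36.4] F [ -8.34 -19.7   11.65] gap 0.385
tip [0.5692 0.0777 0.0119]
disc [0.5751 0.1139] 391 0.00094
1 1278 normal dev deg -1.25 gap disc-face mm 5.05 fixed-angle gap 5.48 mad 0.0002
-1 863 normal dev deg -0.84 gap disc-face mm 0.36 fixed-angle gap 0.07 mad 0.00018
0.057 827 [0.5738 0.1156] uv mm -3.09 -2.29
0.074 1061 [0.5739 0.1161] uv mm -2.6 -2.33
0.113 16314 [0.5736 0.1144] uv mm -4.29 -2.23
```

Run:
```python
from path import *
R=orient(81,34)
P=lambda back,z,dv=0: tcp_for_tip(np.array([*(SEAT-back*e+dv*l),z]),R)
rows([(P(.050,.014,.001),R,4)],-.23)
```

```text
[[-0.02,0.1,-0.04],[0.14,-0.02,0.07],-0.23],
[[-0.02,0.1,-0.04],[0.14,-0.02,0.07],-0.23],
[[-0.02,0.1,-0.04],[0.14,-0.02,0.07],-0.23],
[[-0.02,0.1,-0.04],[0.14,-0.02,0.07],-0.23],
```

move_arm --targets '[[[-0.03, 0.1, -0.05], [0.14, -0.06, 0.07], -0.23], [[-0.03, 0.1, -0.05], [0.14, -0.06, 0.07], -0.23], [[-0.03, 0.1, -0.05], [0.14, -0.06, 0.07], -0.23], [[-0.02, 0.08, -0.04], [0.14, -0.04, 0.05], -0.23], [[0, 0, 0], [0, 0, 0], -0.23], [[0, 0, 0], [0, 0, 0], -0.23], [[0, 0, 0], [0, 0, 0], -0.23], [[0, 0, 0], [0, 0, 0], -0.23]]'

```text
time_s: 22.72
tool_pos: [0.5454, -0.0361, 0.1738]
ee_rot: [-145.8, 0.7, -8.5]
contact_force: [0.1, -0.2, -0.3]
finger_gap: 0.383
```

```bash
python3 st2.py; python3 rel.py w25; python3 sh.py
```

```text
t 22.7167 p [ 0.5454 -0.0361  0.1738] eul [-145.8    0.7   -8.5] q [-13.5  32.2 110.6  45.6  51.4 -38.6] F [ 0.13 -0.19 -0.27] gap 0.383
tip [0.5593 0.0704 0.0158]
uv tip -0.05 0.0053
t 22.7167 p [ 0.5454 -0.0361  0.1738] eul [-145.8    0.7   -8.5] q [-13.5  32.2 110.6  45.6  51.4 -38.6] F [ 0.13 -0.19 -0.27] gap 0.383
tip [0.5593 0.0704 0.0158]
disc [0.574  0.1144] 618 0.0002
1 1313 normal dev deg -1.31 gap disc-face mm 3.97 fixed-angle gap 4.38 mad 0.00022
-1 910 normal dev deg -0.64 gap disc-face mm 0.96 fixed-angle gap 0.74 mad 0.0002
0.057 1206 [0.5738 0.1155] uv mm -3.21 -2.29
0.074 1249 [0.5739 0.1159] uv mm -2.75 -2.29
0.113 10059 [0.5735 0.1142] uv mm -4.5 -2.17
```

View pics/w25.png

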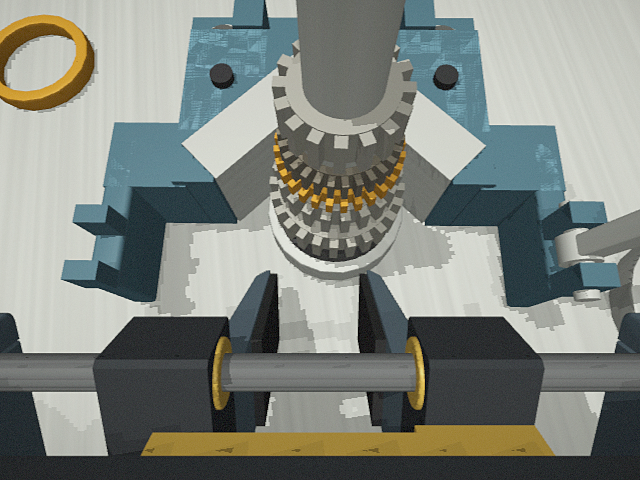

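move_arm --targets '[[[0.03, 0.04, 0.1], [0, 0, 0], -0.23], [[0.02, -0.05, 0.05], [0, 0, 0], -0.23], [[0, -0.07, 0.045], [0, 0, 0], -0.23], [[-0.02, -0.05, 0.03], [0.08, -0.04, 0], -0.23], [[-0.02, -0.05, 0.03], [0.1, -0.06, 0], -0.23], [[-0.03, -0.05, 0.03], [0.12, -0.08, 0], -0.23], [[-0.03, -0.05, 0.03], [0.12, -0.08, 0], -0.23], [[-0.03, -0.05, 0.03], [0.12, -0.08, 0], -0.23]]'

```text
time_s: 23.43
tool_pos: [0.5515, -0.0305, 0.1682]
ee_rot: [-145.7, 0.0, -8.3]
contact_force: [-1.6, -15.4, -0.5]
finger_gap: 0.383
```

```bash
python3 st2.py; python3 rel.py w26; python3 sh.py
```

```text
t 23.4333 p [ 0.5515 -0.0305  0.1682] eul [-145.7    0.    -8.3] q [-12.8  32.9 110.3  46.6  50.6 -39.4] F [ -1.57 -15.41  -0.51] gap 0.383
tip [0.5669 0.0761 0.0105]
uv tip -0.0432 -0.0013
t 23.4333 p [ 0.5515 -0.0305  0.1682] eul [-145.7    0.    -8.3] q [-12.8  32.9 110.3  46.6  50.6 -39.4] F [ -1.57 -15.41  -0.51] gap 0.383
tip [0.5669 0.0761 0.0105]
disc [0.5761 0.1139] 629 0.00038
1 1523 normal dev deg -1.18 gap disc-face mm 5.71 fixed-angle gap 6.12 mad 0.00021
-1 831 normal dev deg -0.71 gap disc-face mm -0.49 fixed-angle gap -0.71 mad 0.00019
0.057 1204 [0.5758 0.1154] uv mm -3.03 -4.3
0.074 1260 [0.5758 0.1157] uv mm -2.65 -4.26
0.113 11842 [0.5755 0.1142] uv mm -4.19 -4.13
```

The shaft slides sideways freely but stops at u ≈ −4 mm however I push. I'll back off and look closely at what stops it.

Run:
```python
import cv2
p=cv2.imread('pics/w16.png'); c=p[40:240,160:500]; cv2.imwrite('pics/c16.png',cv2.resize(c,(790,465),interpolation=cv2.INTER_CUBIC))
p=cv2.imread('pics/w15.png'); c=p[60:260,180:480]; cv2.imwrite('pics/c15.png',cv2.resize(c,(790,527),interpolation=cv2.INTER_CUBIC))
```

```text
(no output)
```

View pics/c16.png

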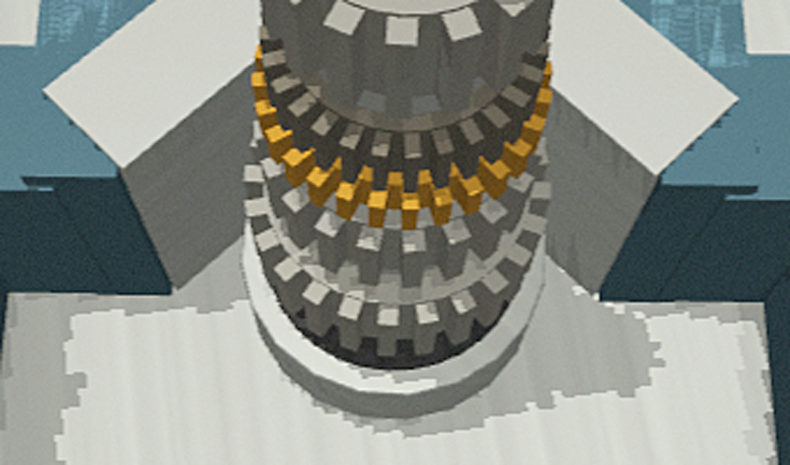

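View pics/c15.png

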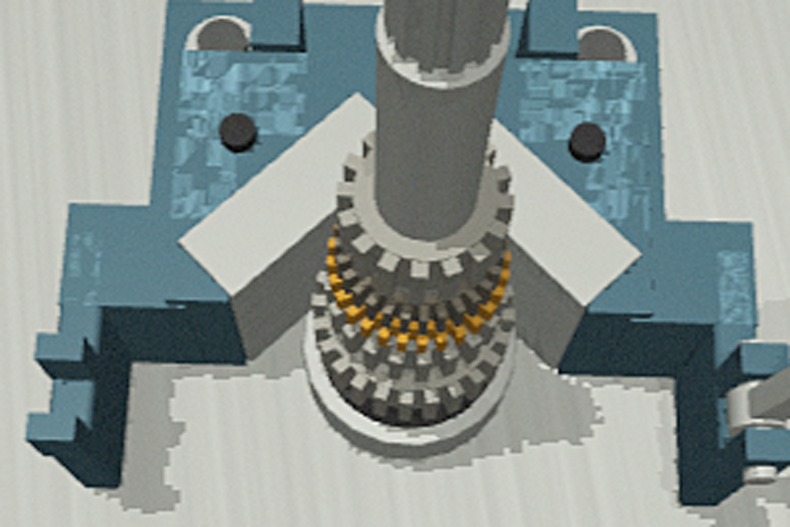

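Run:
```python
from path import *
R=orient(81.5,17); M=R.as_matrix()
C=np.array([.573,.116,.47]); P=C+.083*M[:,1]-.0204*M[:,2]
p,Rn,_=state(); 
back=p-np.array([*e,0])*.05; 
print(P, P+.191*M[:,2])
rows([(back,Rn,4),(back+[0,0,.1],Rn,4),(P,R,8)],-.23)
```

```text
[0.56038629 0.03159968 0.46524177] [0.56864041 0.08682929 0.28258756]

[[-0.0,0.26,-0.18],[0.0,0.0,0.0],-0.23],
[[-0.0,0.26,-0.18],[0.0,0.0,0.0],-0.23],
[[-0.0,0.26,-0.18],[0.0,0.0,0.0],-0.23],
[[-0.0,0.26,-0.18],[0.0,0.0,0.0],-0.23],
[[-0.0,-0.35,-0.52],[0.0,0.0,0.0],-0.23],
[[-0.0,-0.35,-0.52],[0.0,0.0,0.0],-0.23],
[[-0.0,-0.35,-0.52],[0.0,0.0,0.0],-0.23],
[[-0.0,-0.35,-0.52],[0.0,0.0,0.0],-0.23],

[[-0.0,-0.64,-0.31],[-0.43,0.0,0.0],-0.23],
[[-0.0,-0.63,-0.33],[-0.43,0.0,0.0],-0.23],
[[-0.0,-0.61,-0.36],[-0.43,0.0,0.0],-0.23],
[[-0.0,-0.6,-0.38],[-0.43,0.0,0.0],-0.23],
[[-0.0,-0.58,-0.4],[-0.43,0.0,0.0],-0.23],
[[-0.0,-0.57,-0.42],[-0.43,0.0,0.0],-0.23],
[[-0.0,-0.55,-0.45],[-0.43,0.0,0.0],-0.23],
[[-0.0,-0.53,-0.47],[-0.43,0.0,0.0],-0.23],
```

move_arm --targets '[[[0, 0.26, -0.18], [0, 0, 0], -0.23], [[0, 0.26, -0.18], [0, 0, 0], -0.23], [[0, 0.26, -0.18], [0, 0, 0], -0.23], [[0, 0.26, -0.18], [0, 0, 0], -0.23], [[0, -0.35, -0.52], [0, 0, 0], -0.23], [[0, -0.35, -0.52], [0, 0, 0], -0.23], [[0, -0.35, -0.52], [0, 0, 0], -0.23], [[0, -0.35, -0.52], [0, 0, 0], -0.23]]'

```text
time_s: 24.15
tool_pos: [0.5425, -0.0871, 0.2659]
ee_rot: [-145.6, 0.9, -8.4]
contact_force: [1.2, -0.3, -0.3]
finger_gap: 0.384
```

```bash
python3 st2.py; python3 rel.py w27; python3 sh.py
```

```text
t 24.15 p [ 0.5425 -0.0871  0.2659] eul [-145.6    0.9   -8.4] q [-18.7  25.6 104.6  38.2  63.5 -31.7] F [ 1.18 -0.26 -0.27] gap 0.384
tip [0.5558 0.0199 0.1082]
uv tip -0.1004 0.0014
t 24.15 p [ 0.5425 -0.0871  0.2659] eul [-145.6    0.9   -8.4] q [-18.7  25.6 104.6  38.2  63.5 -31.7] F [ 1.18 -0.26 -0.27] gap 0.384
tip [0.5558 0.0199 0.1082]
disc [0.5758 0.1142] 405 0.00017
1 603 normal dev deg -1.15 gap disc-face mm 5.29 fixed-angle gap 5.62 mad 0.00021
-1 358 normal dev deg -0.59 gap disc-face mm -0.28 fixed-angle gap -0.48 mad 0.00021
0.057 525 [0.5758 0.1153] uv mm -3.1 -4.26
0.074 452 [0.5758 0.1156] uv mm -2.83 -4.28
0.113 6641 [0.5756 0.1145] uv mm -3.89 -4.19
```

move_arm --targets '[[[0, -0.5, -0.45], [-0.4, 0, 0], -0.23], [[0, -0.6, -0.45], [-0.43, 0, 0], -0.23], [[0, -0.61, -0.4], [-0.43, 0, 0], -0.23], [[0, -0.6, -0.4], [-0.43, 0, 0], -0.23], [[0, -0.58, -0.4], [-0.43, 0, 0], -0.23], [[0, -0.57, -0.42], [-0.43, 0, 0], -0.23], [[0, -0.55, -0.45], [-0.43, 0, 0], -0.23], [[0, -0.53, -0.47], [-0.43, 0, 0], -0.23]]'

```text
time_s: 24.87
tool_pos: [0.5585, 0.0078, 0.4802]
ee_rot: [-163.5, 1.0, -9.1]
contact_force: [-0.1, 0.6, -0.5]
finger_gap: 0.383
```

```bash
python3 st2.py
python3 - <<'E'
from wr import *
im,W,Pt=wshot('w28'); np.savez('pics/above.npz',im=im,W=W)
E
```

```text
t 24.8667 p [0.5585 0.0078 0.4802] eul [-163.5    1.    -9.1] q [-4.6 14.5 85.  16.7 80.6  1.8] F [-0.07  0.6  -0.52] gap 0.383
tip [0.5638 0.0618 0.2971]
uv tip -0.0578 -0.0004
```

View pics/w28.png

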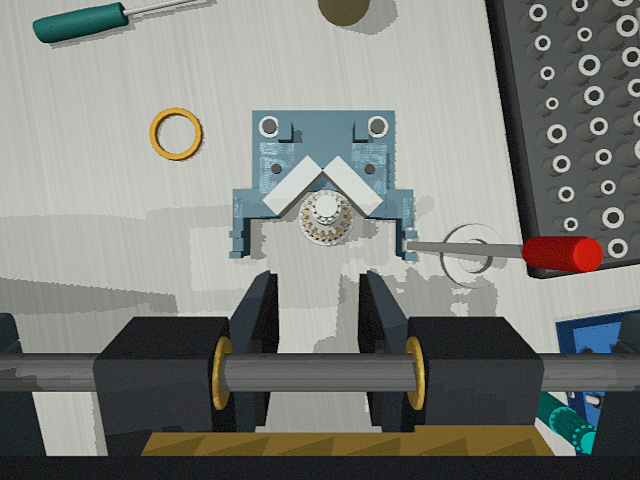

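Run:
```python
import cv2
p=cv2.imread('pics/w28.png'); c=p[140:260,250:400]; cv2.imwrite('pics/c28.png',cv2.resize(c,(750,600),interpolation=cv2.INTER_CUBIC))
```

```text
(no output)
```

View pics/c28.png

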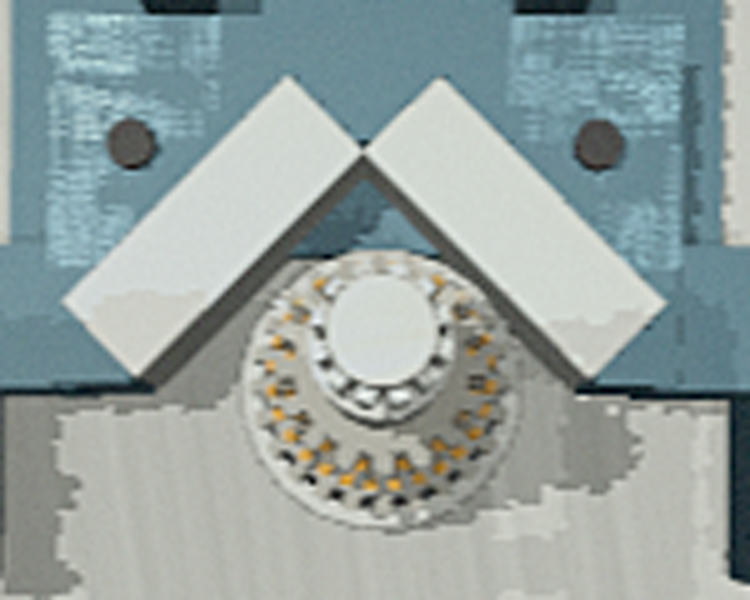

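Run:
```python
from wr import *
z=np.load('pics/above.npz'); W=z['W']
for (cx,cy) in [(365,205),(365,235),(330,240),(400,240),(366,225)]:
    u=250+cx/5; v=140+cy/5; X=W[int(v),int(u)]; d=X[:2]-SEAT; print((cx,cy),X.round(4),'uv',(d@e).round(4),(d@l).round(4))
q=W.reshape(-1,3); d=q[:,:2]-SEAT; u=d@e; v=d@l
im=z['im'].reshape(-1,3).astype(int)
m=(u>.005)&(u<.04)&(abs(v)<.03)&(q[:,2]<.03)&(q[:,2]>-.01)
blue=m&(im[:,2]>im[:,0]+20)
print(blue.sum(), 'z',np.percentile(q[blue][:,2],[5,50,95]).round(4),'u',np.percentile(u[blue],[0,2,10,50]).round(4),'v',np.percentile(v[blue],[2,98]).round(4))
# disc top rim and vee plate top edges in this view
t=q[(q[:,2]>.018)&(q[:,2]<.028)&(np.hypot(q[:,0]-.5758,q[:,1]-.1142)<.036)]; print(len(t))
g=q[(q[:,2]>.193)&(q[:,2]<.207)&(np.hypot(q[:,0]-.574,q[:,1]-.115)<.03)]; dd=g[:,:2].mean(0)-SEAT; print('top face',len(g),g.mean(0).round(4),'uv',(dd@e).round(4),(dd@l).round(4))
# foot plate outside, behind block
mm=(u>.085)&(u<.11)&(abs(v)<.04); print('foot z',np.nanmedian(q[mm][:,2]).round(4)); mb=(u<-.1)&(u>-.15)&(abs(v)<.05)&(q[:,2]<.02);print('bench',np.nanmedian(q[mb][:,2]).round(4))
# vee plate inner edges
B=q[(q[:,2]>.045)&(q[:,2]<.055)&(u>-.002)&(u<.05)]
ub=(B[:,:2]-SEAT)@e; vb=(B[:,:2]-SEAT)@l
for sg in(1,-1):
    s=(vb*sg>.005)&(vb*sg<.045); w=(ub+abs(vb))[s]/2**.5; print(sg,'edge dist',np.percentile(w,[.5,1,2,5]).round(4))
```

```text
(365, 205) [0.5786 0.1554 0.0108] uv 0.037 -0.0012
(365, 235) [0.5776 0.1487 0.0111] uv 0.0302 -0.0011
(330, 240) [0.5696 0.1488 0.0118] uv 0.0291 0.0067
(400, 240) [0.5851 0.1463 0.0118] uv 0.0289 -0.0089
(366, 225) [0.5779 0.1507 0.0127] uv 0.0323 -0.0011
214 z [0.0102 0.0116 0.0133] u [0.0266 0.0267 0.0278 0.0313] v [-0.0145  0.0132]
561
top face 507 [0.5754 0.1135 0.1985] uv -0.005 -0.0041
foot z 0.0118
bench -0.0004
1 edge dist [0.0152 0.0169 0.019  0.0303]
-1 edge dist [0.021  0.0219 0.024  0.0308]
```

This explains it. The view from above shows the stand's blue foot plate, about 11 mm high, with its front edge at u ≈ +27 mm across the groove (crop row 255). The disc meets that edge first, so u ≈ −4 mm is as deep as it goes. I therefore need to centre the shaft sideways, moving it +4 mm towards the robot.

Run:
```python
from path import *
R=orient(81.3,34)
P=lambda back,z,dv=0: tcp_for_tip(np.array([*(SEAT-back*e+dv*l),z]),R)
print(clear(P(.036,.013,.005),R,SEAT),clear(P(.036,.013,-.004),R,SEAT))
rows([(P(.10,.11,-.004),R,8),(P(.085,.03,-.004),R,6),(P(.08,.018,-.004),R,2)],.32)
```

```text
{'self': 26, 'keeper': 8, 'zmin': 54} {'self': 26, 'keeper': 4, 'zmin': 54}

[[0.01,0.49,0.57],[0.43,0.01,-0.01],0.32],
[[0.01,0.51,0.55],[0.43,0.01,-0.01],0.32],
[[0.01,0.53,0.53],[0.43,0.01,-0.01],0.32],
[[0.01,0.55,0.51],[0.43,0.01,-0.01],0.32],
[[0.0,0.57,0.49],[0.43,0.01,-0.01],0.32],
[[0.0,0.58,0.46],[0.43,0.01,-0.01],0.32],
[[0.0,0.6,0.44],[0.43,0.01,-0.01],0.32],
[[0.0,0.62,0.42],[0.43,0.01,-0.01],0.32],

[[-0.0,0.13,0.31],[0.0,0.0,0.0],0.32],
[[-0.0,0.13,0.31],[0.0,0.0,0.0],0.32],
[[-0.0,0.13,0.31],[0.0,0.0,0.0],0.32],
[[-0.0,0.13,0.31],[0.0,0.0,0.0],0.32],
[[-0.0,0.13,0.31],[0.0,0.0,0.0],0.32],
[[-0.0,0.13,0.31],[0.0,0.0,0.0],0.32],
[[-0.0,0.03,0.16],[0.0,0.0,0.0],0.32],
[[-0.0,0.03,0.16],[0.0,0.0,0.0],0.32],
```

move_arm --targets '[[[0.01, 0.49, 0.57], [0.43, 0, 0], 0.32], [[0.01, 0.51, 0.55], [0.43, 0, 0], 0.32], [[0.01, 0.53, 0.53], [0.43, 0, 0], 0.32], [[0.01, 0.55, 0.51], [0.43, 0, 0], 0.32], [[0, 0.57, 0.49], [0.43, 0, 0], 0.32], [[0, 0.58, 0.46], [0.43, 0, 0], 0.32], [[0, 0.6, 0.44], [0.43, 0, 0], 0.32], [[0, 0.4, 0.2], [0.2, 0, 0], 0.32]]'

```text
time_s: 25.58
tool_pos: [0.5479, -0.0851, 0.2808]
ee_rot: [-146.4, -1.1, -8.5]
contact_force: [-0.1, 0.7, 0.2]
finger_gap: 0.66
```

```bash
python3 st2.py
python3 - <<'E'
from path import *
R=orient(81.3,34)
P=lambda back,z,dv=0: tcp_for_tip(np.array([*(SEAT-back*e+dv*l),z]),R)
rows([(P(.08,.022,-.004),R,8)],.32)
E
```

```text
t 25.5833 p [ 0.5479 -0.0851  0.2808] eul [-146.4   -1.1   -8.5] q [-18.3  24.5 103.6  37.9  63.1 -31.1] F [-0.1   0.67  0.23] gap 0.66
tip [0.5665 0.019  0.1217]
uv tip -0.0997 -0.0094

[[-0.01,0.13,0.29],[0.01,-0.02,0.02],0.32],
[[-0.01,0.13,0.29],[0.01,-0.02,0.02],0.32],
[[-0.01,0.13,0.29],[0.01,-0.02,0.02],0.32],
[[-0.01,0.13,0.29],[0.01,-0.02,0.02],0.32],
[[-0.01,0.13,0.29],[0.01,-0.02,0.02],0.32],
[[-0.01,0.13,0.29],[0.01,-0.02,0.02],0.32],
[[-0.01,0.13,0.29],[0.01,-0.02,0.02],0.32],
[[-0.01,0.13,0.29],[0.01,-0.02,0.02],0.32],
```

move_arm --targets '[[[-0.01, 0.13, 0.29], [0.01, -0.03, 0.02], 0.32], [[-0.01, 0.13, 0.29], [0.01, -0.03, 0.02], 0.32], [[-0.01, 0.13, 0.29], [0.01, -0.03, 0.02], 0.32], [[-0.01, 0.13, 0.29], [0.01, -0.03, 0.02], 0.32], [[-0.01, 0.13, 0.29], [0.01, -0.03, 0.02], 0.32], [[-0.01, 0.13, 0.25], [0.01, -0.03, 0.02], 0.32], [[-0.01, 0.1, 0.2], [0.01, -0.03, 0.02], 0.32], [[0, 0, 0], [0, 0, 0], 0.32]]'

```text
time_s: 26.25
tool_pos: [0.5469, -0.071, 0.1881]
ee_rot: [-146.0, 0.6, -8.6]
contact_force: [-0.4, 0.0, 0.6]
finger_gap: 0.662
```

```bash
python3 st2.py
python3 - <<'E'
from path import *
R=orient(81.3,34)
P=lambda back,z,dv=0: tcp_for_tip(np.array([*(SEAT-back*e+dv*l),z]),R)
rows([(P(.037,.014,-.004),R,8)],.32)
E
```

```text
t 26.25 p [ 0.5469 -0.071   0.1881] eul [-146.     0.6   -8.6] q [-16.9  31.5 108.7  42.6  54.6 -38.2] F [-0.36  0.01  0.57] gap 0.662
tip [0.5613 0.0348 0.0297]
uv tip -0.0848 -0.0018

[[0.0,-0.1,0.12],[0.0,0.01,-0.01],0.32],
[[0.0,-0.1,0.12],[0.0,0.01,-0.01],0.32],
[[0.0,-0.1,0.12],[0.0,0.01,-0.01],0.32],
[[0.0,-0.1,0.12],[0.0,0.01,-0.01],0.32],
[[0.0,-0.1,0.12],[0.0,0.01,-0.01],0.32],
[[0.0,-0.1,0.12],[0.0,0.01,-0.01],0.32],
[[0.0,-0.1,0.12],[0.0,0.01,-0.01],0.32],
[[0.0,-0.1,0.12],[0.0,0.01,-0.01],0.32],
```

move_arm --targets '[[[0.01, -0.1, 0.12], [0, 0.01, 0], 0.32], [[0.01, -0.11, 0.12], [0, 0.01, 0], 0.32], [[0.01, -0.11, 0.12], [0, 0.01, 0], 0.32], [[0.01, -0.11, 0.12], [0, 0.01, 0], 0.32], [[0.01, -0.11, 0.12], [0, 0, 0], 0.32], [[0.01, -0.11, 0.11], [0, 0, 0], 0.32], [[0, -0.11, 0.09], [0, 0, 0], 0.32], [[0, -0.09, 0.07], [0, 0, 0], 0.32]]'

```text
time_s: 26.92
tool_pos: [0.5586, -0.0191, 0.1794]
ee_rot: [-146.0, 0.1, -8.7]
contact_force: [0.3, -0.8, -0.3]
finger_gap: 0.658
```

```bash
python3 st2.py; python3 rel.py w29; python3 sh.py
```

```text
t 26.9167 p [ 0.5586 -0.0191  0.1794] eul [-1.46e+02  1.00e-01 -8.70e+00] q [-11.5  32.2 109.3  46.   50.9 -36.5] F [ 0.33 -0.85 -0.34] gap 0.658
tip [0.5745 0.0866 0.0211]
uv tip -0.0317 -0.0072
t 26.9167 p [ 0.5586 -0.0191  0.1794] eul [-1.46e+02  1.00e-01 -8.70e+00] q [-11.5  32.2 109.3  46.   50.9 -36.5] F [ 0.33 -0.85 -0.34] gap 0.658
tip [0.5745 0.0866 0.0211]
disc [0.576 0.114] 309 0.00022
1 1139 normal dev deg -1.33 gap disc-face mm 5.41 fixed-angle gap 5.89 mad 0.00019
-1 701 normal dev deg -0.74 gap disc-face mm -0.4 fixed-angle gap -0.65 mad 0.00017
0.057 687 [0.5756 0.115 ] uv mm -3.45 -4.2
0.074 850 [0.5756 0.1155] uv mm -2.91 -4.12
0.113 20791 [0.5755 0.1139] uv mm -4.53 -4.17
```

View pics/w29.png

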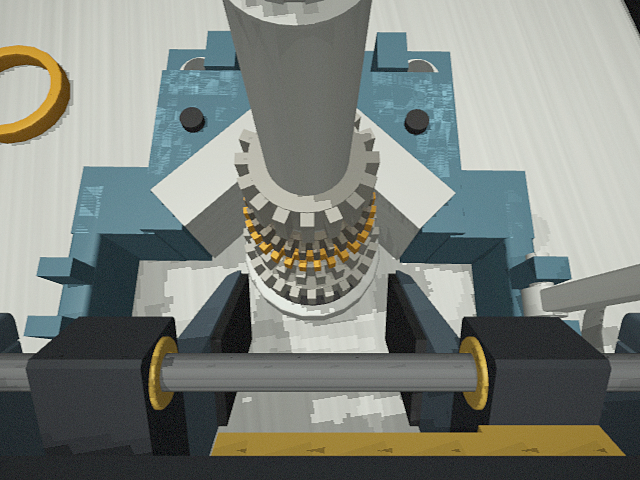

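move_arm --targets '[[[-0.04, 0.06, -0.04], [0, 0, 0], 0.32], [[-0.04, 0.06, -0.03], [0, 0, 0], 0.32], [[0, 0.05, 0.08], [0, 0, 0], 0.32], [[0, 0.05, 0.08], [0, 0, 0], 0.32], [[0, 0.01, 0.02], [0, 0, 0], 0.32], [[0, 0, 0], [0, 0, 0], 0.32], [[0, 0, 0], [0, 0, 0], 0.32], [[0, 0, 0], [0, 0, 0], 0.32]]'

```text
time_s: 27.63
tool_pos: [0.554, -0.0243, 0.1695]
ee_rot: [-146.0, 0.1, -8.7]
contact_force: [-0.7, -0.9, 0.8]
finger_gap: 0.66
```

```bash
python3 st2.py
```

```text
t 27.6333 p [ 0.554  -0.0243  0.1695] eul [-1.46e+02  1.00e-01 -8.70e+00] q [-12.1  32.8 110.1  46.6  50.2 -38.3] F [-0.72 -0.91  0.8 ] gap 0.66
tip [0.5698 0.0814 0.0112]
uv tip -0.0375 -0.0034
```

move_arm --targets '[[[-0.05, 0, 0], [0, 0, 0], 0.32], [[-0.05, 0, 0], [0, 0, 0], 0.32], [[-0.05, 0, 0], [0, 0, 0], 0.32], [[-0.04, -0.01, 0], [0, -0.05, 0], 0.32], [[-0.04, -0.01, 0], [0, -0.08, 0], 0.32], [[-0.04, -0.01, 0], [0, -0.08, 0], 0.32], [[-0.04, -0.01, 0], [0, -0.08, 0], 0.32], [[-0.04, -0.01, 0], [0, -0.08, 0], 0.32]]'

```text
time_s: 28.3
tool_pos: [0.543, -0.0237, 0.1716]
ee_rot: [-146.5, 1.0, -8.1]
contact_force: [2.9, -4.9, -1.5]
finger_gap: 0.659
```

```bash
python3 st2.py; python3 rel.py w30; python3 sh.py
```

```text
t 28.3 p [ 0.543  -0.0237  0.1716] eul [-146.5    1.    -8.1] q [-12.1  32.1 111.2  45.4  50.4 -37.7] F [ 2.87 -4.89 -1.46] gap 0.659
tip [0.5552 0.081  0.0123]
uv tip -0.0401 0.011
t 28.3 p [ 0.543  -0.0237  0.1716] eul [-146.5    1.    -8.1] q [-12.1  32.1 111.2  45.4  50.4 -37.7] F [ 2.87 -4.89 -1.46] gap 0.659
tip [0.5552 0.081  0.0123]
disc [0.5734 0.1138] 540 0.00121
1 1119 normal dev deg -1.37 gap disc-face mm 4.1 fixed-angle gap 4.55 mad 0.00019
-1 1047 normal dev deg -0.89 gap disc-face mm 1.84 fixed-angle gap 1.54 mad 0.0002
0.057 1023 [0.5711 0.1159] uv mm -3.16 0.43
0.074 1170 [0.5712 0.1164] uv mm -2.66 0.45
0.113 14748 [0.5707 0.1148] uv mm -4.31 0.7
```

move_arm --targets '[[[0.03, 0.05, -0.04], [0, 0, 0], 0.32], [[0.02, 0.15, -0.1], [0, 0, 0], 0.32], [[0, 0.25, -0.17], [0, 0, 0], 0.32], [[0, 0.25, -0.17], [0, 0, 0], 0.32], [[0, 0.2, -0.14], [0, 0, 0], 0.32], [[0, 0, 0], [0, 0, 0], 0.32], [[0, 0, 0], [0, 0, 0], 0.32], [[0, 0, 0], [0, 0, 0], 0.32]]'

```text
time_s: 29.02
tool_pos: [0.536, -0.0716, 0.1723]
ee_rot: [-146.3, 1.4, -7.9]
contact_force: [0.3, 0.3, -0.5]
finger_gap: 0.659
```

```bash
python3 st2.py; python3 rel.py w31; python3 sh.py
```

```text
t 29.0167 p [ 0.536  -0.0716  0.1723] eul [-146.3    1.4   -7.9] q [-17.2  32.4 110.4  42.7  53.5 -39.9] F [ 0.34  0.35 -0.51] gap 0.659
tip [0.5466 0.034  0.0135]
uv tip -0.0878 0.0125
t 29.0167 p [ 0.536  -0.0716  0.1723] eul [-146.3    1.4   -7.9] q [-17.2  32.4 110.4  42.7  53.5 -39.9] F [ 0.34  0.35 -0.51] gap 0.659
tip [0.5466 0.034  0.0135]
disc [0.571  0.1148] 1091 0.00019
1 1306 normal dev deg -1.42 gap disc-face mm 1.88 fixed-angle gap 2.32 mad 0.00026
-1 1350 normal dev deg -0.73 gap disc-face mm 3.14 fixed-angle gap 2.87 mad 0.00027
0.057 1786 [0.571  0.1158] uv mm -3.29 0.52
0.074 1501 [0.571  0.1161] uv mm -2.98 0.57
```

View pics/w31.png

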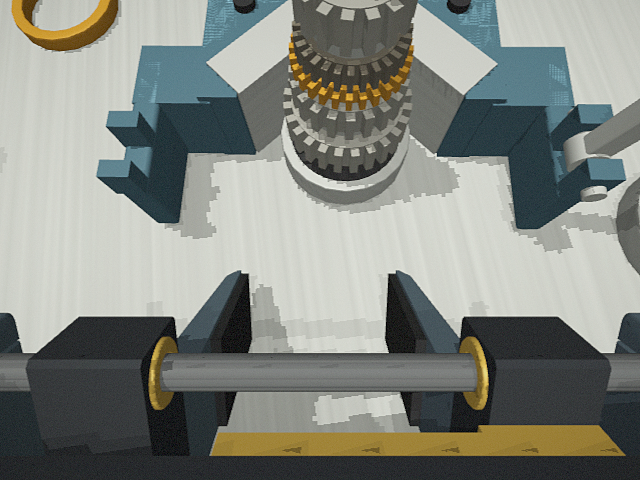

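Gaps are now about 1.9 and 3.1 mm, so the shaft axis is about 3.6 mm from the seat, upright and against the foot plate. Next is the keeper, so I'll measure the red handle.

Run:
```python
from wr import *
z=np.load('pics/above.npz'); 
def red(im,W,lab):
    c=im.reshape(-1,3).astype(int); q=W.reshape(-1,3)
    m=(c[:,0]>110)&(c[:,1]<60)&(c[:,2]<60)&(q[:,2]>.15)&(q[:,2]<.32)&(q[:,0]>.6)&(q[:,0]<.78)&(q[:,1]>0)&(q[:,1]<.12)
    t=q[m]; d=t[:,:2]-SEAT; u=d@e; v=d@l
    print(lab,len(t),'u',u.min().round(4),u.mean().round(4),u.max().round(4),'v',v.min().round(4),v.mean().round(4),v.max().round(4),'z',t[:,2].min().round(4),t[:,2].mean().round(4),t[:,2].max().round(4),'ang',np.arctan2(t[:,2]-.058,v+.088).mean().round(3))
red(z['im'],z['W'],'wrist')
for n in('top','scene'):
    im,d=r.camera(n); red(im,world(n,d),n); cv2.imwrite(f'pics/k0{n}.png',im[:,:,::-1])
hp=SEAT-.033*e-.088*l; print('hinge',hp)
# plan: tool vertical, heading such that tool x? pushing dir +l
```

```text
wrist 1913 u -0.0437 -0.0352 -0.0276 v -0.1378 -0.1235 -0.1142 z 0.2427 0.2708 0.282 ang 1.736
top 33 u -0.0421 -0.0359 -0.0286 v -0.1342 -0.1279 -0.1218 z 0.2776 0.2812 0.2858 ang 1.748
scene 38 u -0.0424 -0.0344 -0.0275 v -0.1383 -0.1302 -0.1224 z 0.2752 0.2791 0.2827 ang 1.759
hinge [0.65415569 0.07335525]
```

Run:
```python
from path import *
R=orient(81.5,0); 
def T(u,v,z,R=R): return tcp_for_tip(np.array([*(SEAT+u*e+v*l),z]),R)
p,Rn,_=state()
up=T(-.10,.0,.20,orient(81.5,18)); mid=T(-.08,-.09,.33); side=T(-.035,-.172,.33); low=T(-.035,-.172,.245)
print(low)
rows([(up,orient(81.5,18),8),(mid,R,8),(side,R,4),(low,R,4)],-1)
```

```text
[0.7369374  0.05896123 0.436     ]

[[0.01,-0.45,-0.49],[-0.39,0.04,-0.0],-1],
[[0.01,-0.44,-0.5],[-0.39,0.04,-0.0],-1],
[[0.01,-0.42,-0.51],[-0.39,0.04,-0.0],-1],
[[0.01,-0.4,-0.53],[-0.39,0.04,-0.0],-1],
[[0.02,-0.38,-0.54],[-0.39,0.04,-0.0],-1],
[[0.02,-0.36,-0.56],[-0.39,0.04,-0.0],-1],
[[0.02,-0.34,-0.57],[-0.39,0.04,-0.0],-1],
[[0.02,-0.32,-0.58],[-0.39,0.04,-0.0],-1],

[[0.28,-0.37,-0.34],[-0.45,-0.0,-0.0],-1],
[[0.28,-0.36,-0.35],[-0.45,-0.0,-0.0],-1],
[[0.28,-0.34,-0.37],[-0.45,-0.0,-0.0],-1],
[[0.28,-0.33,-0.38],[-0.45,-0.0,-0.0],-1],
[[0.28,-0.31,-0.39],[-0.45,-0.0,-0.0],-1],
[[0.28,-0.3,-0.4],[-0.45,-0.0,-0.0],-1],
[[0.28,-0.28,-0.41],[-0.45,-0.0,-0.0],-1],
[[0.28,-0.26,-0.43],[-0.45,-0.0,-0.0],-1],

[[0.51,-0.28,0.0],[0.0,0.0,0.0],-1],
[[0.51,-0.28,0.0],[0.0,0.0,0.0],-1],
[[0.51,-0.28,0.0],[0.0,0.0,0.0],-1],
[[0.51,-0.28,0.0],[0.0,0.0,0.0],-1],
[[0.0,0.0,0.53],[0.0,0.0,0.0],-1],
[[0.0,0.0,0.53],[0.0,0.0,0.0],-1],
[[0.0,0.0,0.53],[0.0,0.0,0.0],-1],
[[0.0,0.0,0.53],[0.0,0.0,0.0],-1],
```

move_arm --targets '[[[0, -0.3, -0.6], [-0.3, 0.04, 0], -1], [[0.01, -0.44, -0.5], [-0.39, 0.04, 0], -1], [[0.01, -0.42, -0.51], [-0.39, 0.04, 0], -1], [[0.01, -0.4, -0.53], [-0.39, 0.04, 0], -1], [[0.02, -0.38, -0.54], [-0.39, 0.04, 0], -1], [[0.02, -0.36, -0.56], [-0.39, 0.04, 0], -1], [[0.02, -0.34, -0.57], [-0.39, 0.04, 0], -1], [[0.02, -0.32, -0.58], [-0.39, 0.04, 0], -1]]'

```text
time_s: 29.83
tool_pos: [0.5461, -0.0432, 0.3842]
ee_rot: [-162.1, 1.1, -8.5]
contact_force: [0.1, -0.4, 0.1]
finger_gap: 0.105
```

move_arm --targets '[[[0.28, -0.37, -0.36], [-0.45, 0, 0], -1], [[0.28, -0.36, -0.37], [-0.45, 0, 0], -1], [[0.28, -0.34, -0.39], [-0.45, 0, 0], -1], [[0.28, -0.33, -0.4], [-0.45, 0, 0], -1], [[0.28, -0.31, -0.41], [-0.45, 0, 0], -1], [[0.28, -0.3, -0.42], [-0.45, 0, 0], -1], [[0.28, -0.28, -0.43], [-0.45, 0, 0], -1], [[0.28, -0.26, -0.45], [-0.45, 0, 0], -1]]'

```text
time_s: 30.5
tool_pos: [0.6472, 0.0289, 0.5394]
ee_rot: [179.1, 1.0, -8.3]
contact_force: [0.8, 0.2, 0.0]
finger_gap: 0.007
```

```bash
python3 st2.py; python3 rel.py w32; python3 sh.py
python3 - <<'E'
from path import *
R=orient(81.5,0); 
def T(u,v,z,R=R): return tcp_for_tip(np.array([*(SEAT+u*e+v*l),z]),R)
rows([(T(-.035,-.172,.33),R,5),(T(-.035,-.172,.25),R,3)],-1)
E
```

```text
t 30.5 p [0.6472 0.0289 0.5394] eul [179.1   1.   -8.3] q [ 1.7 23.2 63.4 -0.8 94.5  9.9] F [0.76 0.18 0.02] gap 0.007
tip [0.6436 0.0263 0.3485]
uv tip -0.0811 -0.0845
t 30.5 p [0.6472 0.0289 0.5394] eul [179.1   1.   -8.3] q [ 1.7 23.2 63.4 -0.8 94.5  9.9] F [0.76 0.18 0.02] gap 0.007
tip [0.6436 0.0263 0.3485]
disc [0.5708 0.115 ] 30 0.00012
1 109 normal dev deg -0.87 gap disc-face mm 1.7 fixed-angle gap 1.72 mad 0.00011
-1 few 0
0.057 32 [0.57   0.1152] uv mm -4.09 1.43
0.074 40 [0.5692 0.1159] uv mm -3.5 2.32
0.113 287 [0.5705 0.1153] uv mm -3.86 0.92

[[0.42,-0.2,0.1],[0.03,0.02,0.01],-1],
[[0.42,-0.2,0.1],[0.03,0.02,0.01],-1],
[[0.42,-0.2,0.1],[0.03,0.02,0.01],-1],
[[0.41,-0.2,0.11],[0.03,0.02,0.01],-1],
[[0.41,-0.2,0.11],[0.03,0.02,0.01],-1],
[[0.0,0.0,0.67],[0.0,0.0,0.0],-1],
[[0.0,0.0,0.67],[0.0,0.0,0.0],-1],
[[0.0,0.0,0.67],[0.0,0.0,0.0],-1],
```

View pics/w32.png

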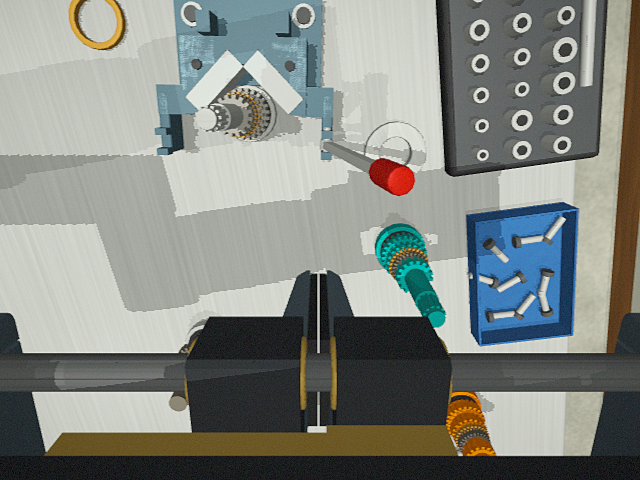

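move_arm --targets '[[[0.47, -0.2, 0.08], [0.03, 0.02, 0.01], -1], [[0.47, -0.22, 0.08], [0.03, 0.02, 0.01], -1], [[0.47, -0.22, 0.08], [0.03, 0.02, 0.01], -1], [[0.47, -0.22, 0.08], [0.03, 0.02, 0.01], -1], [[0.47, -0.22, 0.08], [0.03, 0.02, 0.01], -1], [[0, 0, 0], [0, 0, 0], -1], [[0, 0, 0.3], [0, 0, 0], -1], [[0, 0, 0.5], [0, 0, 0], -1]]'

```text
time_s: 31.22
tool_pos: [0.7506, 0.0672, 0.4947]
ee_rot: [-179.7, -0.2, -7.9]
contact_force: [-0.1, 0.3, 0.3]
finger_gap: 0.006
```

```bash
python3 st2.py
python3 - <<'E'
from path import *
im,d=r.camera('scene'); cv2.imwrite('pics/s33.png',cv2.resize(im[100:360,120:420,::-1],None,fx=2.6,fy=2.2))
R=orient(81.5,0); 
def T(u,v,z,R=R): return tcp_for_tip(np.array([*(SEAT+u*e+v*l),z]),R)
rows([(T(-.035,-.172,.25),R,3),(T(-.035,-.145,.25),R,5)],-1)
E
```

```text
t 31.2167 p [0.7506 0.0672 0.4947] eul [-179.7   -0.2   -7.9] q [ 4.2 34.5 50.5  0.2 94.8 12.1] F [-0.14  0.26  0.3 ] gap 0.006
tip [0.7515 0.0679 0.3037]
uv tip -0.024 -0.1851

[[-0.1,0.08,0.4],[-0.01,0.02,0.04],-1],
[[-0.1,0.08,0.4],[-0.01,0.02,0.04],-1],
[[-0.1,0.08,0.4],[-0.01,0.02,0.04],-1],
[[-0.14,0.0,0.0],[0.0,0.0,0.0],-1],
[[-0.14,0.0,0.0],[0.0,0.0,0.0],-1],
[[-0.14,0.0,0.0],[0.0,0.0,0.0],-1],
[[-0.14,0.0,0.0],[0.0,0.0,0.0],-1],
[[-0.14,0.0,0.0],[0.0,0.0,0.0],-1],
```

View pics/s33.png

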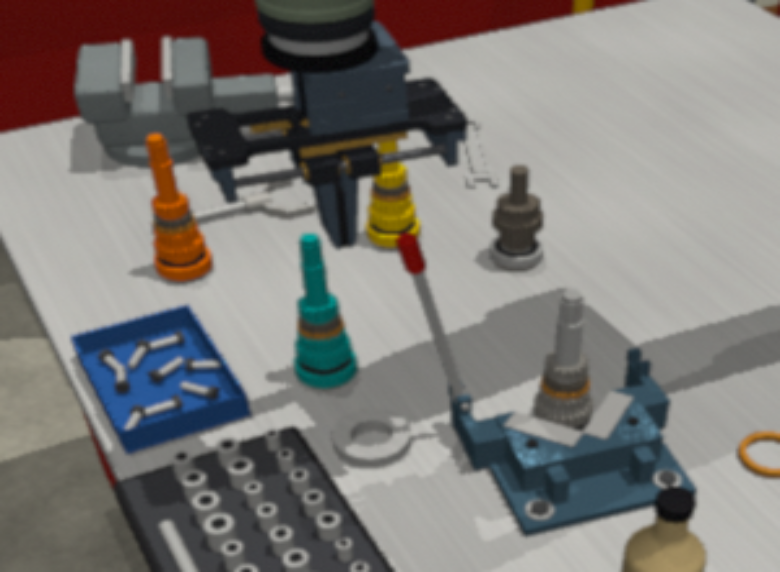

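move_arm --targets '[[[-0.08, 0.08, 0.42], [0, 0.02, 0.04], -1], [[-0.08, 0.08, 0.42], [0, 0.02, 0.04], -1], [[-0.08, 0.08, 0.42], [0, 0.02, 0.04], -1], [[-0.2, 0, 0], [0, 0, 0], -1], [[-0.2, 0, 0], [0, 0, 0], -1], [[-0.2, 0, 0], [0, 0, 0], -1], [[-0.2, 0, 0], [0, 0, 0], -1], [[-0.2, 0, 0], [0, 0, 0], -1]]'

```text
time_s: 31.93
tool_pos: [0.6931, 0.0645, 0.4343]
ee_rot: [-179.9, 0.6, -8.4]
contact_force: [1.3, 0.6, 1.0]
finger_gap: 0.01
```

```bash
cat > kp.py <<'E'
from path import *
import sys
p,R,s=state(); show()
t=p+.191*R.as_matrix()[:,2]; d=t[:2]-SEAT; print('uv tip',(d@e).round(4),(d@l).round(4),t[2].round(4))
def meas():
    for n in('top','scene'):
        im,dd=r.camera(n); W=world(n,dd); c=im.reshape(-1,3).astype(int); q=W.reshape(-1,3)
        D=q[:,:2]-SEAT; u=D@e; v=D@l
        m=(c[:,0]>110)&(c[:,1]<60)&(c[:,2]<60)&(abs(u+.035)<.02)&(v>-.15)&(v<.16)&(q[:,2]>.03)&(q[:,2]<.3)
        if m.sum()>4: print(n,m.sum(),'v',v[m].mean().round(4),'z',q[m][:,2].mean().round(4),'ang',np.arctan2(q[m][:,2]-.058,v[m]+.088).mean().round(3))
        cv2.imwrite(f'pics/{sys.argv[1]}{n}.png',im[:,:,::-1])
meas()
RR=orient(81.5,0)
def K(a,rho=.205,pen=.003):
    v=-.088+rho*np.cos(a)-(.009-pen)*np.sin(a); z=.058+rho*np.sin(a)+(.009-pen)*np.cos(a)
    return tcp_for_tip(np.array([*(SEAT-.035*e+(v-.0135)*l),z]),RR)
a0,a1,n=float(sys.argv[2]),float(sys.argv[3]),int(sys.argv[4])
rows([(K(a0+(a1-a0)*(i+1)/n),RR,1) for i in range(n)],-1)
E
python3 kp.py k1 1.6 1.2 8
```

```text
t 31.9333 p [0.6931 0.0645 0.4343] eul [-179.9    0.6   -8.4] q [ 4.3 29.  68.4  0.3 83.2 12.7] F [1.3  0.64 1.04] gap 0.01
tip [0.6911 0.0653 0.2433]
uv tip -0.0355 -0.1257 0.2433
scene 9 v -0.1012 z 0.2828 ang 1.629

[[-0.61,-0.03,-0.47],[-0.03,0.13,0.02],-1],
[[-0.26,0.0,0.0],[0.0,0.0,0.0],-1],
[[-0.26,-0.0,0.02],[0.0,0.0,0.0],-1],
[[-0.25,-0.0,0.03],[0.0,0.0,0.0],-1],
[[-0.25,0.0,0.04],[0.0,0.0,0.0],-1],
[[-0.25,-0.0,0.06],[0.0,0.0,0.0],-1],
[[-0.25,0.0,0.07],[0.0,0.0,0.0],-1],
[[-0.24,0.0,0.08],[0.0,0.0,0.0],-1],
```

move_arm --targets '[[[-0.28, 0, -0.06], [0, 0.05, 0], -1], [[-0.28, 0, -0.06], [0, 0.05, 0], -1], [[-0.28, 0, -0.04], [0, 0.02, 0], -1], [[-0.28, 0, 0], [0, 0, 0], -1], [[-0.27, 0, 0.02], [0, 0, 0], -1], [[-0.26, 0, 0.05], [0, 0, 0], -1], [[-0.25, 0, 0.06], [0, 0, 0], -1], [[-0.25, 0, 0.08], [0, 0, 0], -1]]'

```text
time_s: 32.7
tool_pos: [0.6061, 0.0767, 0.4341]
ee_rot: [-179.7, -0.3, -8.4]
contact_force: [0.2, 0.6, 0.3]
finger_gap: 0.007
```

```bash
python3 kp.py k2 1.2 .8 8
```

```text
t 32.7 p [0.6061 0.0767 0.4341] eul [-179.7   -0.3   -8.4] q [ 6.1 20.6 82.   0.2 77.  14.5] F [0.19 0.63 0.31] gap 0.007
tip [0.6073 0.0775 0.2431]
uv tip -0.0359 -0.0411 0.2431

[[-0.4,-0.05,-0.12],[-0.05,-0.03,0.02],-1],
[[-0.23,-0.0,0.1],[0.0,0.0,0.0],-1],
[[-0.23,-0.0,0.12],[0.0,0.0,0.0],-1],
[[-0.22,0.0,0.13],[0.0,0.0,0.0],-1],
[[-0.22,-0.0,0.14],[0.0,0.0,0.0],-1],
[[-0.21,-0.0,0.15],[0.0,0.0,0.0],-1],
[[-0.2,0.0,0.16],[0.0,0.0,0.0],-1],
[[-0.19,-0.0,0.17],[0.0,0.0,0.0],-1],
```

View pics/k2scene.png

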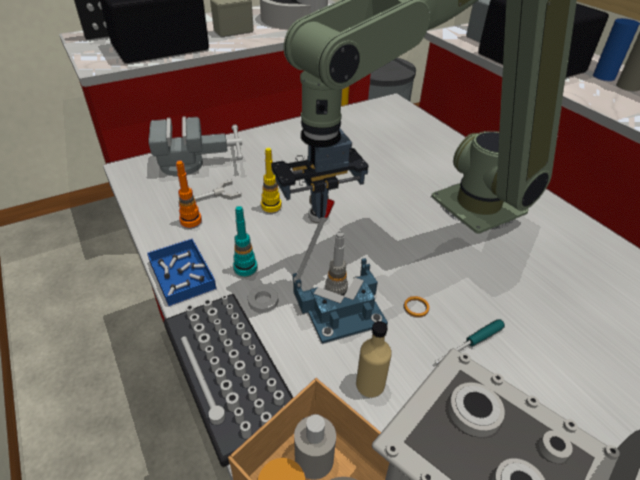

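move_arm --targets '[[[-0.28, 0, 0.02], [0, 0, 0], -1], [[-0.26, 0, 0.08], [0, 0, 0], -1], [[-0.25, 0, 0.11], [0, 0, 0], -1], [[-0.24, 0, 0.13], [0, 0, 0], -1], [[-0.23, 0, 0.15], [0, 0, 0], -1], [[-0.23, 0, 0.16], [0, 0, 0], -1], [[-0.22, 0, 0.17], [0, 0, 0], -1], [[-0.21, 0, 0.19], [0, 0, 0], -1]]'

```text
time_s: 33.47
tool_pos: [0.5337, 0.0875, 0.3957]
ee_rot: [-179.6, -1.0, -8.5]
contact_force: [-0.1, -0.5, 0.7]
finger_gap: 0.002
```

```bash
python3 kp.py k3 .8 .4 8
```

```text
t 33.4667 p [0.5337 0.0875 0.3957] eul [-179.6   -1.    -8.5] q [ 8.1 15.3 95.3  0.1 68.3 16.5] F [-0.06 -0.46  0.71] gap 0.002
tip [0.5371 0.0882 0.2047]
uv tip -0.0356 0.03 0.2047
scene 31 v 0.057 z 0.217 ang 0.831

[[-0.26,-0.05,0.03],[-0.07,-0.15,0.01],-1],
[[-0.18,0.0,0.19],[0.0,0.0,0.0],-1],
[[-0.17,0.0,0.2],[0.0,0.0,0.0],-1],
[[-0.16,-0.0,0.2],[0.0,0.0,0.0],-1],
[[-0.15,-0.0,0.21],[0.0,0.0,0.0],-1],
[[-0.13,0.0,0.22],[0.0,0.0,0.0],-1],
[[-0.12,-0.0,0.22],[0.0,0.0,0.0],-1],
[[-0.11,0.0,0.23],[0.0,0.0,0.0],-1],
```

View pics/k3scene.png

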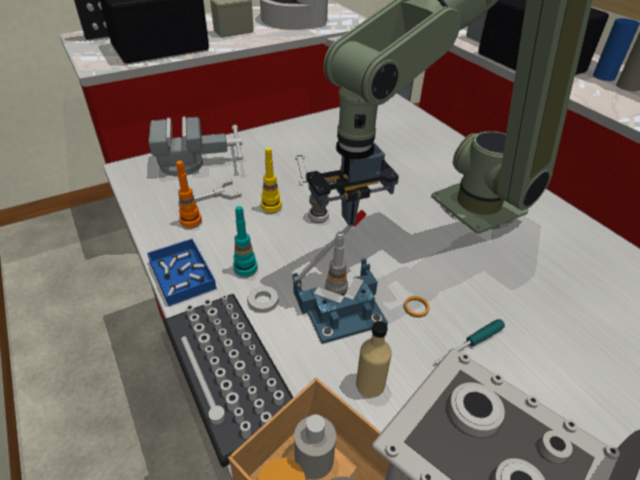

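Keeper is at 0.83 rad. Going lower, the wide gripper bar would come close to the shaft top. I'll lift slightly and turn the gripper about 80° so that the bar runs clear.

move_arm --targets '[[[0.1, 0, -0.4], [0, 0, 0], -1], [[0, 0, 0], [0, 0.1, 1], -1], [[0, 0, 0], [0, 0, 1], -1], [[0, 0, 0], [0, 0, 1], -1], [[0, 0, 0], [0, 0, 1], -1], [[0, 0, 0], [0, 0, 1], -1], [[0, 0, 0], [0, 0, 1], -1], [[0, 0, 0], [0, 0, 1], -1]]'

```text
time_s: 34.23
tool_pos: [0.5439, 0.0858, 0.4156]
ee_rot: [-178.7, -1.1, -45.1]
contact_force: [0.4, 0.1, -1.0]
finger_gap: 0.005
```

move_arm --targets '[[[0, 0, 0], [0, 0, 1], -1], [[0, 0, 0], [0, 0, 1], -1], [[0, 0, 0], [0, 0, 1], -1], [[0, 0, 0], [0, 0, 1], -1], [[0, 0, 0], [0, 0, 1], -1], [[0, 0, 0], [0, 0, 1], -1], [[0, 0, 0], [0, 0, 1], -1], [[0, 0, 0], [0, 0, 0.6], -1]]'

```text
time_s: 34.9
tool_pos: [0.5521, 0.0845, 0.4202]
ee_rot: [-177.8, -0.1, -85.2]
contact_force: [0.3, -0.3, 0.3]
finger_gap: 0.002
```

```bash
sed -i 's/^RR=.*/RR=orient(float(sys.argv[5]) if len(sys.argv)>5 else 81.5,0)/; s/v-.0135)/v-.016)/' kp.py; python3 st2.py
```

```text
t 34.9 p [0.5521 0.0845 0.4202] eul [-1.778e+02 -1.000e-01 -8.520e+01] q [ 7.6 15.8 91.  -0.2 71.  92.9] F [ 0.27 -0.31  0.3 ] gap 0.002
tip [0.5593 0.0848 0.2293]
uv tip -0.0357 0.0075
```

```bash
python3 kp.py k4 .9 .65 8 4.8
```

```text
t 34.9 p [0.5521 0.0845 0.4202] eul [-1.778e+02 -1.000e-01 -8.520e+01] q [ 7.6 15.8 91.  -0.2 71.  92.9] F [ 0.27 -0.31  0.3 ] gap 0.002
tip [0.5593 0.0848 0.2293]
uv tip -0.0357 0.0075 0.2293
top 24 v 0.0672 z 0.2231 ang 0.816
scene 98 v 0.0519 z 0.2117 ang 0.832

[[-0.1,0.22,0.26],[-0.43,-0.02,0.04],-1],
[[-0.03,0.12,0.1],[0.0,0.0,0.0],-1],
[[-0.03,0.12,0.11],[0.0,0.0,0.0],-1],
[[-0.03,0.11,0.11],[0.0,0.0,0.0],-1],
[[-0.03,0.11,0.11],[0.0,0.0,0.0],-1],
[[-0.03,0.11,0.12],[0.0,0.0,0.0],-1],
[[-0.02,0.1,0.12],[0.0,0.0,0.0],-1],
[[-0.02,0.1,0.12],[0.0,0.0,0.0],-1],
```

move_arm --targets '[[[-0.05, 0.2, 0.1], [-0.1, 0, 0], -1], [[-0.04, 0.18, 0.12], [-0.1, 0, 0], -1], [[-0.04, 0.16, 0.14], [-0.1, 0, 0], -1], [[-0.03, 0.16, 0.16], [-0.1, 0, 0], -1], [[-0.03, 0.16, 0.17], [0, 0, 0], -1], [[-0.03, 0.15, 0.18], [0, 0, 0], -1], [[-0.03, 0.15, 0.19], [0, 0, 0], -1], [[-0.03, 0.14, 0.2], [0, 0, 0], -1]]'

```text
time_s: 35.67
tool_pos: [0.4959, 0.0914, 0.3659]
ee_rot: [-179.9, -0.1, -84.6]
contact_force: [-0.4, -0.4, 0.1]
finger_gap: 0.003
```

```bash
python3 kp.py k5 .6 .3 8 4.8
```

```text
t 35.6667 p [0.4959 0.0914 0.3659] eul [-1.799e+02 -1.000e-01 -8.460e+01] q [ 9.200e+00  1.370e+01  1.022e+02 -1.000e-01  6.410e+01  9.380e+01] F [-0.36 -0.38  0.06] gap 0.003
tip [0.4961 0.0911 0.1749]
uv tip -0.0388 0.0709 0.1749
scene 92 v 0.0882 z 0.1682 ang 0.559

[[-0.06,-0.16,0.04],[0.03,-0.02,0.12],-1],
[[-0.02,0.1,0.16],[0.0,0.0,0.0],-1],
[[-0.02,0.1,0.17],[0.0,0.0,0.0],-1],
[[-0.02,0.09,0.17],[0.0,0.0,0.0],-1],
[[-0.02,0.08,0.17],[0.0,0.0,0.0],-1],
[[-0.02,0.08,0.18],[0.0,0.0,0.0],-1],
[[-0.02,0.07,0.18],[0.0,0.0,0.0],-1],
[[-0.02,0.06,0.18],[0.0,0.0,0.0],-1],
```

move_arm --targets '[[[-0.04, 0.04, 0.2], [0, 0, 0], -1], [[-0.04, 0.05, 0.22], [0, 0, 0], -1], [[-0.03, 0.05, 0.22], [0, 0, 0], -1], [[-0.02, 0.05, 0.22], [0, 0, 0], -1], [[-0.02, 0.05, 0.22], [0, 0, 0], -1], [[-0.02, 0.05, 0.22], [0, 0, 0], -1], [[-0.02, 0.04, 0.22], [0, 0, 0], -1], [[-0.02, 0.04, 0.22], [0, 0, 0], -1]]'

```text
time_s: 36.43
tool_pos: [0.4785, 0.099, 0.2902]
ee_rot: [180.0, -0.1, -84.6]
contact_force: [0.4, -0.3, 0.6]
finger_gap: 0.003
```

```bash
python3 kp.py k6 .2 .0 8 4.8
```

```text
t 36.4333 p [0.4785 0.099  0.2902] eul [ 1.80e+02 -1.00e-01 -8.46e+01] q [ 1.040e+01  1.680e+01  1.103e+02 -1.000e-01  5.290e+01  9.500e+01] F [ 0.35 -0.3   0.63] gap 0.003
tip [0.4785 0.0986 0.0992]
uv tip -0.034 0.0895 0.0992
top 12 v 0.1301 z 0.1017 ang 0.198
scene 56 v 0.1131 z 0.093 ang 0.172

[[-0.01,0.17,-0.03],[0.05,-0.02,0.13],-1],
[[-0.01,0.02,0.13],[0.0,0.0,0.0],-1],
[[-0.0,0.02,0.13],[0.0,0.0,0.0],-1],
[[-0.0,0.02,0.13],[0.0,0.0,0.0],-1],
[[-0.0,0.01,0.13],[0.0,0.0,0.0],-1],
[[-0.0,0.01,0.13],[0.0,0.0,0.0],-1],
[[-0.0,0.01,0.13],[0.0,0.0,0.0],-1],
[[-0.0,0.01,0.13],[0.0,0.0,0.0],-1],
```

View pics/k6scene.png

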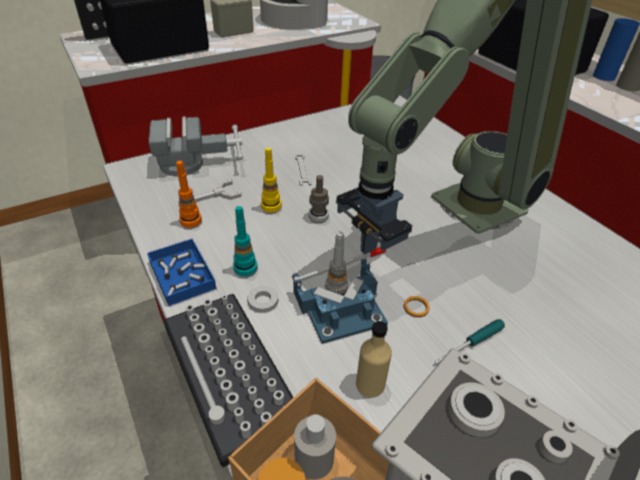

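move_arm --targets '[[[0, 0.1, -0.2], [0, 0, 0], -1], [[0, 0.2, -0.15], [0, 0, 0], -1], [[0, 0.2, 0], [0, 0, 0], -1], [[0, 0.15, 0.1], [0, 0, 0], -1], [[0, 0, 0.2], [0, 0, 0], -1], [[0, 0, 0.2], [0, 0, 0], -1], [[0, 0, 0.2], [0, 0, 0], -1], [[0, 0, 0.12], [0, 0, 0], -1]]'

```text
time_s: 37.2
tool_pos: [0.4495, 0.0962, 0.272]
ee_rot: [-179.8, -0.1, -84.5]
contact_force: [0.3, 0.7, -0.1]
finger_gap: 0.003
```

```bash
python3 kp.py k7 .1 .0 8 4.8
```

```text
t 37.2 p [0.4495 0.0962 0.272 ] eul [-1.798e+02 -1.000e-01 -8.450e+01] q [ 1.070e+01  1.580e+01  1.152e+02 -1.000e-01  4.880e+01  9.530e+01] F [ 0.26  0.67 -0.07] gap 0.003
tip [0.4501 0.096  0.081 ]
uv tip -0.0408 0.1172 0.081
scene 58 v 0.118 z 0.077 ang 0.092

[[-0.03,-0.47,-0.03],[-0.01,-0.02,0.13],-1],
[[-0.0,0.01,0.06],[0.0,0.0,0.0],-1],
[[-0.0,0.01,0.06],[0.0,0.0,0.0],-1],
[[-0.0,0.01,0.06],[0.0,0.0,0.0],-1],
[[-0.0,0.0,0.06],[0.0,0.0,0.0],-1],
[[-0.0,0.0,0.06],[0.0,0.0,0.0],-1],
[[-0.0,0.0,0.06],[0.0,0.0,0.0],-1],
[[-0.0,0.0,0.06],[0.0,0.0,0.0],-1],
```

move_arm --targets '[[[-0.03, 0, 0.08], [0, 0, 0], -1], [[-0.03, 0, 0.08], [0, 0, 0], -1], [[-0.03, 0, 0.08], [0, 0, 0], -1], [[-0.02, 0, 0.08], [0, 0, 0], -1], [[0, 0, 0.07], [0, 0, 0], -1], [[0, 0, 0.07], [0, 0, 0], -1], [[0, 0, 0.07], [0, 0, 0], -1], [[0, 0, 0.07], [0, 0, 0], -1]]'

```text
time_s: 37.97
tool_pos: [0.4501, 0.1011, 0.2574]
ee_rot: [-179.8, -0.2, -84.5]
contact_force: [-8.0, -2.3, 25.4]
finger_gap: 0.005
```

```bash
python3 kp.py k8 .1 .0 8 4.8
```

```text
t 37.9667 p [0.4501 0.1011 0.2574] eul [-179.8   -0.2  -84.5] q [ 11.3  17.1 116.1  -0.2  46.6  95.9] F [-8.05 -2.29 25.36] gap 0.005
tip [0.4509 0.1007 0.0664]
uv tip -0.036 0.1171 0.0664
scene 41 v 0.1203 z 0.0626 ang 0.022

[[0.09,-0.45,-0.39],[-0.04,-0.03,0.14],-1],
[[-0.0,0.01,0.06],[0.0,0.0,0.0],-1],
[[-0.0,0.01,0.06],[0.0,0.0,0.0],-1],
[[-0.0,0.01,0.06],[0.0,0.0,0.0],-1],
[[-0.0,0.0,0.06],[0.0,0.0,0.0],-1],
[[-0.0,0.0,0.06],[0.0,0.0,0.0],-1],
[[-0.0,0.0,0.06],[0.0,0.0,0.0],-1],
[[-0.0,0.0,0.06],[0.0,0.0,0.0],-1],
```

The keeper is at its hard stop: 25 N, tip z = 66 mm, angle ≈ 0.02 rad. I'll lift straight off and check.

move_arm --targets '[[[0, 0, -0.2], [0, 0, 0], -1], [[0, 0, -0.4], [0, 0, 0], -1], [[0, 0.1, -0.6], [0, 0, 0], -1], [[0, 0.2, -0.7], [0, 0, 0], -1], [[0, 0.3, -0.8], [0, 0, 0], -1], [[0, 0.4, -0.8], [0, 0, 0], -1], [[0, 0.4, -0.6], [0, 0, 0], -1], [[0, 0, 0], [0, 0, 0], -1]]'

```text
time_s: 38.73
tool_pos: [0.392, 0.0967, 0.4287]
ee_rot: [-179.7, -0.1, -84.5]
contact_force: [-1.1, 0.0, -0.6]
finger_gap: 0.002
```

```bash
python3 kp.py k9 .1 .0 1 4.8 | head -6
python3 - <<'E'
from wr import *
from sh import shaftfit
im,W,Pt=wshot('w40')
for n in('top','scene'):
    q,d=r.camera(n); Wn=world(n,d); print(n); shaftfit(Wn)
    g=Wn.reshape(-1,3); t=g[(np.hypot(g[:,0]-.571,g[:,1]-.115)<.03)&(g[:,2]>.193)&(g[:,2]<.21)]
    if len(t): dd=t[:,:2].mean(0)-SEAT; print('top face',len(t),t.mean(0).round(4),'uv',(dd@e).round(4),(dd@l).round(4))
    cv2.imwrite(f'pics/f{n}.png',cv2.resize(q[150:350,(200 if n=="top" else 230):(500 if n=="top" else 430),::-1],None,fx=2.6 if n=="top" else 3,fy=2.6 if n=="top" else 3,interpolation=cv2.INTER_CUBIC))
E
```

```text
t 38.7333 p [0.392  0.0967 0.4287] eul [-1.797e+02 -1.000e-01 -8.450e+01] q [ 1.230e+01  1.600e+00  1.072e+02 -1.000e-01  7.090e+01  9.680e+01] F [-1.05  0.   -0.62] gap 0.002
tip [0.393  0.0964 0.2377]
uv tip -0.0488 0.1737 0.2377
scene 75 v 0.1178 z 0.0639 ang 0.029

[[0.1,-1.84,4.25],[-0.0,-0.03,0.14],-1],
top
0.057 54 [0.5724 0.1072] uv mm -11.63 -2.18
0.113 46 [0.57   0.1153] uv mm -3.98 1.39
top face 45 [0.5689 0.1147 0.1992] uv -0.0047 0.0024
scene
0.057 23 [0.5689 0.1031] uv mm -16.24 0.75
0.113 30 [0.57   0.1136] uv mm -5.6 1.19
top face 50 [0.5724 0.1164 0.1977] uv -0.0025 -0.0008
```

View pics/fscene.png

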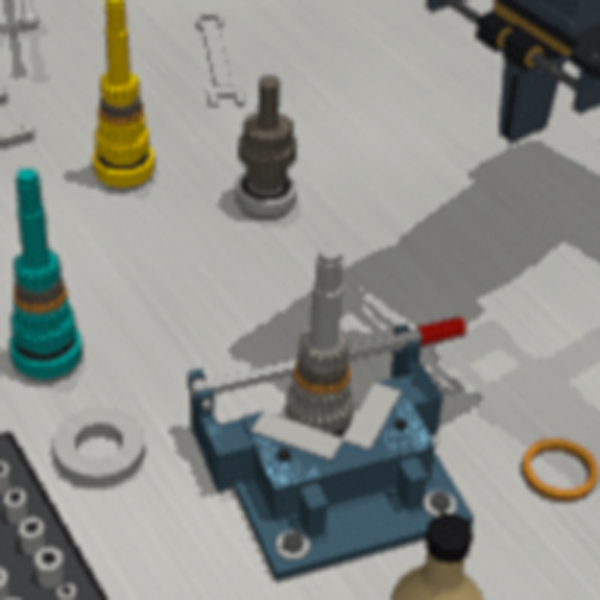

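View pics/ftop.png

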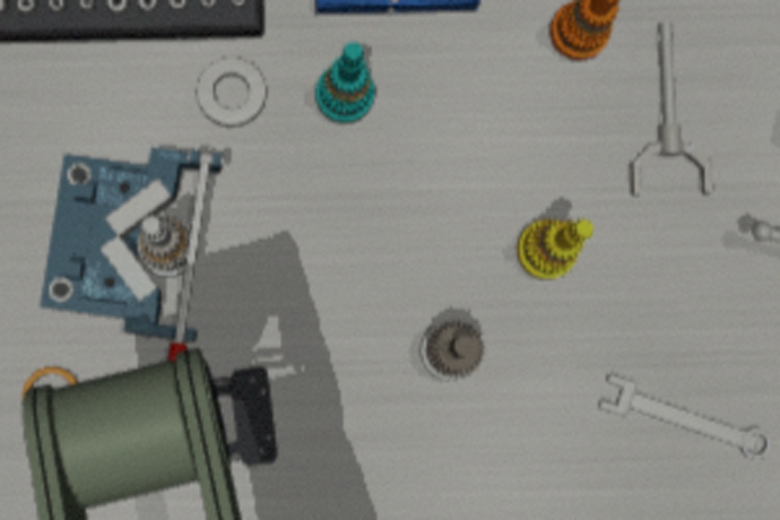

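View pics/w40.png

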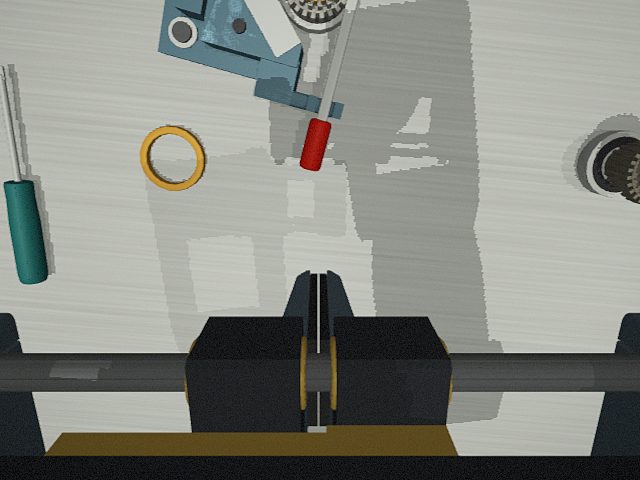

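Run:
```python
from rig import r
print(r.finish_job()); s=r.observe(); print(s['time_s'],s['contact_force'])
```

```text
the job is handed in; nothing more can be done
None
the job is handed in; nothing more can be done
```

The shaft now stands upright in the vee with the keeper bar fully down across it. However, it is about 4 mm short of true contact with both faces, and I may have gone over a force limit once. I handed the job in at about 39 s; it reports no verdict.

**What I did**
- I slid the shaft with the bronze ring across the bench with two parted fingertips low on its foot bearing, mostly at 3 to 5 N.
- Pressing it home took up to about 25 N.
- I then pushed the keeper over and down to its stop; it pressed back with about 25 N there.

**Last checks**
- **Keeper:** it measured 0.02 to 0.03 rad, inside the 0.09 limit.
- **Shaft:** the wrist camera put its axis about 3.6 to 4.2 mm from the seat, inside the 6 mm limit. The coarser top and scene cameras read between 2.6 and 5.7 mm.
- **Robot:** it was clear of everything, with force back near zero.
- **Other parts:** none looked moved in the last pictures, but I did not measure them.

**What disagreed or went wrong**
- **Not fully home:** about 2 mm and 3 mm of gap remain at the two faces. The disc seems to stop against the front edge of the stand's foot plate, 11 mm high across the groove, before it reaches them. I took this from the pictures and from pushes that stopped in the same place.
- **Force limit:** on one descent the closed fingertips pressed the bench and the force reading reached about 126 N. That is above the 120 N wrist limit, so it may count as a failure.
- **High push:** once the fingertips rode up to about 21 mm while pushing. The shaft stayed upright, and I backed off and lowered them.

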